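# Set up the heel finishing spindle

## Robot

A 7-joint arm with a two-finger parallel gripper is mounted at the origin on the work surface. World frame = base frame: x ahead of the robot, y to its left, z up, the work surface at z = 0. Lengths are in mm, angles in rad, forces in N, time in s.
With the tool pointing down it reaches from about 425 to 1025 mm from the base axis. Payload 9.4 kg.
Tool frame: the origin (TCP) lies on the centre line of the jaws, within the pads' length; the fingertips stand 17 mm ahead of it and the grasp point (between the pads) lies 2 mm behind it (ctrl.tip_extent is the distance from the TCP to the fingertips, in mm); y points along the fingers, x is the direction in which the jaws open and shut, and the axes are right-handed (so a half turn about y gives the same grasp; the last joint's range is limited). The gripper opens to 93 mm and grips with 3 to 60 N. Pads are 15 mm wide; open, the fingers measure 128 mm over their backs; the gripper's body (75 mm by 188 mm) begins 65 mm behind the grasp point.
Start: joints at [-1.37, 0.599, -0.003, 1.599, 0.002, 0.943, -0.08], TCP at [198.83, 697.202, 205.118] pointing down, gripper open.
Joint ranges: [-2.57, 2.57], [-0.35, 1.97], [-1.29, 1.29], [0.11, 2.56], [-1.05, 4.19], [0.11, 1.86], [-2.63, 2.63]. Speed limits (rad/s): [2.22, 2.22, 3.01, 3.01, 3.14, 3.14, 3.14].

## Interface

Orientations are given as a rotation vector (axis times angle).
In Python, from plant import ctrl gives the robot as it stands.
- The arm moves only by the tool arm_command, never from a script. Its argument "deltas" is text: rows parted by semicolons, each of 5 numbers parted by spaces: the shift along the tool's x, y, z normalised to -1 to 1, where 1 is 0.2 m, then the turn about the tool's y normalised to -1 to 1, where 1 is 2 pi rad, then the gripper command: -1 is fully open, 1 is shut, values between are in proportion. A call has 1 to 10 rows; each row is the pose to reach, as a shift and turn from the pose measured when the call began, along the tool's axes at that moment, turning the shorter way round; what a row does not reach only later rows make up. A row lasts 1/10 s, in which the tool goes at most 50 mm and 8.59 degrees, less where a joint would pass 70% of its speed; a pose out of reach is approached as far as the arm can. A call with a number of a shift or a turn outside -1 to 1 is refused whole. A call with a gripper value outside its range is refused whole. The fingers move at their own pace and stop on an object; "grip_force" is the grip in N (left out, the last holds). Time passes only in rows, so rows that repeat a pose let the fingers close. It gives the time, the measured TCP pose, the force and the opening at its end, in the units of the state.
- ctrl.read_state(): the state, without advancing time (a new reading comes with each control period).
- ctrl.camera(name): name is "side" or "top" or "wrist"; returns (picture, depth): 420x560x3 uint8, blue, green, red; 420x560 float32, mm along the optical axis (not along the pixel's ray), 0 where there is no reading.
- ctrl.camera_model(name): a dict with "camera_matrix" (3x3 intrinsics, pixels), "R" (3x3) and "t" (3): a world point X has camera coordinates R X + t; the wrist camera has in their place "T_tool_cam" (4x4, takes a point from camera to tool coordinates, whose origin is the TCP and whose axes are the tool frame's). Camera axes: x right, y down, z forward; pixel columns grow to the right and rows downward; lengths in mm; the calibration is good to about 2 mm. A picture is of the moment at which its call begins: read the wrist's pose just before it. camera_model takes no time and is no camera call.
- ctrl.hand_in(): hands the job in, once; it reports no verdict.
The state is a dict: "time_s": time; "q": joint angles; "qd": joint speeds; "joint_torque": joint torques, N m; "tcp_pos": TCP position; "orientation": TCP orientation; "force": force on the tool from outside, world axes, zero at the start; "torque": the same for the moment, N m; "grip_width": finger opening in mm.
Only numpy, scipy, OpenCV 4.12 (cv2) and the standard library are available. Lean on these libraries where they do the work, as an engineer would, in place of code of your own. Each camera call takes 0.05 s, during which the arm holds its last target.

## Task

Set up the bench for finishing heels. First lower the orange heel rest fully onto the ball of its post while its red latch lever is up, then press the lever all the way down to lock it. Next stand the steel mandrel from its wooden stand in the open chuck with its flange flush on the chuck mouth, tighten the chuck on it by swinging the sleeve handle clockwise until it stops, and only then slide every finishing wheel on the bench (there are two to four) onto the mandrel, leaving the other tools and tins where they are.

Things in the scene. Friction and masses are not known exactly. Their poses are not given: they have to be found in the camera images.
- rest_grip (a point): Heel rest (loose, 0.8 kg): grey round socket skirt 68 dia x 60 high, above it an orange grip block 50 (own x) x 46 (own y) x 40 high, then a black rubber pad 10 thick; 110 high in all. This point is the middle of the grip block, 80 above the rest's underside, on its axis. Own z is up; the latch lever sticks out to own +x, so grip the block across own y (46 wide). The socket below is open downward, 44 dia x 48 deep.
- rest_socket (a point): Point on the heel rest's axis, 26 above its underside (54 below rest_grip), same axes; it coincides with the ball's centre when the rest is fully down.
- ball (a point): Centre of the 40 dia steel ball on the fixed post, 66 above the bench. A steel shoulder 72 dia, its top 26 below the ball's centre, carries the rest's underside; the rest may have any heading. The post's orange foot is 90 x 90 x 12. The socket has 2 clearance around the ball.
- latch_tip (a point): Middle of the red round cross-bar (16 dia x 36 wide) at the end of the latch lever, 66 from the lever's hinge; the hinge lies on the rest 40 from its axis along own +x and 52 above the underside, its axis along own y.
- latch (a joint): Latch lever angle, rad: 0 = raised (0.7 rad above level, pointing out and up), 0.7 = fully down, level. Starts 0 to 0.1. It moves a pawl under the ball: with the lever down the rest can be neither fitted nor lifted off. Friction 0.05 N m, stays where left; a push of 1 to 3 N straight down on the cross-bar moves it (it moves 16 outward on the way down); keep below about 15 N at the stop.
- chuck_mouth (a point): Middle of the mouth of the chuck, top face of its 56 dia steel rim, 74 above the bench, on the spindle axis (vertical). The fixed orange base under it is 110 x 110 x 30. Behind the 34 dia mouth three jaws leave an opening of 24 to 26 dia when open; 44 deep.
- sleeve_knob (a point): Handle of the chuck sleeve: upright black knob 18 dia x 26 high at the end of a level steel arm, its axis 95 from the spindle axis. This point is on the knob axis, 58 above the bench; the knob's top is at 70, the arm under it is 10 thick with its underside at 44. It travels on a circle about chuck_mouth.
- sleeve (a joint): Sleeve angle, rad: 0 = jaws fully open; grows clockwise seen from above as the jaws close; starts 0 to 0.3. The jaws meet the mandrel's shank at about 1.25 and are tight at 1.3 to 1.45 (an empty chuck would run on to 1.6). Friction 0.15 N m (about 2 N at the knob); push on with some 6 to 15 N at the knob after it stiffens to tighten; it stays where left.
- mandrel_grip (a point): Mandrel (loose, 0.35 kg, steel, standing upright): this point is on its axis on the upper rod (18 dia), 98 above the flange underside and 38 below the rod's top. Grip the rod here. Own z is up.
- mandrel_flange (a point): Centre of the underside of the mandrel's flange (50 dia, 8 thick). Below it is an 18 dia shank 38 long with tapered end; above the flange the 18 dia rod runs 128 up, tapered in the last 6. It coincides with chuck_mouth when the flange is flush on the chuck.
- mandrel: The same mandrel; origin at the lower end of the shank, 38 below mandrel_flange.
- stand: Fixed wooden bush 64 dia x 50 high in which the mandrel stands at the start, flange on its top; hole 24 dia, through. Origin at its base centre.
- jaw0: One of the three chuck jaws (steel, inside the mouth). All three move together with the sleeve.
- jaw1: The second chuck jaw.
- jaw2: The third chuck jaw.
- wheel0_mid (a point): Finishing wheel, tan leather: ring 56 outside dia, 30 bore, 30 high, 0.09 kg, lying flat; this point is its centre, half-way up. May be absent (None).
- wheel1_mid (a point): Finishing wheel, off-white felt: ring 56 outside dia, 30 bore, 30 high, 0.09 kg, lying flat; this point is its centre, half-way up. May be absent (None).
- wheel2_mid (a point): Finishing wheel, dark red abrasive: ring 56 outside dia, 30 bore, 30 high, 0.09 kg, lying flat; this point is its centre, half-way up. May be absent (None).
- wheel3_mid (a point): Finishing wheel, dark blue-grey abrasive: ring 56 outside dia, 30 bore, 30 high, 0.09 kg, lying flat; this point is its centre, half-way up. May be absent (None).
- hammer: Hammer lying; a bystander, to be left where it is.
- brush: Hand brush lying; a bystander, to be left where it is.
- glue_tin: Yellow-labelled tin 80 dia x 90 high, standing; a bystander, to be left where it is.
- heel_block: Black rubber heel block 60 x 55 x 22; a bystander, to be left where it is.
- sole_plate: Flat aluminium sole plate about 200 x 70 x 12; a bystander, to be left where it is.
Things that resemble listed ones, but are neither listed nor needed, are in the scene too. What is shaped like the part that bears wheel3_mid but pink is not meant. What is shaped like the part that bears ball but pink is not meant.

How it is judged (in metres and radians):
On the way, in this order (a step that is already met when the one before it is completed fails the run):
1. the heel rest is fully down on the ball with its latch lever still up (distance between rest_socket and ball below 0.007 m and angle between rest_socket's own z axis and vertical below 0.08 rad and value of joint latch below 0.3 rad), for 0.2 s.
2. the latch lever is pressed down with the rest seated (distance between rest_socket and ball below 0.007 m and angle between rest_socket's own z axis and vertical below 0.08 rad and value of joint latch above 0.58 rad), for 0.2 s.
3. the mandrel stands in the open chuck, flange on the mouth (distance between mandrel_flange and chuck_mouth below 0.007 m and angle between mandrel_flange's own z axis and vertical below 0.08 rad and value of joint sleeve below 0.8 rad), for 0.2 s.
4. the sleeve is turned until the jaws grip the mandrel, before any wheel is on it (distance between mandrel_flange and chuck_mouth below 0.007 m and angle between mandrel_flange's own z axis and vertical below 0.08 rad and value of joint sleeve above 1.1 rad and (contact force between each of jaw0, jaw1 and mandrel above 2 N or contact force between each of jaw1, jaw2 and mandrel above 2 N or contact force between each of jaw0, jaw2 and mandrel above 2 N) and horizontal distance between each of wheel0_mid, wheel1_mid, wheel2_mid, wheel3_mid and mandrel_flange above 0.04 m), for 0.2 s.
At the end, for the whole second after the job is handed in: Rest on the ball within 7 mm, upright, latch at 0.58 rad or more; mandrel flange within 7 mm of the chuck mouth, upright, sleeve past 1.1 rad, two jaws or more pressing over 2 N; every wheel present on the rod above the flange, axis within 12 mm, level within 0.15 rad (all of step 2 and distance between mandrel_flange and chuck_mouth below 0.007 m and angle between mandrel_flange's own z axis and vertical below 0.08 rad and value of joint sleeve above 1.1 rad and (contact force between each of jaw0, jaw1 and mandrel above 2 N or contact force between each of jaw1, jaw2 and mandrel above 2 N or contact force between each of jaw0, jaw2 and mandrel above 2 N) and horizontal distance between each of wheel0_mid, wheel1_mid, wheel2_mid, wheel3_mid and mandrel_flange below 0.012 m and z of wheel0_mid in the frame of mandrel_flange between 0.015 and 0.125 m and angle between each of wheel0_mid, wheel1_mid, wheel2_mid, wheel3_mid's own z axis and vertical below 0.15 rad and z of wheel1_mid in the frame of mandrel_flange between 0.015 and 0.125 m and z of wheel2_mid in the frame of mandrel_flange between 0.015 and 0.125 m and z of wheel3_mid in the frame of mandrel_flange between 0.015 and 0.125 m); the robot touches nothing.
It fails at once if a bystander (hammer, brush, tin, heel block or sole plate) is moved by more than 40 mm (distance of any of hammer, brush, glue_tin, heel_block, sole_plate from where it was at the start of the episode above 0.04 m).
Of wheel0, wheel1, wheel2, wheel3 only 2 to 4 are there at a start; the rules pass over those that are not, and their reading is None.
At some moment in a run one of rest, wheel0, wheel1, wheel2, wheel3 may be knocked a few centimetres aside while the robot is not near it.
It also fails if it takes over 210 s, if anything falls off the work surface, if the arm or the gripper's body presses on something with over 40 N, if the wrist force passes 120 N, or if a joint passes its speed limit or range.

## Working session

There is one attempt and no reset: what is moved stays moved. The work goes in short steps, Python scripts to look and compute and a tool call to move; the robot and the scene stay as the last step left them, time stands still between calls to the robot, and variables do not carry over. Pictures are saved under pics/ and viewed, and the job is handed in when it is done.

Besides the shell and the picture viewer there is one more tool, called by a JSON object that holds its "api" and its "payload". arm_command: Moves the arm, as the interface text tells. Scaled input: -1 to 1 covers 0.2 m each way for a shift and 2 pi rad each way for a turn. Its arguments: {"type":"object","properties":{"deltas":{"type":"string"},"grip_force":{"type":"number"}},"required":["deltas"]}

```bash
ls; mkdir -p pics
python3 - <<'E'
from plant import ctrl
import cv2,numpy as np
s=ctrl.read_state();print(s)
for n in ["side","top","wrist"]:
    im,d=ctrl.camera(n);cv2.imwrite(f"pics/{n}0.png",im);np.save(f"pics/{n}0.npy",d)
    print(n,ctrl.camera_model(n), np.percentile(d,[0,5,50,95,100]))
print(ctrl.tip_extent)
E
```

```text
pics
{'time_s': 0.0, 'q': array([-1.3697075 ,  0.60013429, -0.0025162 ,  1.60014065,  0.00178633,
        0.94290761, -0.0798166 ]), 'qd': array([-1.30896803e-04,  3.12662629e-04, -8.04425632e-04, -1.15086515e-03,
        1.78647161e-03,  2.30871899e-05, -1.29732502e-03]), 'joint_torque': array([-5.62764581e-04, -7.65037394e+01,  1.49710871e+00, -2.52364290e+01,
       -5.23895945e-02,  1.68704224e-02,  1.76317208e-04]), 'tcp_pos': array([198.70680365, 696.69472844, 204.24991769]), 'orientation': array([-1.32899333, -1.00135862,  1.0033083 ]), 'force': array([-0.18593953, -1.13368731,  0.19123827]), 'torque': array([-0.07007136,  0.03673804, -0.00439077]), 'grip_width': 93.03356192973321}
side {'camera_matrix': array([[536.18062663,   0.        , 286.53446239],
       [  0.        , 536.18062663, 216.35713097],
       [  0.        ,   0.        ,   1.        ]]), 'R': array([[ 0.98801793, -0.15293652,  0.02076036],
       [-0.0619414 , -0.51612388, -0.85427127],
       [ 0.14136419,  0.84274941, -0.51941274]]), 't': array([-532.61900786,  134.26952397, 1410.68210783])} [   0.        
[... 428 characters left out ...]
1352.54555012])} [   0.         1303.08371582 1397.01074219 2238.03082275 2278.43139648]
wrist {'camera_matrix': array([[324.69809766,   0.        , 280.40498693],
       [  0.        , 324.69809766, 213.55620166],
       [  0.        ,   0.        ,   1.        ]]), 'T_tool_cam': array([[ 9.99999293e-01, -1.03505014e-03, -5.85716183e-04,
         1.29996842e-02],
       [ 2.53104214e-04, -2.95991894e-01,  9.55190418e-01,
        -1.79569567e+02],
       [-1.16203722e-03, -9.55189891e-01, -2.95991423e-01,
         8.35707797e+01],
       [ 0.00000000e+00,  0.00000000e+00,  0.00000000e+00,
         1.00000000e+00]])} [   0.           72.0705555   386.93551636 1148.39332886 1456.99658203]
17.0
```

View pics/side0.png

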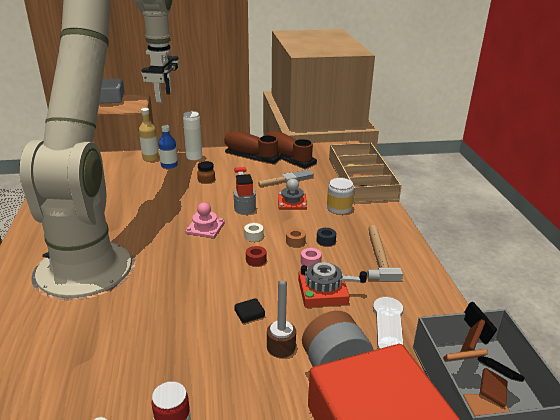

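View pics/top0.png

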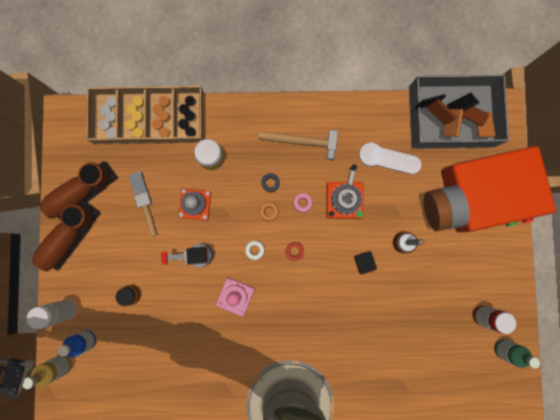

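View pics/wrist0.png

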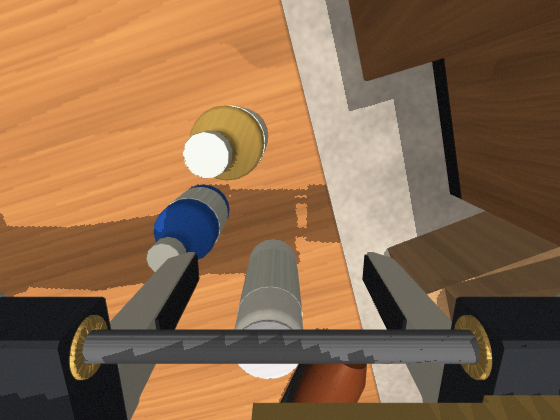

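```bash
cat > h.py <<'E'
from plant import ctrl
import cv2,numpy as np
from scipy.spatial.transform import Rotation as Ro
def cam(n):
    s=ctrl.read_state(); im,d=ctrl.camera(n); m=ctrl.camera_model(n)
    K=m["camera_matrix"]
    if n=="wrist":
        T=np.eye(4);T[:3,:3]=Ro.from_rotvec(s["orientation"]).as_matrix();T[:3,3]=s["tcp_pos"]
        C=T@m["T_tool_cam"]
    else:
        C=np.eye(4);C[:3,:3]=m["R"].T;C[:3,3]=-m["R"].T@m["t"]
    return im,d,K,C
def world(d,K,C):
    v,u=np.mgrid[:d.shape[0],:d.shape[1]]
    P=np.stack([(u-K[0,2])/K[0,0]*d,(v-K[1,2])/K[1,1]*d,d],-1)
    W=P@C[:3,:3].T+C[:3,3]; W[d<=0]=np.nan
    return W
def ray(u,v,z,K,C):
    r=C[:3,:3]@np.array([(u-K[0,2])/K[0,0],(v-K[1,2])/K[1,1],1.0])
    return C[:3,3]+r*(z-C[2,3])/r[2]
def proj(X,K,C):
    p=C[:3,:3].T@(np.asarray(X)-C[:3,3]); p=K@p; return p[:2]/p[2]
def tool():
    s=ctrl.read_state(); R=Ro.from_rotvec(s["orientation"]).as_matrix()
    return s,s["tcp_pos"],R
def delta(target,yawx=None):
    """normalised deltas to TCP target (mm); yawx = world angle of tool x wanted (mod pi)"""
    s,p,R=tool(); d=R.T@(np.asarray(target,float)-p)/200
    out=[*np.round(d,4)]
    if yawx is not None:
        cur=np.arctan2(R[1,0],R[0,0]); # tool y = down -> turn about tool y by +a gives world yaw -a
        dy=(yawx-cur+np.pi/2)%np.pi-np.pi/2
        out.append(round(-dy/(2*np.pi),4)); print("turn need deg",np.degrees(dy))
    print("pos",p.round(1),"R x",R[:,0].round(3),"y",R[:,1].round(3),"z",R[:,2].round(3),"q7",s["q"][6].round(2),"t",s["time_s"],"F",s["force"].round(1),"w",s["grip_width"])
    print("DELTA",out); return out
E
python3 - <<'E'
from h import *
im,d,K,C=cam("top");W=world(d,K,C)
np.savez("pics/top.npz",im=im,W=W)
big=cv2.resize(im[140:320,130:430],None,fx=2.6,fy=2.6,interpolation=cv2.INTER_CUBIC);cv2.imwrite("pics/topc.png",big)
im2,d2,K2,C2=cam("side")
W2=world(d2,K2,C2);np.savez("pics/side.npz",im=im2,W=W2)
cv2.imwrite("pics/sidec.png",cv2.resize(im2[150:370,180:430],None,fx=2.6,fy=2.6,interpolation=cv2.INTER_CUBIC))
for n,(u,v) in dict(blue=(270,183),lea=(269,212),felt=(255,250),red=(294,251)).items():
    P=W[v-14:v+15,u-14:u+15].reshape(-1,3);z=P[:,2]
    m=(z>20)&(z<40);print(n,P[m].mean(0).round(1),m.sum(),(P[m].min(0)+P[m].max(0))[:2]/2,np.ptp(P[m],0).round(1))
print("bench",np.nanmedian(W[300:330,300:330,2]))
delta([500,0,300],0)
E
```

```text
blue [657.9  47.1  30.4] 203 [658.6521567   47.63923485] [54.9 54.2 18.3]
lea [570.9  53.1  30.5] 194 [571.41410482  53.44413694] [55.  51.2 15.9]
felt [455.6  96.9  30.5] 198 [455.77308249  96.51566319] [53.4 51.  16.3]
red [449.9 -21.9  30.6] 189 [450.75864607 -22.02249498] [53.3 50.8 13.4]
bench 0.5456687289104138
turn need deg -74.08497614096483
pos [198.8 697.  204.7] R x [ 0.274  0.962 -0.001] y [-0.    -0.001 -1.   ] z [-0.962  0.274 -0.   ] q7 -0.08 t 0.25 F [0.3 0.4 0.4] w 93.02458508967918
DELTA [np.float64(-2.9387), np.float64(-0.4742), np.float64(-2.4041), np.float64(0.2058)]
```

View pics/topc.png

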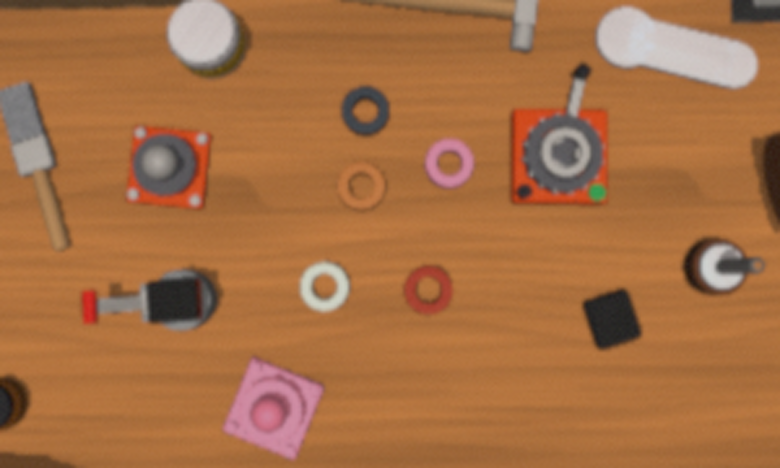

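View pics/sidec.png

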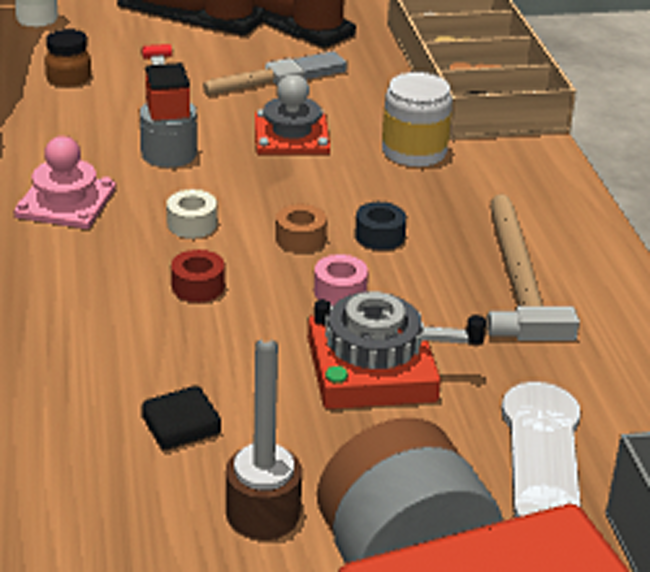

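```bash
cat > m1.py <<'E'
from h import *
from scipy.optimize import least_squares
t=np.load("pics/top.npz");s=np.load("pics/side.npz")
Ws={"top":t["W"],"side":s["W"]}
def pts(W,x,y,r,z0,z1):
    P=W.reshape(-1,3);m=(np.hypot(P[:,0]-x,P[:,1]-y)<r)&(P[:,2]>z0)&(P[:,2]<z1);return P[m]
W=t["W"]
print("px",W[203,195],W[256,198],W[198,346],W[168,352],W[242,418], W[258,165])
for n,W in Ws.items():
    P=pts(W,598,270,60,50,100);
    print(n,"ball n",len(P),P.mean(0))
    f=lambda c:np.linalg.norm(P-c,axis=1)-20
    r=least_squares(f,P.mean(0)-[0,0,15],loss="soft_l1",f_scale=1.5);print("ball",r.x.round(1),np.std(f(r.x)).round(2))
    # chuck rim
    c=np.array([590,-170])
    for k in range(4):
        P=pts(W,*c,45,68,80); cc,rr=cv2.minEnclosingCircle(P[:,:2].astype(np.float32)); c=np.array(cc)
    print("rim",len(P),P.mean(0).round(1),c,rr)
    # rest pad
    P=pts(W,440,265,80,100,120);print("pad",len(P),P.mean(0).round(1),cv2.minAreaRect(P[:,:2].astype(np.float32)))
    P=pts(W,440,365,60,50,105);print("latch",len(P),P.mean(0).round(1))
    # wheels
    for nm,x,y in [("blue",658,47),("lea",571,53),("felt",456,97),("red",450,-22)]:
        P=pts(W,x,y,36,24,36);cc,rr=cv2.minEnclosingCircle(P[:,:2].astype(np.float32));print(nm,P.mean(0).round(1),np.round(cc,1),round(rr,1))
    P=pts(W,460,-355,70,52,75);cc,rr=cv2.minEnclosingCircle(P[:,:2].astype(np.float32));print("flange",len(P),P.mean(0).round(1),cc,rr)
    P=pts(W,460,-355,90,80,200);
    for a in range(80,200,20):
        q=P[(P[:,2]>a)&(P[:,2]<a+20)];print("rod",a,len(q),q.mean(0).round(1) if len(q) else "")
E
python3 m1.py
```

```text
px [593.56357344 263.51902599  80.15353874] [441.98363571 250.13091264 107.59435268] [ 605.83143414 -178.78303127   35.53009648] [ 690.17466868 -193.80480005   70.38879858] [ 469.9021594  -343.61302315  185.37085153] [437.86500059 344.11398288  99.04586635]
top ball n 147 [596.38678237 275.70987383  80.05889812]
ball [597.8 277.8  66.8] 1.93
rim 191 [ 600.5 -176.8   74. ] [ 591.10992432 -179.04119873] 38.28094482421875
pad 325 [443.8 257.4 110.4] ((441.6553039550781, 286.24658203125), (45.48351287841797, 114.81848907470703), 3.771353006362915)
latch 150 [438.9 333.5  87.6]
blue [658.2  46.7  30.4] [658.6  47.2] 27.7
lea [571.   53.   30.5] [570.9  52.8] 27.7
felt [455.6  96.9  30.4] [455.8  97.2] 27.8
red [449.6 -22.   30.4] [449.8 -21.7] 27.6
flange 209 [ 469.7 -346.7   58.1] (470.2594909667969, -350.3411560058594) 30.866252899169922
rod 80 28 [ 492.8 -389.3   90.2]
rod 100 39 [ 498.4 -399.5  110.4]
rod 120 25 [ 490.3 -379.5  128.2]
rod 140 13 [ 471.  -344.1  150.4]
rod 160 23 [ 469.3 -345.9  171.8]
rod 180 22 [ 471.  -350.4  184.1]
side ball n 125 [596.69593729 265.48600246  70.83003768]
ball [598.6 276.5  64.5] 2.58
rim 197 [ 601.8 -181.1   72.1] [ 598.86547852 -179.34922791] 30.879365921020508
pad 147 [443.7 248.2 107.8] ((442.3718566894531, 279.2922668457031), (45.039798736572266, 113.54180908203125), 3.145922899246216)
latch 69 [439.8 340.8  91.9]
blue [658.9  42.6  28.1] [660.   44.9] 31.6
lea [571.3  47.7  28.2] [571.2  49.5] 28.4
felt [456.   92.7  28. ] [457.8  95.6] 31.4
red [450.2 -27.1  28.6] [447.9 -24. ] 31.0
flange 304 [ 470.5 -359.8   58.1] (469.2343444824219, -357.98126220703125) 29.501237869262695
rod 80 72 [ 477.  -373.6   90.5]
rod 100 78 [ 480.  -378.1  109.7]
rod 120 67 [ 475.4 -367.8  129.7]
rod 140 68 [ 470.8 -359.4  150.4]
rod 160 73 [ 470.6 -359.2  170.8]
rod 180 26 [ 470.8 -356.7  182.7]
```

Run:
```python
from h import *
delta([300,520,300],np.radians(3))
```

```text
turn need deg -71.08497614096481
pos [198.8 697.  204.7] R x [ 0.274  0.962 -0.001] y [-0.    -0.001 -1.   ] z [-0.962  0.274 -0.   ] q7 -0.08 t 0.25 F [0.3 0.4 0.4] w 93.02458508967918
DELTA [np.float64(-0.7125), np.float64(-0.4758), np.float64(-0.7295), np.float64(0.1975)]
```

{"api": "arm_command", "payload": {"deltas": "0 -0.47 0 0 -1;0 -0.47 0 0.1 -1;-0.71 -0.47 -0.73 0.1975 -1;-0.71 -0.47 -0.73 0.1975 -1;-0.71 -0.47 -0.73 0.1975 -1;-0.71 -0.47 -0.73 0.1975 -1;-0.71 -0.47 -0.73 0.1975 -1;-0.71 -0.47 -0.73 0.1975 -1;-0.71 -0.47 -0.73 0.1975 -1;-0.71 -0.47 -0.73 0.1975 -1", "grip_force": 25}}

```text
time_s: 1.25
tcp_pos: [300.2, 520.3, 298.9]
orientation: [-1.571, -0.036, 0.037]
force: [-0.9, -0.5, 0.7]
grip_width: 92.5
```

Run:
```python
from h import *
delta([442,330,290],np.radians(3))
```

```text
turn need deg 0.33433348823579256
pos [300.2 520.3 298.9] R x [ 0.999  0.047 -0.   ] y [-0.    -0.001 -1.   ] z [-0.047  0.999 -0.001] q7 -0.94 t 1.25 F [-0.9 -0.5  0.7] w 92.50628228367117
DELTA [np.float64(0.664), np.float64(0.045), np.float64(-0.9836), np.float64(-0.0009)]
```

{"api": "arm_command", "payload": {"deltas": "0.664 0.045 -0.984 0 -1;0.664 0.045 -0.984 0 -1;0.664 0.045 -0.984 0 -1;0.664 0.045 -0.984 0 -1;0.664 0.045 -0.984 0 -1;0.664 0.045 -0.984 0 -1"}}

```text
time_s: 1.85
tcp_pos: [445.2, 324.6, 290.4]
orientation: [-1.572, -0.031, 0.029]
force: [0.8, 0.4, -0.4]
grip_width: 93.1
```

Run:
```python
from h import *
delta([442,270,290],np.radians(3))
```

```text
turn need deg 0.7974720016640331
pos [445.2 324.6 290.4] R x [0.999 0.038 0.001] y [ 0.001 -0.002 -1.   ] z [-0.038  0.999 -0.002] q7 -0.53 t 1.85 F [ 0.8  0.4 -0.4] w 93.08077582241737
DELTA [np.float64(-0.0267), np.float64(0.0026), np.float64(-0.2723), np.float64(-0.0022)]
```

{"api": "arm_command", "payload": {"deltas": "-0.017 0 -0.272 -0.002 -1;-0.017 0 -0.272 -0.002 -1;-0.017 0 -0.272 -0.002 -1"}}

```text
time_s: 2.15
tcp_pos: [443.8, 268.9, 290.9]
orientation: [-1.572, -0.039, 0.037]
force: [0.1, 0.6, -0.7]
grip_width: 93.1
```

Run:
```python
from h import *
im,d,K,C=cam("wrist");cv2.imwrite("pics/w1.png",im);W=world(d,K,C);np.savez("pics/w1.npz",im=im,W=W,K=K,C=C)
delta([442,270,290],np.radians(3))
```

```text
turn need deg 0.10593597198129018
pos [443.7 270.6 290.8] R x [0.999 0.05  0.001] y [ 0.001 -0.001 -1.   ] z [-0.05   0.999 -0.001] q7 -0.45 t 2.2 F [-0.3  1.9  0.4] w 92.71706274899394
DELTA [np.float64(-0.0088), np.float64(0.004), np.float64(-0.0027), np.float64(-0.0003)]
```

View pics/w1.png

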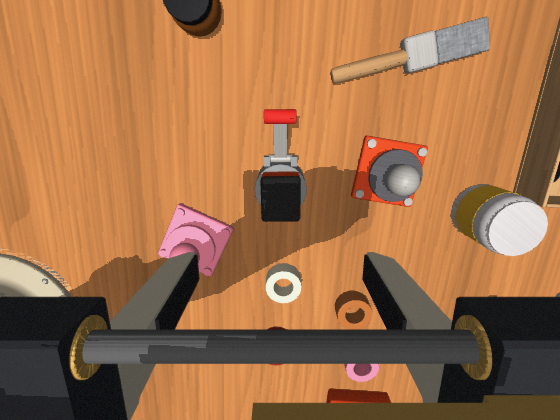

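```bash
cat > m2.py <<'E'
from h import *
from scipy.optimize import least_squares
def rest(W,im,z0=106,z1=115,x=442,y=255,r=60):
    g=(W[...,2]>z0)&(W[...,2]<z1)&(np.hypot(W[...,0]-x,W[...,1]-y)<r)&(im.max(-1)<70)
    P=W[g];rc=cv2.minAreaRect(P[:,:2].astype(np.float32));print("pad",len(P),P.mean(0).round(1),rc)
def ball(W,x=598,y=277):
    P=W.reshape(-1,3);m=(np.hypot(P[:,0]-x,P[:,1]-y)<22)&(P[:,2]>66)&(P[:,2]<95);P=P[m]
    f=lambda c:np.linalg.norm(P-c,axis=1)-20
    r=least_squares(f,P.mean(0)-[0,0,15],loss="soft_l1",f_scale=1.5);print("ball",len(P),r.x.round(1),np.std(f(r.x)).round(2))
if __name__=="__main__":
    t=np.load("pics/w1.npz");W=t["W"];im=t["im"]
    rest(W,im);ball(W)
    g=(im[...,2]>150)&(im[...,1]<50)&(im[...,0]<60)&(W[...,2]>80)&(np.hypot(W[...,0]-440,W[...,1]-340)<60)
    P=W[g];print("bar",len(P),P.mean(0),cv2.minAreaRect(P[:,:2].astype(np.float32)))
    print("bench",np.nanmedian(W[50:100,50:150,2]))
    t=np.load("pics/top.npz");rest(t["W"],t["im"]);ball(t["W"])
    t=np.load("pics/side.npz");rest(t["W"],t["im"]);ball(t["W"])
E
python3 m2.py
```

```text
pad 1745 [443.6 258.3 109.7] ((443.6705017089844, 256.9450378417969), (45.60666275024414, 53.36366653442383), 3.52925705909729)
ball 801 [597.9 278.   65.8] 0.61
bar 237 [439.28072498 347.91877885  98.64499235] ((438.4823913574219, 348.2028503417969), (34.19355392456055, 14.857081413269043), 2.6510705947875977)
bench -0.005684592742625227
pad 255 [445.4 254.4 110.6] ((444.8254699707031, 255.14810180664062), (42.47580337524414, 51.536521911621094), 4.179152488708496)
ball 146 [597.7 277.8  66.7] 1.94
pad 114 [443.3 249.8 108.8] ((444.0852966308594, 250.0701141357422), (43.82368087768555, 53.2103385925293), 3.1886603832244873)
ball 79 [598.9 276.7  64.2] 2.56
```

Run:
```python
from h import *
delta([443.7,258,81],np.radians(3.4))
```

```text
turn need deg 0.5059359719812907
pos [443.7 270.6 290.8] R x [0.999 0.05  0.001] y [ 0.001 -0.001 -1.   ] z [-0.05   0.999 -0.001] q7 -0.45 t 2.2 F [-0.3  1.9  0.4] w 92.71706274899394
DELTA [np.float64(-0.0049), np.float64(1.049), np.float64(-0.0621), np.float64(-0.0014)]
```

{"api": "arm_command", "payload": {"deltas": "-0.005 0.2 -0.062 -0.0014 -1;-0.004 0.4 -0.062 -0.0014 -1;-0.004 0.6 -0.062 -0.0014 -1;-0.004 0.8 -0.062 -0.0014 -1;-0.004 0.8 -0.062 -0.0014 -1;-0.004 0.8 -0.062 -0.0014 -1", "grip_force": 40}}

```text
time_s: 2.8
tcp_pos: [443.7, 259.2, 130.8]
orientation: [-1.572, -0.048, 0.047]
force: [0.3, 0.7, 1.3]
grip_width: 92.8
```

Run:
```python
from h import *
im,d,K,C=cam("wrist");cv2.imwrite("pics/w2.png",im)
delta([443.7,258,81],np.radians(3.4))
```

```text
turn need deg -0.050705146548927854
pos [444.3 259.3 131.9] R x [0.998 0.06  0.002] y [ 0.002 -0.    -1.   ] z [-0.06   0.998 -0.   ] q7 -0.29 t 2.85 F [-0.3 -0.4  1. ] w 93.0548543067817
DELTA [np.float64(-0.0042), np.float64(0.2544), np.float64(-0.0064), np.float64(0.0001)]
```

View pics/w2.png

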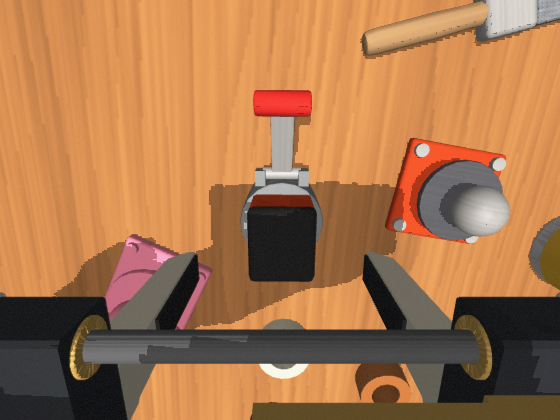

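{"api": "arm_command", "payload": {"deltas": "-0.003 0.13 -0.006 0 -1;-0.003 0.254 -0.006 0 -1;-0.003 0.254 -0.006 0 -1;-0.003 0.254 -0.006 0 -1;-0.003 0.254 -0.006 0 1;-0.003 0.254 -0.006 0 1;-0.003 0.254 -0.006 0 1;-0.003 0.254 -0.006 0 1;-0.003 0.254 -0.006 0 1;-0.003 0.254 -0.006 0 1"}}

```text
time_s: 3.85
tcp_pos: [444.0, 258.1, 81.1]
orientation: [-1.57, -0.049, 0.046]
force: [0.7, 0.3, 0.1]
grip_width: 49.8
```

Run:
```python
from h import *
delta([443.7,258,81],np.radians(3.4))
delta([443.7,258,181],np.radians(3.4))
```

```text
turn need deg -0.05205213181141606
pos [444.  258.1  81.1] R x [0.998 0.06  0.002] y [ 0.002 -0.    -1.   ] z [-0.06   0.998 -0.   ] q7 -0.24 t 3.85 F [0.7 0.3 0.1] w 49.78423426022864
DELTA [np.float64(-0.0013), np.float64(0.0005), np.float64(-0.0006), np.float64(0.0001)]
turn need deg -0.05205213181141606
pos [444.  258.1  81.1] R x [0.998 0.06  0.002] y [ 0.002 -0.    -1.   ] z [-0.06   0.998 -0.   ] q7 -0.24 t 3.85 F [0.7 0.3 0.1] w 49.78423426022864
DELTA [np.float64(-0.0002), np.float64(-0.4995), np.float64(-0.0007), np.float64(0.0001)]
```

Not fully closed yet; hold, then lift.

{"api": "arm_command", "payload": {"deltas": "0 0 0 0 1;0 0 0 0 1;0 0 0 0 1;0 -0.1 0 0 1;0 -0.3 0 0 1;0 -0.5 0 0 1;0 -0.5 0 0 1;0 -0.5 0 0 1"}}

```text
time_s: 4.65
tcp_pos: [442.8, 258.1, 180.7]
orientation: [-1.57, -0.049, 0.047]
force: [-1.6, -0.1, -9.0]
grip_width: 45.6
```

Run:
```python
from h import *
from m2 import ball
im,d,K,C=cam("wrist");cv2.imwrite("pics/w3.png",im);W=world(d,K,C);ball(W)
delta([598,278,181],np.radians(3.4))
```

```text
ball 1523 [597.9 278.   65.8] 0.56
turn need deg -0.08856770497957829
pos [442.3 257.7 179.8] R x [ 0.998  0.061 -0.   ] y [-0.    -0.001 -1.   ] z [-0.061  0.998 -0.001] q7 -0.32 t 4.7 F [-0.5 -1.1 -9.5] w 45.298075227463606
DELTA [np.float64(0.7833), np.float64(-0.0064), np.float64(0.0537), np.float64(0.0002)]
```

View pics/w3.png

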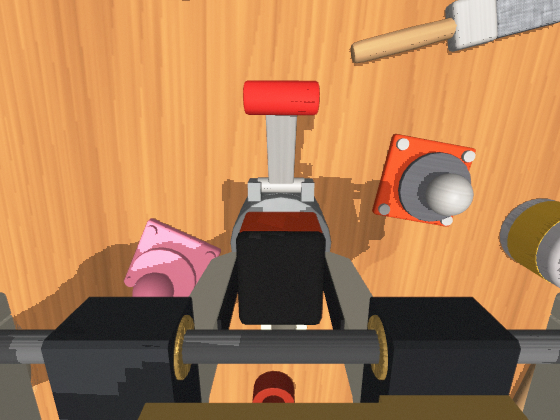

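```bash
cat > m3.py <<'E'
from h import *
im,d,K,C=cam("wrist");W=world(d,K,C)
s,p,R=tool()
zt=p[2]+29
g=(abs(W[...,2]-zt)<5)&(im.max(-1)<70)&(np.hypot(W[...,0]-p[0],W[...,1]-p[1])<45)
n,l,st,c=cv2.connectedComponentsWithStats(g.astype(np.uint8));i=1+np.argmax(st[1:,4]);g=l==i
P=(W[g]-p)@R
print("pad in tool",len(P),P.mean(0).round(1),cv2.minAreaRect(P[:,[0,2]].astype(np.float32)),st[i])
# skirt top z 60 : tool y=+21 
g=(im[...,2]>150)&(im[...,1]<50)&(im[...,0]<60)&(W[...,2]>80+p[2]-81)&(np.hypot(W[...,0]-p[0],W[...,1]-p[1]-80)<60)
P=(W[g]-p)@R;print("bar",len(P),P.mean(0).round(1),cv2.minAreaRect(P[:,[0,2]].astype(np.float32)))
E
python3 m3.py
```

```text
pad in tool 8072 [ -0.7 -29.    1.8] ((-0.7325553894042969, -0.6988487243652344), (53.61901092529297, 48.56634521484375), 89.75558471679688) [ 232  231   98   94 8072]
bar 592 [ -0.  -16.4  88.8] ((-0.5907802581787109, 90.32971954345703), (15.139946937561035, 34.56715774536133), 89.96916198730469)
```

```bash
cat >> m3.py <<'E'
g=l==i
P=(W[g]-p)@R
for lo,hi in [(.5,99.5),(2,98),(5,95)]:
    a=np.percentile(P[:,[0,2]],[lo,hi],axis=0);print(lo,a.round(1).tolist(),a.mean(0).round(2))
cols=np.where(g.any(0))[0];rows=np.where(g.any(1))[0]
for r in np.linspace(rows[0],rows[-1],6).astype(int):
    q=np.where(g[r])[0];print("row",r,q[0],q[-1],((W[r,q[[0,-1]]]-p)@R).round(1).tolist())
E
python3 m3.py
```

```text
pad in tool 8061 [ -1.1 -28.7   1.6] ((-1.040079116821289, -0.9404315948486328), (53.8004150390625, 48.31734085083008), 89.91832733154297) [ 232  231   97   94 8061]
bar 592 [ -0.4 -16.1  88.7] ((-0.9259395599365234, 90.12953186035156), (15.093801498413086, 34.506080627441406), 89.94044494628906)
0.5 [[-23.8, -26.7], [21.9, 25.5]] [-0.93 -0.6 ]
2 [[-23.1, -25.3], [20.9, 24.9]] [-1.07 -0.16]
5 [[-21.5, -23.2], [19.3, 24.1]] [-1.08  0.43]
row 231 245 312 [[-18.9, -25.0, 25.9], [15.2, -24.1, 25.5]]
row 249 237 324 [[-22.9, -28.3, 17.5], [21.3, -26.5, 16.6]]
row 268 233 328 [[-24.9, -31.2, 8.3], [22.9, -32.2, 8.8]]
row 286 236 325 [[-23.7, -32.0, -1.4], [21.8, -31.9, -1.5]]
row 305 239 321 [[-23.4, -26.8, -16.0], [20.6, -28.8, -14.7]]
row 324 272 315 [[-5.6, -28.5, -26.8], [17.9, -27.8, -27.3]]
```

{"api": "arm_command", "payload": {"deltas": "0.25 -0.025 0.02 0 1;0.5 -0.025 0.04 0 1;0.787 -0.025 0.054 0 1;0.787 -0.025 0.054 0 1;0.787 -0.025 0.054 0 1;0.787 -0.025 0.054 0 1;0.787 -0.025 0.054 0 1;0.787 -0.025 0.054 0 1"}}

```text
time_s: 5.6
tcp_pos: [597.5, 278.0, 183.8]
orientation: [-1.573, -0.047, 0.05]
force: [-0.5, 0.1, -8.7]
grip_width: 45.4
```

```bash
python3 m3.py|head -5
python3 - <<'E'
from h import *
im,d,K,C=cam("side");cv2.imwrite("pics/s4.png",cv2.resize(im[100:260,220:400],None,fx=4,fy=3.7))
im,d,K,C=cam("wrist");cv2.imwrite("pics/w4.png",im)
delta([598.9,278.1,121],np.radians(3.4))
E
```

```text
pad in tool 7865 [ -1.2 -27.4   1.4] ((-0.913970947265625, -0.7984905242919922), (48.478694915771484, 53.7261848449707), 1.1816542148590088) [ 232  231   98   92 7865]
bar 583 [ -0.9 -15.1  88.5] ((-1.313364028930664, 90.54415130615234), (15.052114486694336, 34.8527946472168), 89.93961334228516)
0.5 [[-23.9, -26.6], [21.8, 25.4]] [-1.06 -0.56]
2 [[-23.2, -25.1], [20.9, 24.8]] [-1.19 -0.12]
5 [[-21.6, -23.0], [19.3, 23.8]] [-1.19  0.41]
turn need deg -0.09732538536112124
pos [598.3 278.  184.3] R x [ 0.998  0.061 -0.001] y [-0.001 -0.002 -1.   ] z [-0.061  0.998 -0.002] q7 -0.21 t 5.75 F [ 0.2 -0.2 -9.1] w 45.544751470708455
DELTA [np.float64(0.0033), np.float64(0.3167), np.float64(0.0008), np.float64(0.0003)]
```

View pics/s4.png

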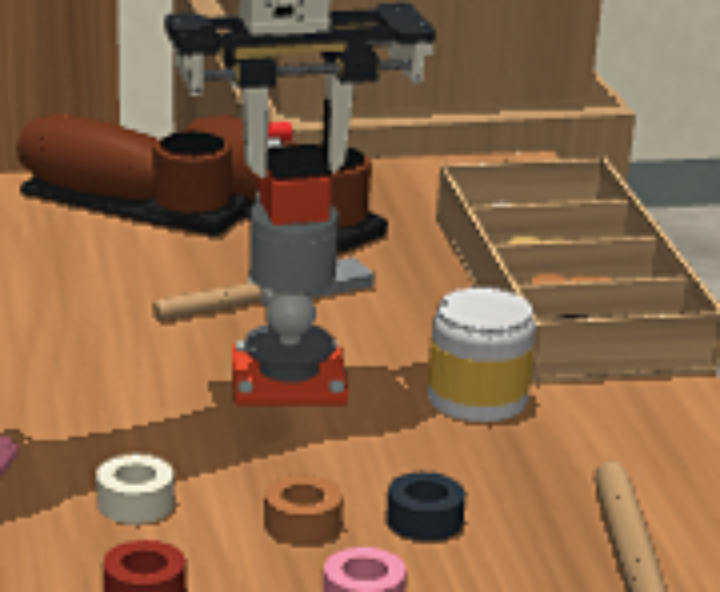

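View pics/w4.png

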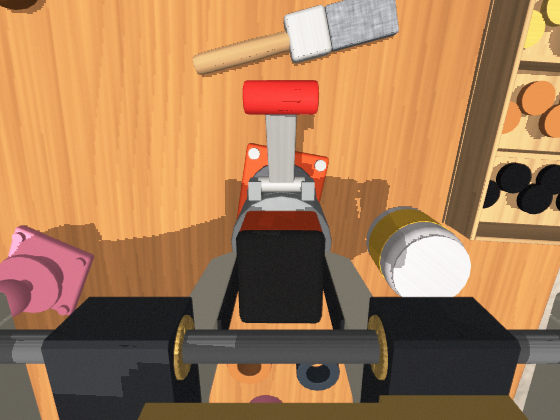

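{"api": "arm_command", "payload": {"deltas": "0.003 0.04 0.001 0 1;0.003 0.08 0.001 0 1;0.003 0.11 0.001 0 1;0.003 0.13 0.001 0 1;0.003 0.15 0.001 0 1;0.003 0.15 0.001 0 1"}}

```text
time_s: 6.35
tcp_pos: [598.6, 278.1, 153.6]
orientation: [-1.573, -0.047, 0.049]
force: [-0.1, 0.6, -9.2]
grip_width: 45.5
```

Run:
```python
from h import *
delta([598.9,278.1,121],np.radians(3.4))
```

```text
turn need deg -0.09428529254989175
pos [598.6 278.1 153.6] R x [ 0.998  0.061 -0.002] y [-0.002 -0.003 -1.   ] z [-0.061  0.998 -0.002] q7 -0.2 t 6.35 F [-0.1  0.6 -9.2] w 45.539062834435626
DELTA [np.float64(0.0019), np.float64(0.163), np.float64(0.0005), np.float64(0.0003)]
```

{"api": "arm_command", "payload": {"deltas": "0.001 0.04 0 0 1;0.001 0.08 0 0 1;0.001 0.11 0 0 1;0.001 0.14 0 0 1;0.001 0.155 0 0 1;0.001 0.163 0 0 1;0.001 0.163 0 0 1;0.001 0.163 0 0 1"}}

```text
time_s: 7.15
tcp_pos: [598.8, 277.9, 122.1]
orientation: [-1.572, -0.047, 0.049]
force: [-3.0, -2.4, 6.9]
grip_width: 45.8
```

```bash
python3 m3.py|head -2;python3 - <<'E'
from h import *
im,d,K,C=cam("side");cv2.imwrite("pics/s5.png",cv2.resize(im[100:260,220:400],None,fx=4,fy=3.7))
delta([598.9,278.1,121],np.radians(3.4))
E
```

```text
pad in tool 7910 [ -0.9 -27.8   1.6] ((-0.8275318145751953, -0.6071128845214844), (48.509552001953125, 53.582855224609375), 0.34075430035591125) [ 232  230   98   93 7910]
bar 528 [ -1.2 -15.3  88.4] ((-1.1859874725341797, 90.33883666992188), (14.613973617553711, 34.72836685180664), 89.92957305908203)
turn need deg -0.08811807529172705
pos [598.8 278.  122.1] R x [ 0.998  0.061 -0.002] y [-0.001 -0.002 -1.   ] z [-0.061  0.998 -0.002] q7 -0.18 t 7.25 F [-3.4 -1.9  6.4] w 45.48915146250135
DELTA [np.float64(0.0004), np.float64(0.0053), np.float64(0.0007), np.float64(0.0002)]
```

View pics/s5.png

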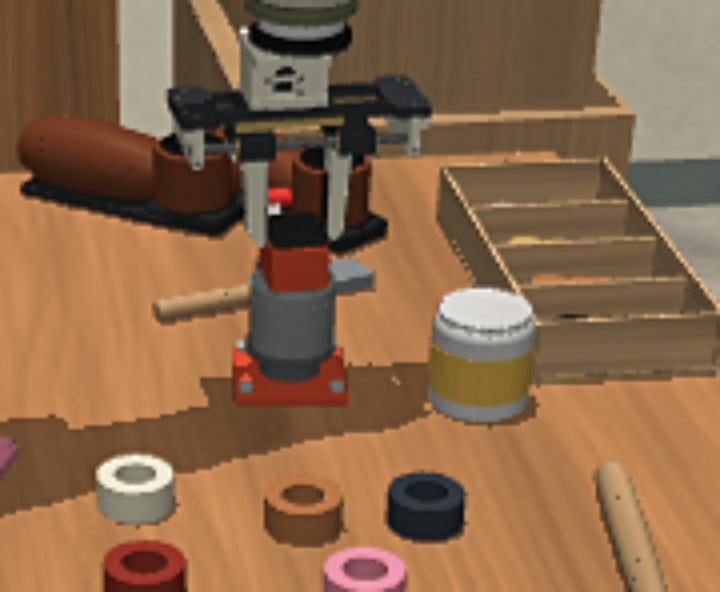

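{"api": "arm_command", "payload": {"deltas": "0 0 0 0 -1;0 0 0 0 -1;0 0 0 0 -1;0 0 0 0 -1;0 -0.1 0 0 -1;0 -0.3 0 0 -1;0 -0.45 0 0 -1;0 -0.45 0.2 0 1;0 -0.45 0.48 0 1;0 -0.45 0.48 0 1"}}

```text
time_s: 8.25
tcp_pos: [590.9, 382.0, 211.5]
orientation: [-1.568, -0.052, 0.056]
force: [-0.5, -0.3, -0.1]
grip_width: 73.5
```

Run:
```python
from h import *
im,d,K,C=cam("wrist");cv2.imwrite("pics/w6.png",im)
im,d,K,C=cam("top");W=world(d,K,C)
g=(W[...,2]>140)&(W[...,2]<158)&(np.hypot(W[...,0]-598,W[...,1]-278)<45)&(im.max(-1)<70)
P=W[g];print("pad",len(P),P.mean(0),cv2.minAreaRect(P[:,:2].astype(np.float32)) if len(P)>5 else 0)
delta([592.8,375,170],np.radians(3.4))
```

```text
pad 320 [597.66423842 275.21730994 150.3432201 ] ((598.0503540039062, 275.8327941894531), (45.796142578125, 53.871978759765625), 3.38388729095459)
turn need deg -0.3085892617314318
pos [592.1 376.4 211.2] R x [ 0.998  0.065 -0.002] y [-0.002 -0.002 -1.   ] z [-0.065  0.998 -0.002] q7 -0.35 t 8.35 F [ 0.2 -0.6  0.2] w 65.41218051861938
DELTA [np.float64(0.0032), np.float64(0.206), np.float64(-0.0069), np.float64(0.0009)]
```

View pics/w6.png

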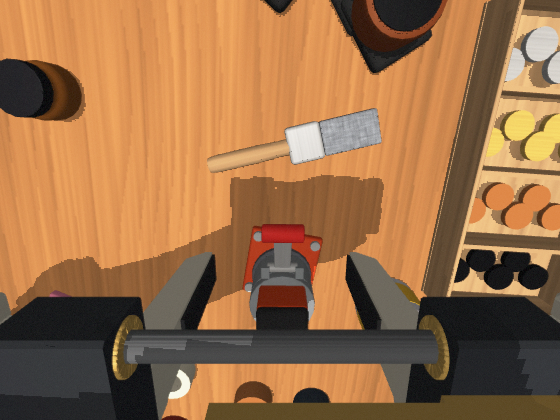

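{"api": "arm_command", "payload": {"deltas": "0.003 0 -0.01 0 1;0.003 0 -0.01 0 1;0.003 0 -0.01 0 1;0.003 0 -0.01 0 1;0.003 0.1 -0.01 0 1;0.003 0.2 -0.01 0 1;0.003 0.2 -0.01 0 1;0.003 0.2 -0.01 0 1"}}

```text
time_s: 9.15
tcp_pos: [593.0, 374.0, 171.4]
orientation: [-1.572, -0.049, 0.052]
force: [-0.5, 0.3, 0.7]
grip_width: 2.3
```

Run:
```python
from h import *
im,d,K,C=cam("wrist");cv2.imwrite("pics/w7.png",im)
delta([592,384,115],np.radians(3.4))
```

```text
turn need deg -0.2806351461958496
pos [593.4 374.3 172.1] R x [ 0.998  0.064 -0.001] y [-0.001 -0.001 -1.   ] z [-0.064  0.998 -0.001] q7 -0.33 t 9.2 F [ 0.1 -0.6 -0.1] w 1.2377814551280495
DELTA [np.float64(-0.0035), np.float64(0.2853), np.float64(0.0495), np.float64(0.0008)]
```

View pics/w7.png

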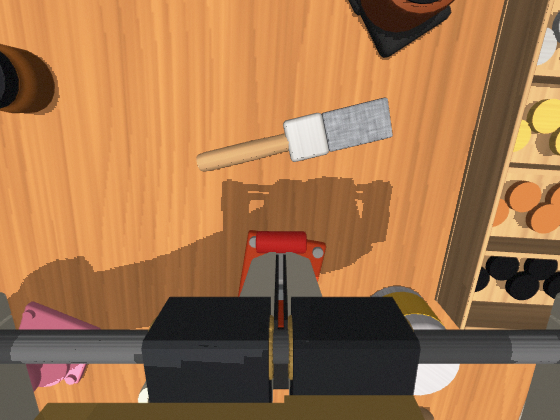

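{"api": "arm_command", "payload": {"deltas": "0 0.06 0 0 1;0 0.12 0.005 0 1;-0.002 0.16 0.02 0 1;-0.003 0.2 0.04 0 1;-0.003 0.23 0.05 0 1;-0.003 0.255 0.055 0 1;-0.003 0.255 0.055 0 1"}}

```text
time_s: 9.9
tcp_pos: [591.6, 385.2, 120.2]
orientation: [-1.572, -0.049, 0.053]
force: [-0.5, 0.1, 0.1]
grip_width: 0.4
```

Run:
```python
from h import *
delta([592,384,115],np.radians(3.4))
```

```text
turn need deg -0.30854337900448403
pos [591.6 385.2 120.2] R x [ 0.998  0.065 -0.002] y [-0.002 -0.002 -1.   ] z [-0.065  0.998 -0.002] q7 -0.32 t 9.9 F [-0.5  0.1  0.1] w 0.42612943203405157
DELTA [np.float64(0.0017), np.float64(0.0258), np.float64(-0.0062), np.float64(0.0009)]
```

{"api": "arm_command", "payload": {"deltas": "0 0.015 -0.01 0 1;0 0.025 -0.015 0 1;0 0.03 -0.015 0 1;0 0.03 -0.015 0 1;0 0.03 -0.015 0 1"}}

```text
time_s: 10.4
tcp_pos: [592.4, 384.8, 115.3]
orientation: [-1.568, -0.052, 0.051]
force: [-0.3, 6.4, 3.5]
grip_width: 0.8
```

Run:
```python
from h import *
im,d,K,C=cam("wrist");cv2.imwrite("pics/w8.png",im)
im,d,K,C=cam("side");cv2.imwrite("pics/s8.png",cv2.resize(im[100:260,220:400],None,fx=4,fy=3.7))
delta([592,384,115],np.radians(3.4))
```

```text
turn need deg -0.37168236305395513
pos [592.3 384.8 115.3] R x [0.998 0.066 0.   ] y [ 0.     0.002 -1.   ] z [-0.066  0.998  0.002] q7 -0.32 t 10.5 F [-0.4  5.2  3. ] w 0.5735511396336337
DELTA [np.float64(-0.0019), np.float64(0.0017), np.float64(-0.0037), np.float64(0.001)]
```

View pics/s8.png

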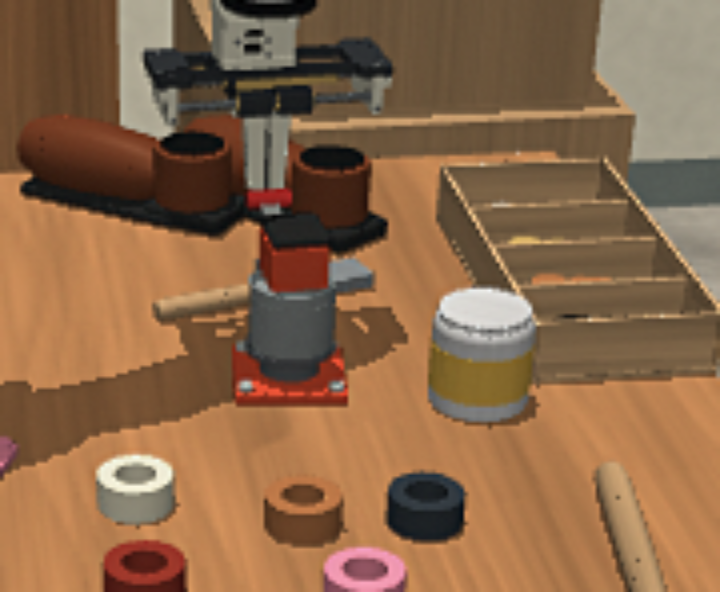

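View pics/w8.png

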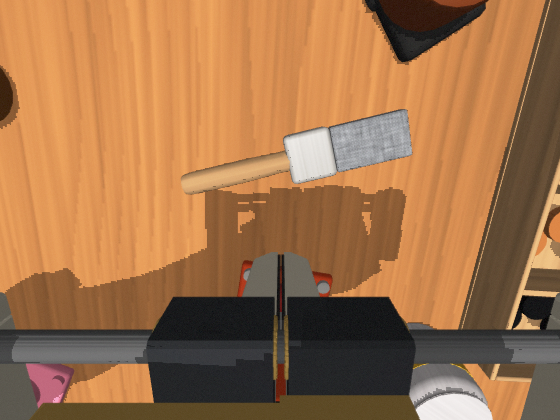

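{"api": "arm_command", "payload": {"deltas": "0 0 0.04 0 1;0 -0.1 0.06 0 1;0 -0.3 0.05 0 1;0 -0.45 0.05 0 1;0 -0.45 0.05 0 1;0 -0.45 0.05 0 1"}}

```text
time_s: 11.1
tcp_pos: [591.8, 394.8, 206.0]
orientation: [-1.568, -0.053, 0.051]
force: [0.1, -0.4, -0.5]
grip_width: 0.4
```

Run:
```python
from h import *
im,d,K,C=cam("wrist");cv2.imwrite("pics/w9.png",im);W=world(d,K,C)
g=(im[...,2]>140)&(im[...,1]<60)&(im[...,0]<60)&(W[...,2]>85)&(np.hypot(W[...,0]-593,W[...,1]-378)<40)
P=W[g];print("bar",len(P),P.mean(0),cv2.minAreaRect(P[:,:2].astype(np.float32)),P.max(0))
im,d,K,C=cam("top");W=world(d,K,C)
g=(im[...,2]>120)&(im[...,1]<70)&(im[...,0]<70)&(W[...,2]>85)&(np.hypot(W[...,0]-593,W[...,1]-378)<40)
P=W[g];print("bar",len(P),P.mean(0),P.max(0))
delta([593,365,160],np.radians(3.4))
```

```text
bar 416 [592.25192142 371.59827767 139.34447197] ((592.5471801757812, 370.1882629394531), (35.89754867553711, 11.398818016052246), 5.653515338897705) [610.91981253 375.60634776 142.47920144]
bar 61 [592.47930732 367.39022238 140.05378423] [609.64248972 375.38695916 146.03071385]
turn need deg -0.37820293567933283
pos [591.  394.4 204.3] R x [ 0.998  0.066 -0.001] y [-0.001  0.001 -1.   ] z [-0.066  0.998  0.001] q7 -0.36 t 11.2 F [-0.1 -0.1  0.2] w 0.33786141515384377
DELTA [np.float64(0.0005), np.float64(0.2213), np.float64(-0.1474), np.float64(0.0011)]
```

View pics/w9.png

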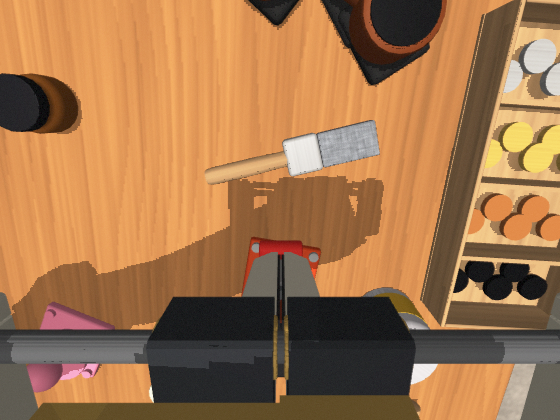

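{"api": "arm_command", "payload": {"deltas": "0 0 -0.152 0 1;0 0 -0.152 0 1;0 0.1 -0.152 0 1;0 0.19 -0.152 0 1;0 0.19 -0.152 0 1;0 0.19 -0.152 0 1"}}

```text
time_s: 11.8
tcp_pos: [592.7, 364.0, 165.6]
orientation: [-1.57, -0.05, 0.054]
force: [1.0, -0.1, -0.0]
grip_width: 0.6
```

Run:
```python
from h import *
delta([593,364,160],np.radians(3.4))
delta([592,381,115],np.radians(3.4))
```

```text
turn need deg -0.3747620626001377
pos [592.7 364.  165.6] R x [ 0.998  0.066 -0.003] y [-0.003 -0.    -1.   ] z [-0.066  0.998 -0.   ] q7 -0.31 t 11.8 F [ 1.  -0.1 -0. ] w 0.5588845241583618
DELTA [np.float64(0.0018), np.float64(0.0278), np.float64(-0.0002), np.float64(0.001)]
turn need deg -0.3747620626001377
pos [592.7 364.  165.6] R x [ 0.998  0.066 -0.003] y [-0.003 -0.    -1.   ] z [-0.066  0.998 -0.   ] q7 -0.31 t 11.8 F [ 1.  -0.1 -0. ] w 0.5588845241583618
DELTA [np.float64(0.003), np.float64(0.2527), np.float64(0.0849), np.float64(0.001)]
```

Descend a little first and watch the force.

{"api": "arm_command", "payload": {"deltas": "0 0.02 0 0 1;0 0.04 0.005 0 1;0 0.06 0.012 0 1;0 0.08 0.022 0 1;0 0.08 0.022 0 1"}}

```text
time_s: 12.3
tcp_pos: [591.9, 368.8, 148.9]
orientation: [-1.571, -0.049, 0.055]
force: [-0.4, 0.8, -0.3]
grip_width: 0.6
```

Run:
```python
from h import *
im,d,K,C=cam("side");cv2.imwrite("pics/s10.png",cv2.resize(im[100:260,220:400],None,fx=4,fy=3.7))
delta([592,381,115],np.radians(3.4))
```

```text
turn need deg -0.3939967639005349
pos [592.1 368.6 149.2] R x [ 0.998  0.066 -0.003] y [-0.003 -0.001 -1.   ] z [-0.066  0.998 -0.   ] q7 -0.31 t 12.35 F [ 0.3 -0.4  0.7] w 0.6502802175040862
DELTA [np.float64(0.0043), np.float64(0.1712), np.float64(0.062), np.float64(0.0011)]
```

View pics/s10.png

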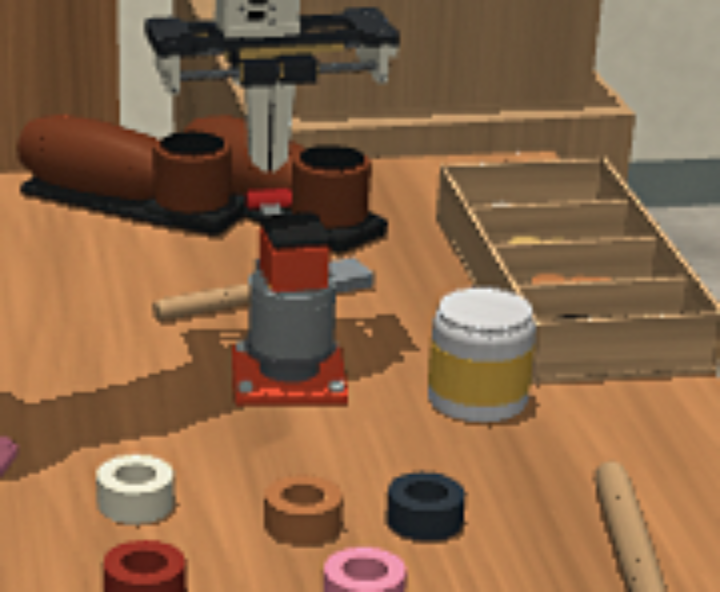

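Run:
```python
from h import *
im,d,K,C=cam("side");W=world(d,K,C)
print(proj([592,368.6,132],K,C),proj([592,368.6,142],K,C))
for v in range(138,160,2): print(v,W[v,285:292:3].round(0).tolist(),im[v,287])
```

```text
[286.11932933 152.93145607] [286.18238015 150.09542627]
138 [[587.0, 366.0, 185.0], [596.0, 360.0, 188.0], [606.0, 363.0, 186.0]] [30 31 32]
140 [[586.0, 359.0, 181.0], [595.0, 358.0, 181.0], [605.0, 359.0, 180.0]] [29 30 31]
142 [[586.0, 357.0, 175.0], [596.0, 358.0, 175.0], [606.0, 362.0, 173.0]] [27 28 28]
144 [[586.0, 360.0, 167.0], [595.0, 357.0, 168.0], [645.0, 585.0, 67.0]] [8 6 3]
146 [[623.0, 585.0, 60.0], [635.0, 593.0, 56.0], [646.0, 591.0, 56.0]] [19 36 76]
148 [[624.0, 593.0, 48.0], [633.0, 581.0, 53.0], [645.0, 582.0, 52.0]] [25 42 84]
150 [[624.0, 591.0, 41.0], [634.0, 587.0, 42.0], [645.0, 580.0, 45.0]] [21 36 71]
152 [[587.0, 362.0, 138.0], [597.0, 365.0, 137.0], [608.0, 370.0, 134.0]] [ 38  41 167]
154 [[587.0, 360.0, 132.0], [595.0, 351.0, 136.0], [606.0, 359.0, 132.0]] [ 32  34 134]
156 [[586.0, 350.0, 130.0], [596.0, 354.0, 128.0], [647.0, 590.0, 16.0]] [132 138 130]
158 [[578.0, 302.0, 146.0], [586.0, 296.0, 148.0], [596.0, 294.0, 149.0]] [36 37 37]
```

Run:
```python
from h import *
im,d,K,C=cam("wrist");W=world(d,K,C);s,p,R=tool()
for v in range(240,300,4):
    print(v,[((W[v,u]-p)@R).round(0).tolist() for u in (262,272,292)],im[v,272])
cv2.imwrite("pics/w11.png",im)
```

```text
240 [[-13.0, 11.0, 7.0], [-6.0, 12.0, 6.0], [6.0, 13.0, 6.0]] [ 26  32 148]
244 [[-13.0, 10.0, 4.0], [-6.0, 10.0, 4.0], [6.0, 11.0, 4.0]] [ 34  35 170]
248 [[-13.0, 9.0, 2.0], [-6.0, 9.0, 2.0], [6.0, 9.0, 2.0]] [ 36  40 184]
252 [[-13.0, 10.0, -1.0], [-6.0, -14.0, 9.0], [6.0, 8.0, -0.0]] [ 93 102 117]
256 [[-11.0, -19.0, 10.0], [-5.0, -19.0, 10.0], [5.0, -19.0, 10.0]] [ 93 104 109]
260 [[-11.0, -25.0, 10.0], [-5.0, -24.0, 9.0], [5.0, -24.0, 9.0]] [ 96 106 112]
264 [[-10.0, -29.0, 10.0], [-5.0, -30.0, 10.0], [5.0, -29.0, 9.0]] [ 95 106 111]
268 [[-10.0, -32.0, 9.0], [-5.0, -34.0, 10.0], [5.0, -33.0, 10.0]] [ 95 106 110]
272 [[-10.0, -37.0, 9.0], [-5.0, -37.0, 9.0], [5.0, -38.0, 10.0]] [ 95 107 112]
276 [[-10.0, -40.0, 9.0], [-5.0, -42.0, 10.0], [5.0, -41.0, 9.0]] [ 95 107 112]
280 [[-9.0, -45.0, 9.0], [-5.0, -46.0, 10.0], [4.0, -45.0, 9.0]] [ 95 105 112]
284 [[-9.0, -49.0, 10.0], [-5.0, -49.0, 9.0], [4.0, -48.0, 9.0]] [ 96 108 112]
288 [[-9.0, -52.0, 9.0], [-5.0, -52.0, 9.0], [4.0, -53.0, 10.0]] [ 94 106 111]
292 [[-9.0, -56.0, 9.0], [-5.0, -55.0, 9.0], [4.0, -56.0, 10.0]] [ 95 107 111]
296 [[nan, nan, nan], [-4.0, -60.0, 10.0], [4.0, -59.0, 10.0]] [80 87 91]
```

View pics/w11.png

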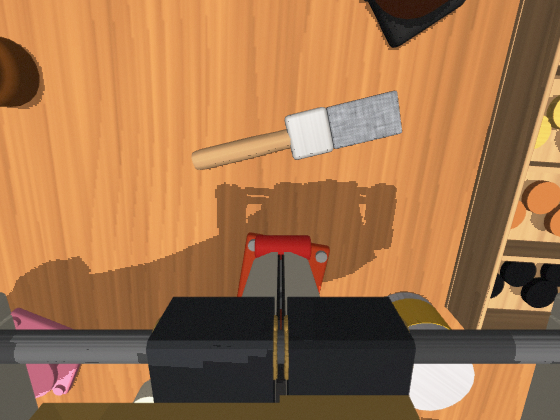

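{"api": "arm_command", "payload": {"deltas": "0 0.05 -0.01 0 1;0 0.1 -0.01 0 1;0 0.13 -0.005 0 1;0 0.15 0 0 1;0 0.15 0 0 1"}}

```text
time_s: 12.95
tcp_pos: [591.9, 368.4, 118.7]
orientation: [-1.571, -0.049, 0.055]
force: [-1.3, 0.5, 0.5]
grip_width: 0.5
```

Run:
```python
from h import *
im,d,K,C=cam("side");cv2.imwrite("pics/s12.png",cv2.resize(im[100:260,220:400],None,fx=4,fy=3.7))
delta([592,381,85],np.radians(3.4))
```

```text
turn need deg -0.3838632107296827
pos [592.  368.2 119.1] R x [ 0.998  0.066 -0.003] y [-0.003 -0.001 -1.   ] z [-0.066  0.998 -0.001] q7 -0.3 t 13.0 F [ 0.5 -0.4  0.1] w 0.7421846053063698
DELTA [np.float64(0.0046), np.float64(0.1703), np.float64(0.064), np.float64(0.0011)]
```

View pics/s12.png

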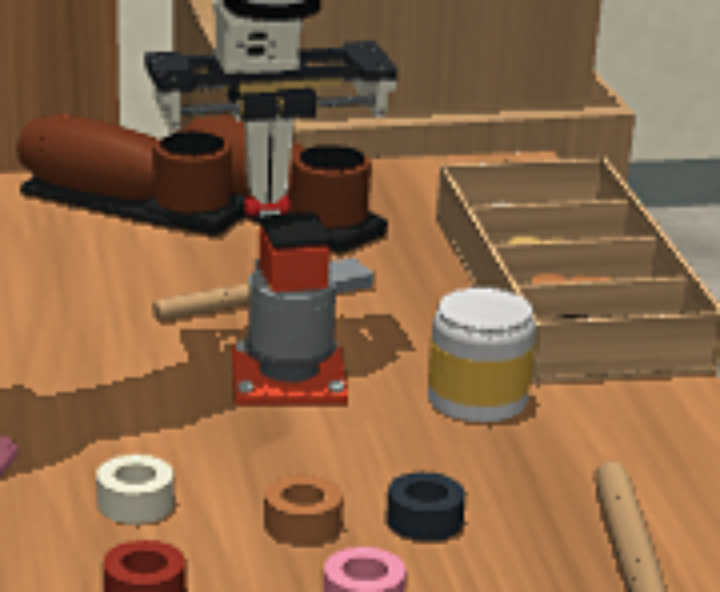

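{"api": "arm_command", "payload": {"deltas": "0 0.04 0.025 0 1;0 0.08 0.045 0 1;0 0.11 0.055 0 1;0 0.14 0.06 0 1;0 0.155 0.062 0 1;0 0.155 0.062 0 1"}}

```text
time_s: 13.6
tcp_pos: [590.9, 380.4, 87.4]
orientation: [-1.572, -0.049, 0.055]
force: [-0.0, -1.2, 0.3]
grip_width: 0.4
```

Run:
```python
from h import *
im,d,K,C=cam("side");cv2.imwrite("pics/s13.png",cv2.resize(im[100:260,220:400],None,fx=4,fy=3.7))
delta([592,381,82],np.radians(3.4))
```

```text
turn need deg -0.37514623267483316
pos [591.  380.3  87.8] R x [ 0.998  0.066 -0.004] y [-0.004 -0.002 -1.   ] z [-0.066  0.998 -0.001] q7 -0.3 t 13.65 F [-0.5 -0.6 -0.5] w 0.3739906716865748
DELTA [np.float64(0.0053), np.float64(0.0289), np.float64(0.0034), np.float64(0.001)]
```

View pics/s13.png

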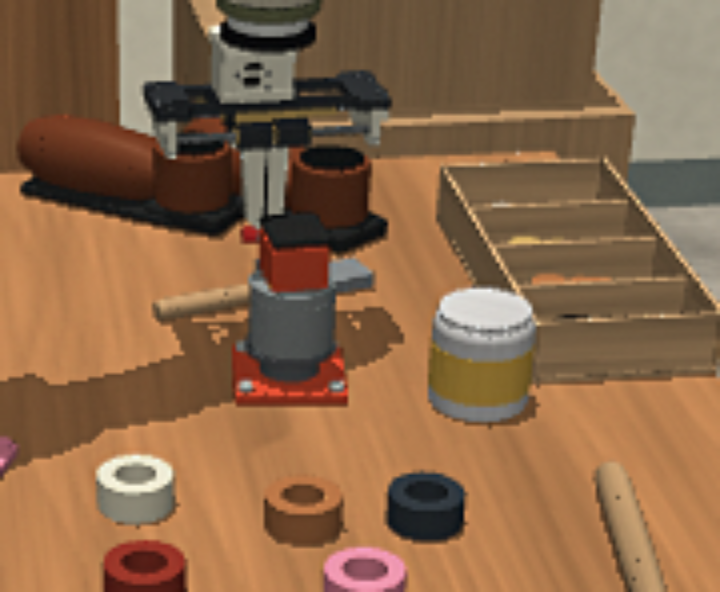

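Nearly level. Push a little further until the stop is felt.

{"api": "arm_command", "payload": {"deltas": "0 0.015 0.003 0 1;0 0.03 0.004 0 1;0 0.04 0.004 0 1;0 0.04 0.004 0 1"}}

```text
time_s: 14.05
tcp_pos: [591.3, 383.2, 80.6]
orientation: [-1.569, -0.051, 0.054]
force: [-0.7, 3.4, 4.6]
grip_width: 0.5
```

Run:
```python
from h import *
delta([592,381,82],np.radians(3.4))
```

```text
turn need deg -0.4323198347291035
pos [591.3 383.2  80.6] R x [ 0.998  0.067 -0.002] y [-0.002  0.001 -1.   ] z [-0.067  0.998  0.002] q7 -0.3 t 14.05 F [-0.7  3.4  4.6] w 0.5300209179739913
DELTA [np.float64(0.0028), np.float64(-0.0071), np.float64(-0.011), np.float64(0.0012)]
```

{"api": "arm_command", "payload": {"deltas": "0 0.01 0 0 1;0 0.015 0 0 1;0 0.015 0 0 1;0 -0.1 0 0 1;0 -0.3 0 0 1;0 -0.5 -0.1 0 1;0 -0.6 -0.3 0 1;0 -0.6 -0.4 0 1;0 -0.6 -0.4 0 1"}}

```text
time_s: 14.95
tcp_pos: [597.5, 298.8, 200.6]
orientation: [-1.57, -0.047, 0.05]
force: [-0.4, -0.0, 0.7]
grip_width: 0.4
```

Run:
```python
from h import *
im,d,K,C=cam("wrist");cv2.imwrite("pics/w14.png",im);W=world(d,K,C)
g=(im[...,2]>140)&(im[...,1]<60)&(im[...,0]<60)&(W[...,2]>75)&(np.hypot(W[...,0]-592,W[...,1]-380)<40)
P=W[g];print("bar",len(P),P.mean(0),cv2.minAreaRect(P[:,:2].astype(np.float32)),P.max(0))
im,d,K,C=cam("top");W=world(d,K,C)
g=(W[...,2]>140)&(W[...,2]<158)&(np.hypot(W[...,0]-598,W[...,1]-278)<45)&(im.max(-1)<70)
P=W[g];print("pad",len(P),P.mean(0))
delta([600,100,280])
```

```text
bar 512 [591.76037779 382.60575018  97.71799572] ((591.9221801757812, 382.3376770019531), (35.35252380371094, 14.49166202545166), 3.4412403106689453) [609.94912884 390.54486662 101.35126025]
pad 304 [597.27381115 273.76568302 150.72916302]
pos [596.2 303.2 199.2] R x [ 0.998  0.066 -0.004] y [-0.004  0.001 -1.   ] z [-0.066  0.998  0.001] q7 -0.24 t 15.05 F [ 0.1 -0.1 -0.7] w 0.3482942237134168
DELTA [np.float64(-0.05), np.float64(-0.4051), np.float64(-1.0145)]
```

View pics/w14.png

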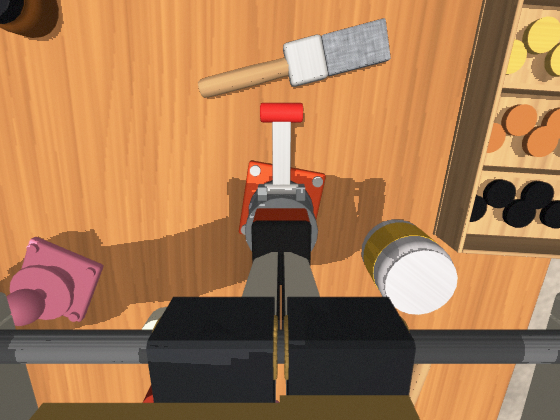

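Run:
```python
from h import *
t=np.load("pics/top.npz");W=t["W"]
for (u,v) in [(440,210),(460,200),(500,190),(540,180),(430,205),(390,160)]: print(u,v,W[v,u].round(0))
P=W.reshape(-1,3);P=P[P[:,2]>60]
m=(P[:,0]>380)&(P[:,1]<-250)&(np.hypot(P[:,0]-470,P[:,1]+350)>50);Q=P[m];print("machine nearest",Q[np.argsort(np.hypot(Q[:,0]-470,Q[:,1]+350))[:5]].round(0).tolist())
delta([500,-50,300],np.radians(3.4));
```

```text
440 210 [ 556. -418.  152.]
460 200 [ 583. -475.  150.]
500 190 [ 613. -604.  114.]
540 180 [ 641. -722.  110.]
430 205 [ 575. -409.   97.]
390 160 [ 723. -321.   12.]
machine nearest [[501.0, -423.0, 95.0], [503.0, -423.0, 105.0], [503.0, -424.0, 112.0], [509.0, -421.0, 111.0], [504.0, -424.0, 79.0]]
turn need deg -0.40011422655333323
pos [596.2 303.2 199.2] R x [ 0.998  0.066 -0.004] y [-0.004  0.001 -1.   ] z [-0.066  0.998  0.001] q7 -0.24 t 15.05 F [ 0.1 -0.1 -0.7] w 0.3482942237134168
DELTA [np.float64(-0.599), np.float64(-0.504), np.float64(-1.7295), np.float64(0.0011)]
```

{"api": "arm_command", "payload": {"deltas": "0 -0.3 -0.1 0 0;0 -0.45 -0.3 0 0;-0.2 -0.45 -0.6 0 0;-0.3 -0.45 -0.99 0 0;-0.3 -0.45 -0.99 0 0;-0.3 -0.45 -0.99 0 0;-0.3 -0.45 -0.99 0 0"}}

```text
time_s: 15.75
tcp_pos: [549.5, 101.2, 288.6]
orientation: [-1.569, -0.047, 0.055]
force: [1.0, 1.1, 0.2]
grip_width: 45.7
```

Run:
```python
from h import *
delta([500,-60,290],0)
```

```text
turn need deg -3.713771132671188
pos [549.5 101.2 288.6] R x [ 0.998  0.065 -0.005] y [-0.005  0.001 -1.   ] z [-0.065  0.998  0.001] q7 -0.03 t 15.75 F [1.  1.1 0.2] w 45.66335467582667
DELTA [np.float64(-0.2991), np.float64(-0.0067), np.float64(-0.7884), np.float64(0.0103)]
```

{"api": "arm_command", "payload": {"deltas": "-0.1 0 -0.25 0.01 0;-0.2 0 -0.5 0.01 0;-0.3 0 -0.99 0.01 0;-0.3 0 -0.99 0.01 0;-0.3 0 -0.99 0.01 0;-0.3 0 -0.99 0.01 0;-0.3 0 -0.99 0.01 0"}}

```text
time_s: 16.45
tcp_pos: [503.5, -97.6, 287.9]
orientation: [-1.569, 0.0, 0.009]
force: [-0.1, -0.0, 0.2]
grip_width: 46.5
```

Run:
```python
from h import *
delta([470,-260,290],0)
```

```text
turn need deg -0.30027924129691874
pos [503.5 -97.6 287.9] R x [ 1.     0.005 -0.006] y [-0.006  0.002 -1.   ] z [-0.005  1.     0.002] q7 0.29 t 16.45 F [-0.1 -0.   0.2] w 46.51394134547075
DELTA [np.float64(-0.172), np.float64(-0.0107), np.float64(-0.8112), np.float64(0.0008)]
```

{"api": "arm_command", "payload": {"deltas": "-0.05 0 -0.25 0 0;-0.1 0 -0.5 0 0;-0.17 0 -0.98 0 0;-0.17 0 -0.98 0 0;-0.17 0 -0.98 0 0;-0.17 0 -0.98 0 0;-0.17 0 -0.98 0 0"}}

```text
time_s: 17.15
tcp_pos: [472.0, -291.0, 287.2]
orientation: [-1.568, -0.002, 0.012]
force: [-0.6, 0.6, 0.1]
grip_width: 46.5
```

Run:
```python
from h import *
im,d,K,C=cam("wrist");cv2.imwrite("pics/w20.png",im);W=world(d,K,C);np.savez("pics/w20.npz",im=im,W=W,K=K,C=C)
P=W.reshape(-1,3)
def pt(x,y,r,a,b):
    m=(np.hypot(P[:,0]-x,P[:,1]-y)<r)&(P[:,2]>a)&(P[:,2]<b);return P[m]
for a in range(70,190,15):
    q=pt(470,-350,35,a,a+15);print(a,len(q),q.mean(0).round(1),np.ptp(q,0).round(1) if len(q) else 0)
q=pt(470,-350,45,54,62);print("flange",len(q),q.mean(0).round(1),cv2.minEnclosingCircle(q[:,:2].astype(np.float32)))
delta([470,-350,290],0)
```

```text
70 53 [ 470.  -344.3   77.3] [16.8  6.5 14.9]
85 58 [ 470.6 -344.3   92.7] [16.2  6.6 14.9]
100 63 [ 470.5 -344.3  107.9] [16.6  6.7 14.7]
115 70 [ 470.  -344.2  123. ] [16.2  6.4 14.2]
130 79 [ 470.7 -344.3  137.7] [16.7  7.5 14.8]
145 96 [ 470.4 -344.4  152.7] [17.1  6.7 14.8]
160 102 [ 470.5 -344.3  167.8] [16.4  6.9 14.5]
175 223 [ 470.2 -348.4  181.9] [16.7 17.1 12.1]
flange 744 [ 470.4 -346.3   57.9] ((470.32489013671875, -351.04425048828125), 24.975820541381836)
turn need deg -0.5353400813976721
pos [ 472.  -291.   287.4] R x [ 1.     0.009 -0.006] y [-0.006  0.003 -1.   ] z [-0.009  1.     0.003] q7 0.71 t 17.2 F [-0.2  0.3  0.3] w 46.60229538427376
DELTA [np.float64(-0.0126), np.float64(-0.0138), np.float64(-0.2948), np.float64(0.0015)]
```

View pics/w20.png

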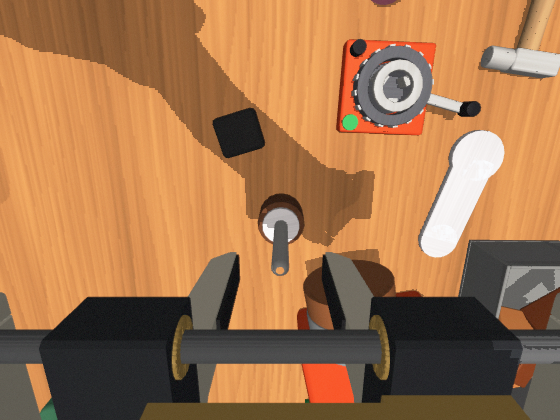

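{"api": "arm_command", "payload": {"deltas": "-0.003 0 -0.15 0 0;-0.004 0.1 -0.301 0.001 0;-0.004 0.25 -0.301 0.001 0;-0.004 0.45 -0.301 0.001 0;-0.004 0.5 -0.301 0.001 0;-0.004 0.5 -0.301 0.001 0;-0.004 0.5 -0.301 0.001 0"}}

```text
time_s: 17.9
tcp_pos: [472.1, -350.7, 188.5]
orientation: [-1.569, 0.001, 0.007]
force: [-0.2, -0.0, 0.3]
grip_width: 46.3
```

Run:
```python
from h import *
im,d,K,C=cam("wrist");cv2.imwrite("pics/w21.png",im)
delta([471,-351,110],0)
```

```text
turn need deg -0.23297489074274955
pos [ 472.2 -351.   188.9] R x [ 1.     0.004 -0.004] y [-0.004  0.002 -1.   ] z [-0.004  1.     0.002] q7 0.89 t 17.95 F [-0.2 -0.2  0.2] w 46.226043620821976
DELTA [np.float64(-0.0043), np.float64(0.3943), np.float64(-0.0008), np.float64(0.0006)]
```

View pics/w21.png

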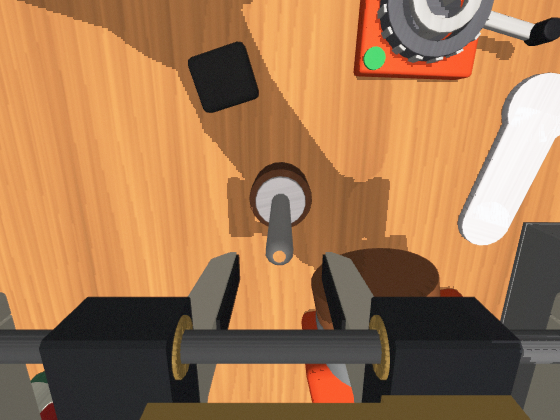

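{"api": "arm_command", "payload": {"deltas": "-0.005 0.15 -0.001 0 0;-0.005 0.3 -0.001 0 0;-0.005 0.394 -0.001 0 0;-0.005 0.394 -0.001 0 0;-0.005 0.394 -0.001 0 1;-0.005 0.394 -0.001 0 1;-0.005 0.394 -0.001 0 1;-0.005 0.394 -0.001 0 1;-0.005 0.394 -0.001 0 1;-0.005 0.394 -0.001 0 1", "grip_force": 40}}

```text
time_s: 18.95
tcp_pos: [471.3, -351.3, 110.9]
orientation: [-1.57, -0.001, 0.005]
force: [-1.3, 1.3, 7.1]
grip_width: 17.4
```

Run:
```python
from h import *
im,d,K,C=cam("wrist");cv2.imwrite("pics/w22.png",im);W=world(d,K,C)
delta([471,-351,260],0)
im,d,K,C=cam("side");cv2.imwrite("pics/s22.png",cv2.resize(im[180:360,220:420],None,fx=4,fy=3.3))
```

```text
turn need deg -0.22505947764961112
pos [ 471.3 -351.3  110.9] R x [ 1.     0.004 -0.003] y [-0.003  0.001 -1.   ] z [-0.004  1.     0.001] q7 0.96 t 19.0 F [-0.7  1.   8. ] w 17.182130496764547
DELTA [np.float64(-0.0038), np.float64(-0.7454), np.float64(0.0026), np.float64(0.0006)]
```

View pics/w22.png

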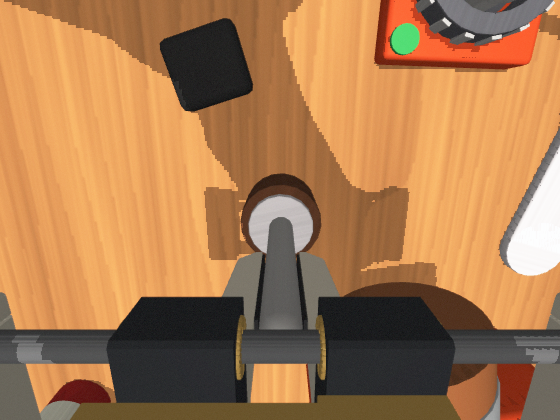

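View pics/s22.png

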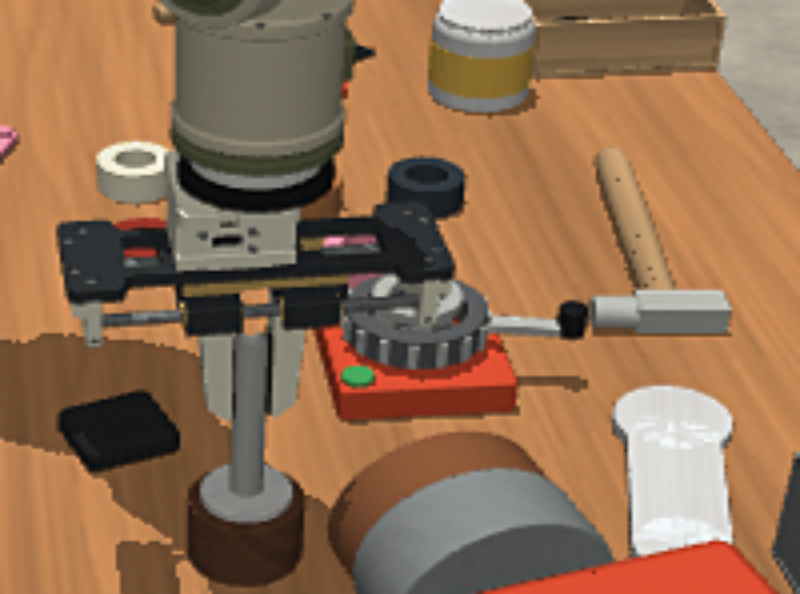

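{"api": "arm_command", "payload": {"deltas": "-0.001 0 0 0 0;-0.001 -0.02 0 0 0;-0.001 -0.065 0 0 0;-0.001 -0.065 0 0 0;-0.001 -0.065 0 0 1;-0.001 -0.065 0 0 1;-0.001 -0.065 0 0 1;-0.001 -0.065 0 0 1;-0.001 -0.065 0 0 1;-0.001 -0.065 0 0 1"}}

```text
time_s: 20.05
tcp_pos: [471.2, -351.2, 123.8]
orientation: [-1.569, -0.001, 0.006]
force: [0.2, -1.6, -1.4]
grip_width: 17.4
```

Run:
```python
from h import *
delta([471,-351,270],0)
```

```text
turn need deg -0.23236818582171698
pos [ 471.2 -351.2  123.8] R x [ 1.     0.004 -0.003] y [-0.003  0.001 -1.   ] z [-0.004  1.     0.001] q7 0.95 t 20.05 F [ 0.2 -1.6 -1.4] w 17.380434564059133
DELTA [np.float64(-0.0032), np.float64(-0.7312), np.float64(0.0023), np.float64(0.0006)]
```

{"api": "arm_command", "payload": {"deltas": "0 -0.1 0 0 1;0 -0.3 0 0 1;0 -0.55 0 0 1;0 -0.55 0 0 1;0 -0.55 0.2 0 1;0.2 -0.55 0.4 0 1;0.2 -0.55 0.4 0 1;0.2 -0.55 0.4 0 1;0.2 -0.55 0.4 0 1"}}

```text
time_s: 20.95
tcp_pos: [510.2, -271.7, 233.0]
orientation: [-1.57, 0.001, 0.007]
force: [-0.8, -0.3, -3.7]
grip_width: 17.2
```

Run:
```python
from h import *
im,d,K,C=cam("wrist");cv2.imwrite("pics/w23.png",im);W=world(d,K,C);np.savez("pics/w23.npz",im=im,W=W,K=K,C=C)
delta([598,-179,234],0)
```

```text
turn need deg -0.14485511568514786
pos [ 510.  -272.3  233.2] R x [ 1.     0.003 -0.004] y [-0.004  0.001 -1.   ] z [-0.003  1.     0.001] q7 0.7 t 21.0 F [-0.5 -0.6 -3.7] w 17.494310569764245
DELTA [np.float64(0.4412), np.float64(-0.0052), np.float64(0.4653), np.float64(0.0004)]
```

View pics/w23.png

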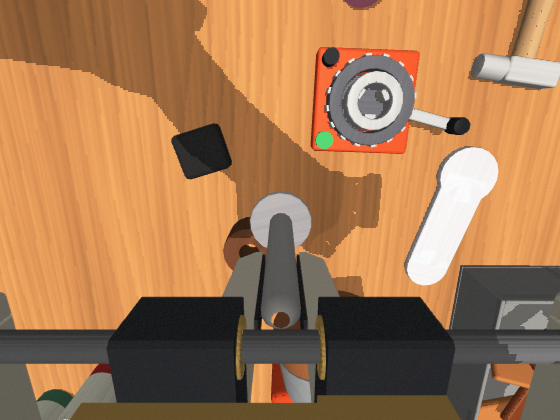

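```bash
cat > m4.py <<'E'
from h import *
from scipy.optimize import least_squares
def rim(W,x=599,y=-179,z0=70,z1=79):
    P=W.reshape(-1,3);c=np.array([x,y])
    for k in range(3):
        m=(np.hypot(P[:,0]-c[0],P[:,1]-c[1])<31)&(P[:,2]>z0)&(P[:,2]<z1)&(np.hypot(P[:,0]-c[0],P[:,1]-c[1])>14);Q=P[m]
        cc,r=cv2.minEnclosingCircle(Q[:,:2].astype(np.float32));
        # ring fit via radial extremes in 36 sectors
        a=np.arctan2(Q[:,1]-c[1],Q[:,0]-c[0]);R=np.hypot(Q[:,0]-c[0],Q[:,1]-c[1])
        E=np.array([Q[(a>=t)&(a<t+.35)][np.argsort(R[(a>=t)&(a<t+.35)])[-3]][:2] for t in np.arange(-3.14,2.8,.35) if ((a>=t)&(a<t+.35)).sum()>5])
        f=lambda p:np.hypot(E[:,0]-p[0],E[:,1]-p[1])-p[2]
        s=least_squares(f,[*c,28],loss="soft_l1");c=s.x[:2]
    print("rim",len(Q),Q.mean(0).round(1),np.round(cc,1),round(r,1),"fit",s.x.round(1),len(E));return c
def flange(W,p,R,dz):
    P=((W-p)@R).reshape(-1,3)
    m=(np.hypot(P[:,0],P[:,2])<40)&(abs(P[:,1]-dz)<6);Q=P[m]
    print("flange tool",len(Q),Q.mean(0).round(1),cv2.minEnclosingCircle(Q[:,[0,2]].astype(np.float32)))
    for a in range(-50,int(dz)-8,12):
        m=(np.hypot(P[:,0],P[:,2]-5)<12)&(P[:,1]>a)&(P[:,1]<a+12);q=P[m]
        if len(q)>20: print("rod",a,len(q),q.mean(0).round(1))
if __name__=="__main__":
    t=np.load("pics/w23.npz");W=t["W"]
    s,p,R=tool();rim(W);flange(W,p,R,p[2]-168)
    rim(np.load("pics/w20.npz")["W"]);rim(np.load("pics/top.npz")["W"])
E
python3 m4.py
```

```text
rim 1683 [ 601.  -176.3   73.8] [ 601.4 -176.9] 28.0 fit [ 601.2 -176.9   27.4] 17
flange tool 2084 [-0.5 66.   5.3] ((-0.5700267553329468, -0.1012692004442215), 24.894750595092773)
rod -50 613 [  0.  -44.3   7.7]
rod -38 489 [ -0.  -32.3   7.6]
rod -26 406 [  0.  -20.3   7.5]
rod -14 250 [-0.5 -8.3  7.2]
rod -2 197 [-0.5  3.9  7.1]
rod 10 171 [-0.4 15.9  7. ]
rod 22 139 [-0.4 27.7  7. ]
rod 34 129 [-0.5 39.7  6.9]
rod 46 105 [-0.5 51.8  6.8]
rim 1322 [ 600.9 -176.6   73.7] [ 601.1 -177.1] 27.9 fit [ 601.  -177.1   27.4] 17
rim 164 [ 601.1 -176.5   74.5] [ 601.1 -176.7] 27.9 fit [ 601.4 -176.5   25.3] 17
```

{"api": "arm_command", "payload": {"deltas": "0.15 0 0.15 0 1;0.3 0 0.3 0 1;0.459 0 0.477 0 1;0.459 0 0.477 0 1;0.459 0 0.477 0 1;0.459 0 0.477 0 1;0.459 0 0.477 0 1"}}

```text
time_s: 21.7
tcp_pos: [600.3, -178.7, 233.1]
orientation: [-1.57, 0.004, 0.003]
force: [-1.0, -0.5, -3.0]
grip_width: 17.6
```

Run:
```python
from h import *
from m4 import *
im,d,K,C=cam("wrist");cv2.imwrite("pics/w24.png",im);W=world(d,K,C)
s,p,R=tool();flange(W,p,R,66)
delta([601.7,-176.8,148],0)
im,d,K,C=cam("side");cv2.imwrite("pics/s24.png",cv2.resize(im[160:320,260:420],None,fx=4,fy=3.7))
```

```text
flange tool 2083 [-0.9 65.9  4.5] ((-0.7998218536376953, -0.7584009170532227), 24.937997817993164)
rod -50 621 [ -0.1 -44.3   6.9]
rod -38 502 [  0.1 -32.3   6.9]
rod -26 416 [  0.  -20.4   6.7]
rod -14 243 [-0.9 -8.4  6.4]
rod -2 205 [-1.1  3.8  6.3]
rod 10 166 [-1.  16.   6.3]
rod 22 145 [-0.7 27.9  6.1]
rod 34 118 [-1.1 39.9  6. ]
rod 46 112 [-0.9 51.8  5.9]
turn need deg 0.015617042511811504
pos [ 600.5 -178.4  233.2] R x [ 1.    -0.    -0.004] y [-0.004  0.001 -1.   ] z [0.    1.    0.001] q7 0.51 t 21.75 F [ 0.7  0.8 -4. ] w 17.709958884575318
DELTA [np.float64(0.0078), np.float64(0.4258), np.float64(0.0077), np.float64(-0.0)]
```

View pics/w24.png

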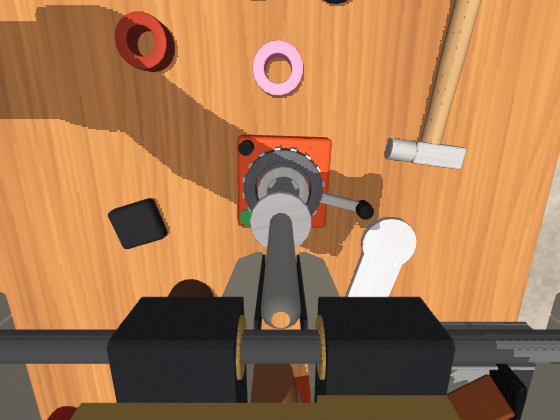

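View pics/s24.png

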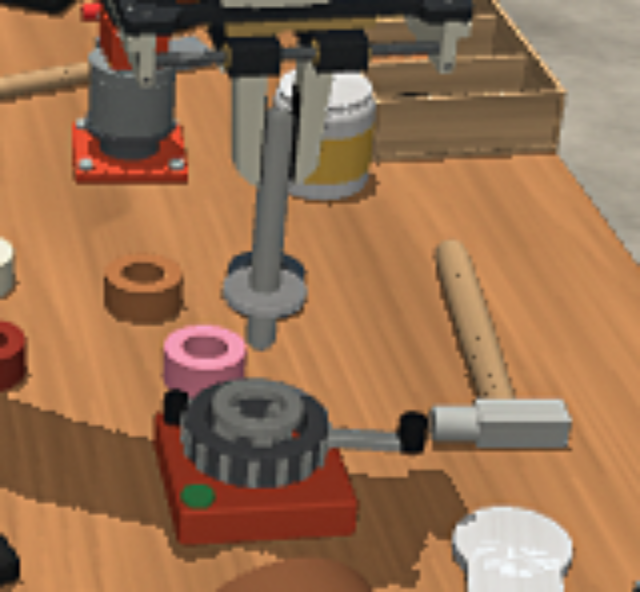

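{"api": "arm_command", "payload": {"deltas": "0.007 0.08 0.01 0 1;0.007 0.16 0.01 0 1;0.007 0.18 0.01 0 1;0.007 0.18 0.01 0 1;0.007 0.18 0.01 0 1"}}

```text
time_s: 22.3
tcp_pos: [602.2, -176.5, 197.8]
orientation: [-1.57, 0.003, 0.002]
force: [-0.2, -0.8, -3.9]
grip_width: 17.4
```

Run:
```python
from h import *
from m4 import *
im,d,K,C=cam("wrist");cv2.imwrite("pics/w25.png",im);W=world(d,K,C)
s,p,R=tool();flange(W,p,R,66)
delta([601.7,-176.8,148],0)
im,d,K,C=cam("side");cv2.imwrite("pics/s25.png",cv2.resize(im[180:300,270:390],None,fx=5,fy=5))
```

```text
flange tool 2085 [-0.9 66.1  4.7] ((-0.8903834223747253, -0.5968278646469116), 24.906436920166016)
rod -50 616 [ -0.1 -44.3   7.1]
rod -38 501 [ -0.1 -32.3   7. ]
rod -26 416 [  0.1 -20.3   7. ]
rod -14 247 [-0.9 -8.2  6.6]
rod -2 195 [-0.9  4.   6.5]
rod 10 165 [-1.  15.7  6.5]
rod 22 151 [-0.8 27.9  6.2]
rod 34 121 [-1.  40.1  6.3]
rod 46 105 [-1.  51.8  6.2]
turn need deg 0.008342256667259768
pos [ 602.3 -176.5  198. ] R x [ 1.    -0.    -0.003] y [-0.003  0.001 -1.   ] z [0.    1.    0.001] q7 0.53 t 22.35 F [ 0.6 -0.1 -4.1] w 17.375331744951627
DELTA [np.float64(-0.0024), np.float64(0.25), np.float64(-0.0018), np.float64(-0.0)]
```

View pics/s25.png

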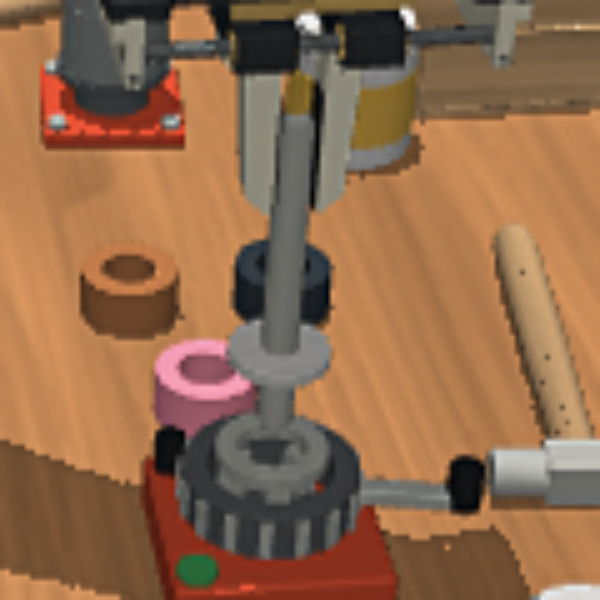

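{"api": "arm_command", "payload": {"deltas": "-0.001 0.06 0.001 0 1;-0.001 0.12 0.001 0 1;-0.001 0.18 0.001 0 1;-0.001 0.22 0.001 0 1;-0.001 0.245 0.001 0 1;-0.001 0.245 0.001 0 1"}}

```text
time_s: 23.0
tcp_pos: [601.9, -176.5, 148.5]
orientation: [-1.57, 0.003, 0.003]
force: [0.0, -0.2, -3.5]
grip_width: 17.1
```

Run:
```python
from h import *
delta([601.7,-176.8,148],0)
im,d,K,C=cam("side");cv2.imwrite("pics/s26.png",cv2.resize(im[180:300,270:390],None,fx=5,fy=5))
```

```text
turn need deg 0.025034317710981566
pos [ 601.9 -176.5  148.5] R x [ 1.    -0.    -0.004] y [-0.004  0.    -1.   ] z [0. 1. 0.] q7 0.57 t 23.0 F [ 0.  -0.2 -3.5] w 17.08901242552236
DELTA [np.float64(-0.0009), np.float64(0.0023), np.float64(-0.0014), np.float64(-0.0001)]
```

View pics/s26.png

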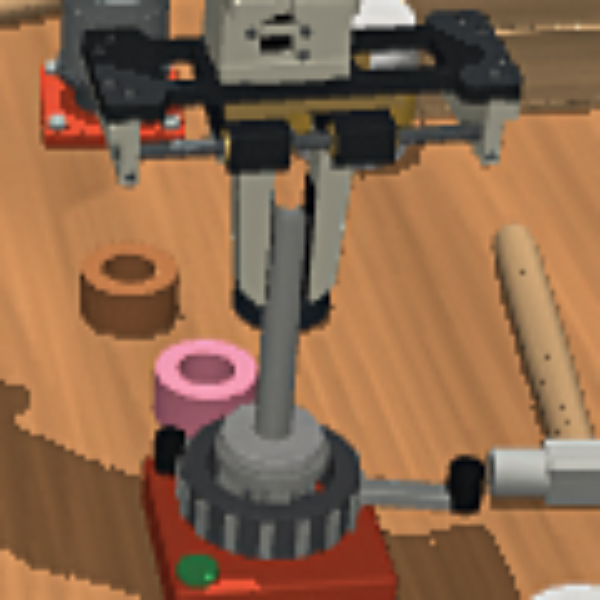

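{"api": "arm_command", "payload": {"deltas": "0 0.008 0 0 1;0 0.014 0 0 1;0 0.014 0 0 1;0 0.012 0 0 0;0 0.012 0 0 0;0 0.012 0 0 0;0 -0.1 0 0 0;0 -0.3 0 0 0;0 -0.6 0 0 0;0 -0.6 0 0 0"}}

```text
time_s: 24.05
tcp_pos: [604.5, -177.9, 273.8]
orientation: [-1.572, -0.002, -0.004]
force: [-0.1, -0.8, 0.0]
grip_width: 46.4
```

Run:
```python
from h import *
from m4 import *
im,d,K,C=cam("wrist");cv2.imwrite("pics/w27.png",im);W=world(d,K,C)
P=W.reshape(-1,3)
def pt(x,y,r,a,b):
    m=(np.hypot(P[:,0]-x,P[:,1]-y)<r)&(P[:,2]>a)&(P[:,2]<b);return P[m]
for a in range(90,210,15):
    q=pt(601,-177,35,a,a+15);print(a,len(q),q.mean(0).round(1))
q=pt(601,-177,40,77,88);print("flange top",len(q),q.mean(0).round(1),cv2.minEnclosingCircle(q[:,:2].astype(np.float32)))
k=pt(690,-195,45,60,80);print("knob",len(k),k.mean(0).round(1),cv2.minEnclosingCircle(k[:,:2].astype(np.float32)))
delta([601.7,-176.8,148],0)
```

```text
90 42 [ 601.4 -170.3   97.9]
105 45 [ 601.2 -170.3  112.6]
120 52 [ 601.7 -170.4  127.5]
135 64 [ 601.4 -170.4  142.7]
150 64 [ 601.3 -170.2  157.7]
165 81 [ 601.4 -170.5  172.6]
180 94 [ 601.4 -170.3  187.8]
195 329 [ 601.2 -174.9  205.3]
flange top 982 [ 601.2 -172.2   82. ] ((601.0552368164062, -177.30101013183594), 24.877418518066406)
knob 176 [ 692.2 -199.1   68.6] ((693.172119140625, -200.50413513183594), 8.947942733764648)
turn need deg 0.031908030931363095
pos [ 604.3 -177.4  273.1] R x [ 1.    -0.001  0.003] y [ 0.003 -0.001 -1.   ] z [ 0.001  1.    -0.001] q7 0.49 t 24.1 F [ 0.3 -0.1  0.5] w 46.092451013998875
DELTA [np.float64(-0.0149), np.float64(0.6252), np.float64(0.0034), np.float64(-0.0001)]
```

View pics/w27.png

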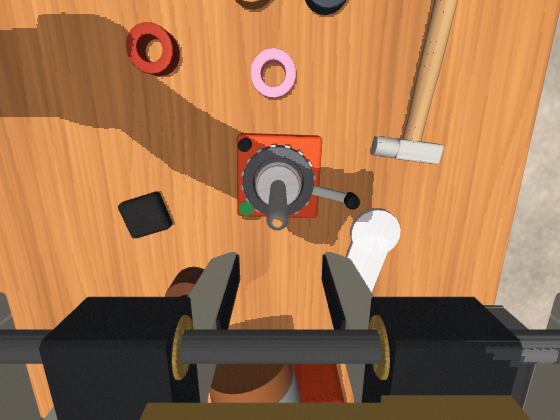

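Run:
```python
from h import *
delta([693,-200.5,200],0)
```

```text
turn need deg 0.031908030931363095
pos [ 604.3 -177.4  273.1] R x [ 1.    -0.001  0.003] y [ 0.003 -0.001 -1.   ] z [ 0.001  1.    -0.001] q7 0.49 t 24.1 F [ 0.3 -0.1  0.5] w 46.092451013998875
DELTA [np.float64(0.4425), np.float64(0.3668), np.float64(-0.1151), np.float64(-0.0001)]
```

{"api": "arm_command", "payload": {"deltas": "0.2 0 -0.05 0.02 0.2;0.44 0 -0.115 0.05 0.2;0.44 0 -0.115 0.194 0.2;0.44 0 -0.115 0.194 0.2;0.44 0 -0.115 0.194 0.2;0.44 0.1 -0.115 0.194 0.2;0.44 0.2 -0.115 0.194 0.2;0.44 0.3 -0.115 0.194 0.2;0.44 0.3 -0.115 0.194 0.2;0.44 0.3 -0.115 0.194 0.2"}}

```text
time_s: 25.1
tcp_pos: [691.8, -199.9, 210.8]
orientation: [-1.356, 0.947, -0.947]
force: [0.7, -1.0, 0.6]
grip_width: 37.0
```

Run:
```python
from h import *
im,d,K,C=cam("wrist");cv2.imwrite("pics/w28.png",im);W=world(d,K,C)
P=W.reshape(-1,3)
m=(np.hypot(P[:,0]-693,P[:,1]+200)<30)&(P[:,2]>62)&(P[:,2]<76);k=P[m]
print("knob",len(k),k.mean(0).round(1),cv2.minEnclosingCircle(k[:,:2].astype(np.float32)) if len(k) else 0)
delta([693,-200.5,100],np.radians(-70))
```

```text
knob 242 [ 694.5 -200.1   69.2] ((693.3838500976562, -200.43740844726562), 9.017412185668945)
turn need deg -0.2069854328601965
pos [ 692.  -200.3  211.8] R x [ 0.345 -0.938  0.001] y [ 0.001 -0.001 -1.   ] z [0.938 0.345 0.001] q7 -0.47 t 25.15 F [ 0.5  0.6 -0.1] w 37.0016417339376
DELTA [np.float64(0.0019), np.float64(0.5589), np.float64(0.0036), np.float64(0.0006)]
```

View pics/w28.png

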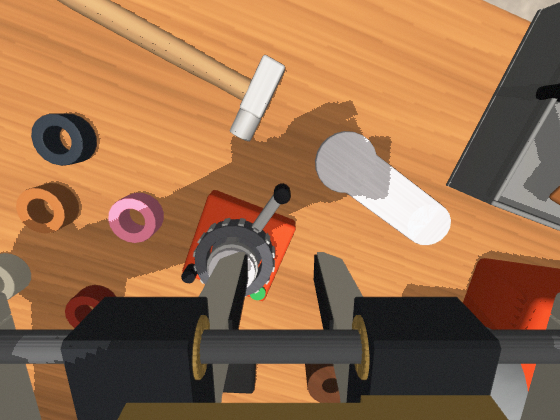

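{"api": "arm_command", "payload": {"deltas": "0.005 0.2 0.004 0.02 0.2;0.005 0.4 0.004 0.04 0.2;0.005 0.55 0.004 0.055 0.2;0.005 0.55 0.004 0.055 0.2;0.005 0.55 0.004 0.055 0.2"}}

```text
time_s: 25.65
tcp_pos: [693.4, -201.5, 102.3]
orientation: [-1.215, 1.2, -1.203]
force: [-0.2, 0.4, 1.1]
grip_width: 37.1
```

Run:
```python
from h import *
im,d,K,C=cam("wrist");cv2.imwrite("pics/w29.png",im);W=world(d,K,C)
P=W.reshape(-1,3)
m=(np.hypot(P[:,0]-693,P[:,1]+200)<25)&(P[:,2]>62)&(P[:,2]<76);k=P[m]
print("knob",len(k),k.mean(0).round(1),cv2.minEnclosingCircle(k[:,:2].astype(np.float32)) if len(k) else 0)
delta([693.3,-200.5,42],np.radians(-90))
im,d,K,C=cam("side");cv2.imwrite("pics/s29.png",cv2.resize(im[160:320,260:420],None,fx=4,fy=3.7))
```

```text
knob 516 [ 695.1 -200.4   69. ] ((693.9141235351562, -200.4709930419922), 8.93422794342041)
turn need deg -0.5807785075094438
pos [ 694.  -201.9  103.5] R x [ 0.01  -1.     0.002] y [ 0.003 -0.002 -1.   ] z [1.    0.01  0.003] q7 -0.66 t 25.7 F [-0.6  0.3  1.1] w 37.310704946438406
DELTA [np.float64(-0.0076), np.float64(0.3073), np.float64(-0.0043), np.float64(0.0016)]
```

View pics/w29.png

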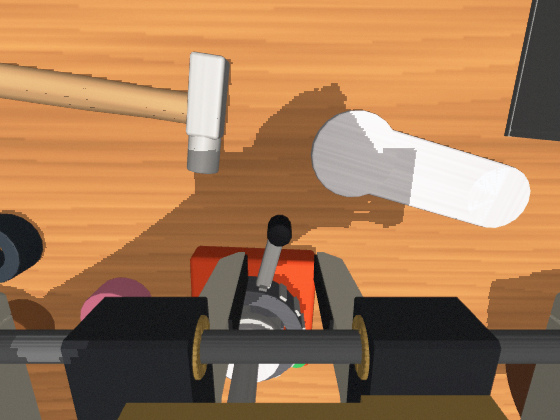

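View pics/s29.png

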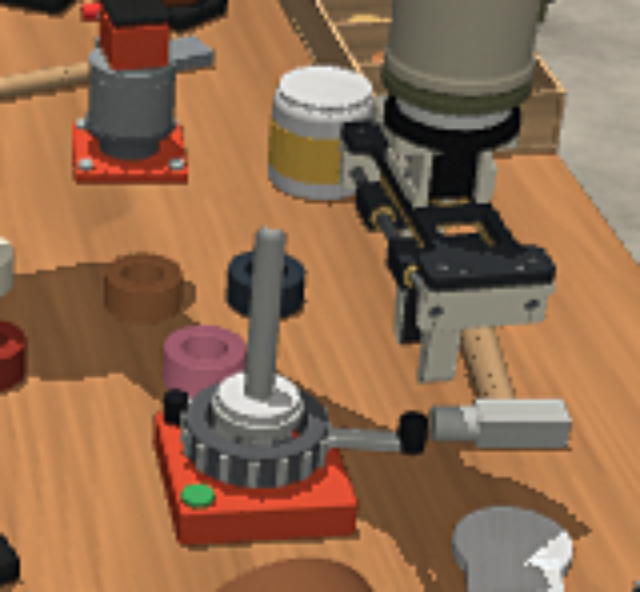

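{"api": "arm_command", "payload": {"deltas": "-0.006 0.1 -0.003 0.002 0.2;-0.006 0.2 -0.003 0.002 0.2;-0.006 0.29 -0.003 0.002 0.2;-0.006 0.315 -0.003 0.002 0.2;-0.006 0.315 -0.003 0.002 0.2"}}

```text
time_s: 26.25
tcp_pos: [693.1, -200.8, 39.5]
orientation: [-1.207, 1.209, -1.213]
force: [0.2, 0.2, -0.2]
grip_width: 37.4
```

Run:
```python
from h import *
im,d,K,C=cam("wrist");cv2.imwrite("pics/w30.png",im)
delta([693.3,-200.5,42],np.radians(-90))
im,d,K,C=cam("side");cv2.imwrite("pics/s30.png",cv2.resize(im[160:320,260:420],None,fx=4,fy=3.7))
```

```text
turn need deg 0.1867105106370434
pos [ 693.6 -201.2   40.5] R x [-0.003 -1.     0.002] y [ 0.003 -0.002 -1.   ] z [ 1.    -0.003  0.003] q7 -0.62 t 26.3 F [-0.1 -0.2  0.1] w 37.26895111924821
DELTA [np.float64(-0.0034), np.float64(-0.0077), np.float64(-0.0016), np.float64(-0.0005)]
```

View pics/w30.png

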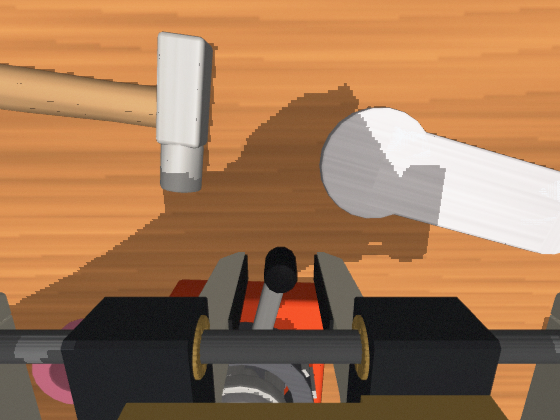

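View pics/s30.png

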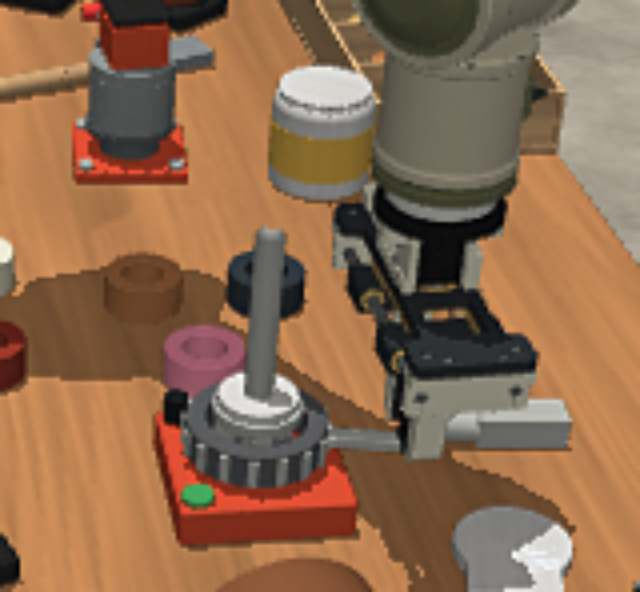

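```bash
cat > arc.py <<'E'
from h import *
import sys
def arc(th0,th1,n,lead=2,dz=0,yawoff=0):
    s,p,R=tool(); yaw=np.degrees(np.arctan2(R[1,0],R[0,0]))
    for th in np.linspace(th0,th1,n+1)[1:]:
        a=np.radians(th-np.degrees(lead/95)); X=np.array([601.2+95*np.cos(a),-176.9+95*np.sin(a),p[2]+dz])
        d=R.T@(X-p)/200
        want=th-90+yawoff; dy=(want-yaw+180)%360-180
        print(" ".join(f"{v:.3f}" for v in [*d,-dy/360]))
arc(*map(float,sys.argv[1:3]),int(sys.argv[3]),*(map(float,sys.argv[4:])))
delta([0,0,0])
E
python3 arc.py -14.3 -64.3 9
```

```text
0.049 0.000 -0.020 0.055
0.091 0.000 -0.039 0.070
0.131 0.000 -0.061 0.085
0.169 0.000 -0.087 0.101
0.204 0.000 -0.117 0.116
0.236 -0.000 -0.150 0.132
0.265 -0.000 -0.186 0.147
0.290 -0.000 -0.225 0.163
0.311 -0.000 -0.266 0.178
pos [ 693.9 -201.3   41.1] R x [-0.003 -1.     0.002] y [ 0.004 -0.002 -1.   ] z [ 1.    -0.003  0.004] q7 -0.62 t 26.35 F [ 0.  -0.5  0.4] w 37.30659750638235
DELTA [np.float64(-0.9957), np.float64(0.1895), np.float64(-3.4738)]
```

{"api": "arm_command", "payload": {"deltas": "0 0 0 0.02 0.5;0.049 0 -0.02 0.04 0.5;0.091 0 -0.039 0.06 0.5;0.131 0 -0.061 0.08 0.5;0.169 0 -0.087 0.1 0.5;0.204 0 -0.117 0.116 0.5;0.236 0 -0.15 0.132 0.5;0.265 0 -0.186 0.147 0.5;0.29 0 -0.225 0.163 0.5;0.311 0 -0.266 0.178 0.5"}}

```text
time_s: 27.35
tcp_pos: [641.4, -263.1, 41.9]
orientation: [-0.442, 1.969, -1.975]
force: [0.8, 1.9, -0.7]
grip_width: 23.2
```

```bash
python3 - <<'E'
from h import *
s,p,R=tool();print("theta",np.degrees(np.arctan2(p[1]+176.9,p[0]-601.2)),np.hypot(p[1]+176.9,p[0]-601.2))
im,d,K,C=cam("wrist");cv2.imwrite("pics/w31.png",im)
E
python3 arc.py -60 -82 5
```

```text
theta -65.02315209034047 95.09022857241956
-0.005 0.000 -0.002 -0.001
0.031 -0.000 -0.004 0.011
0.067 -0.000 -0.008 0.023
0.103 -0.000 -0.016 0.035
0.138 -0.001 -0.026 0.048
pos [ 639.6 -264.2   42. ] R x [-0.905 -0.425 -0.003] y [ 0.005 -0.002 -1.   ] z [ 0.425 -0.905  0.004] q7 -1.48 t 27.4 F [-0.9  0.2 -0.6] w 23.28024243598604
DELTA [np.float64(2.3347), np.float64(0.1913), np.float64(-2.5554)]
```

View pics/w31.png

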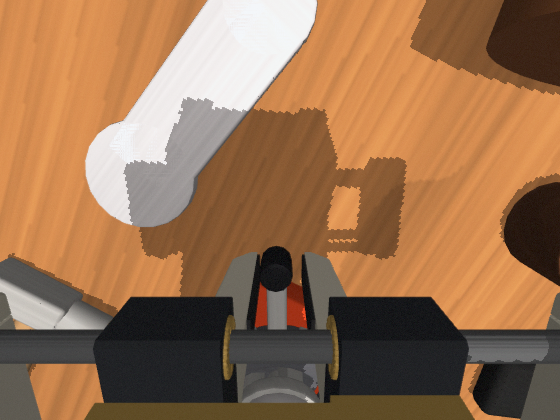

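{"api": "arm_command", "payload": {"deltas": "0.031 0 -0.004 0.011 0.5;0.05 0 -0.006 0.018 0.5;0.067 0 -0.008 0.023 0.5;0.085 0 -0.012 0.03 0.5;0.103 0 -0.016 0.035 0.5;0.12 0 -0.02 0.042 0.5;0.138 0 -0.026 0.048 0.5;0.138 0 -0.026 0.048 0.5"}}

```text
time_s: 28.2
tcp_pos: [612.6, -271.4, 42.4]
orientation: [-0.142, 2.145, -2.151]
force: [0.9, -0.5, 0.6]
grip_width: 23.1
```

```bash
cat > th.py <<'E'
from h import *
s,p,R=tool();print("theta",np.degrees(np.arctan2(p[1]+176.9,p[0]-601.2)),np.hypot(p[1]+176.9,p[0]-601.2))
rad=(p-[601.2,-176.9,p[2]])/95;tan=np.array([rad[1],-rad[0],0]);print("F rad,tan",s["force"]@rad,s["force"]@tan)
E
python3 th.py; python3 arc.py -80 -94 6
```

```text
theta -83.13126788097354 95.22512569071525
F rad,tan 0.6468343747357562 -0.8549951087770212
0.003 -0.000 -0.001 0.001
0.023 -0.000 -0.002 0.007
0.042 -0.000 -0.004 0.013
0.061 -0.000 -0.006 0.020
0.080 -0.000 -0.009 0.026
0.099 -0.001 -0.013 0.033
pos [ 612.6 -271.4   42.4] R x [-0.991 -0.137 -0.005] y [ 0.006 -0.003 -1.   ] z [ 0.137 -0.991  0.003] q7 -1.73 t 28.2 F [ 0.9 -0.5  0.6] w 23.119904409003833
DELTA [np.float64(2.8498), np.float64(0.1909), np.float64(-1.7637)]
```

{"api": "arm_command", "payload": {"deltas": "0.023 0 -0.002 0.007 0.5;0.042 0 -0.004 0.013 0.5;0.05 0 -0.005 0.016 0.5;0.05 0 -0.005 0.016 0.5"}}

```text
time_s: 28.6
tcp_pos: [602.9, -272.0, 42.4]
orientation: [-0.035, 2.196, -2.203]
force: [3.7, -0.8, -1.3]
grip_width: 23.3
```

```bash
python3 th.py; python3 arc.py -87 -101 6
```

```text
theta -88.9703841145026 95.1289511466016
F rad,tan 0.8798273015622795 -3.650164413339005
0.013 -0.000 -0.001 0.004
0.032 -0.000 -0.002 0.011
0.052 -0.000 -0.004 0.017
0.071 -0.000 -0.007 0.024
0.090 -0.001 -0.011 0.030
0.108 -0.001 -0.015 0.037
pos [ 602.9 -272.    42.4] R x [-0.999 -0.038 -0.006] y [ 0.006 -0.003 -1.   ] z [ 0.038 -0.999  0.003] q7 -1.81 t 28.6 F [ 3.7 -0.8 -1.3] w 23.305511156286283
DELTA [np.float64(2.9626), np.float64(0.1893), np.float64(-1.4729)]
```

Force rising (about 3.7 N tangential). Continue in small steps.

{"api": "arm_command", "payload": {"deltas": "0.015 0 -0.001 0.004 0.5;0.03 0 -0.002 0.008 0.5;0.03 0 -0.002 0.008 0.5"}}

```text
time_s: 28.9
tcp_pos: [596.6, -272.0, 42.5]
orientation: [-0.023, -2.214, 2.221]
force: [2.9, -1.7, -1.6]
grip_width: 23.3
```

```bash
python3 th.py; python3 arc.py -90 -101 5
```

```text
theta -92.7679232430827 95.2058929042307
F rad,tan 1.5425710210241526 -2.9837207978179685
0.005 -0.000 -0.001 0.004
0.023 -0.000 -0.002 0.010
0.042 -0.000 -0.004 0.016
0.060 -0.000 -0.007 0.022
0.078 -0.001 -0.010 0.028
pos [ 596.6 -272.    42.5] R x [-1.     0.014 -0.006] y [ 0.006 -0.003 -1.   ] z [-0.014 -1.     0.003] q7 -1.85 t 28.9 F [ 2.9 -1.7 -1.6] w 23.33502832244567
DELTA [np.float64(3.0031), np.float64(0.1894), np.float64(-1.3184)]
```

{"api": "arm_command", "payload": {"deltas": "0.015 0 -0.001 0.006 0.5;0.03 0 -0.003 0.012 0.5;0.042 0 -0.004 0.016 0.5;0.042 0 -0.004 0.016 0.5"}}

```text
time_s: 29.3
tcp_pos: [593.3, -271.0, 42.6]
orientation: [-0.137, -2.165, 2.174]
force: [19.4, -2.0, -11.0]
grip_width: 23.6
```

```bash
python3 th.py; python3 arc.py -95 -105 5;  python3 - <<'E'
from h import *
im,d,K,C=cam("wrist");cv2.imwrite("pics/w32.png",im)
im,d,K,C=cam("side");cv2.imwrite("pics/s32.png",cv2.resize(im[160:320,260:420],None,fx=4,fy=3.7))
E
```

```text
theta -94.79645663887287 94.45029617407936
F rad,tan 0.33098771668060073 -19.383914086292997
0.028 -0.000 0.003 0.001
0.045 -0.001 0.002 0.007
0.061 -0.001 0.001 0.013
0.078 -0.001 -0.001 0.018
0.094 -0.001 -0.004 0.024
pos [ 593.3 -271.    42.6] R x [-0.994  0.113 -0.014] y [ 0.013 -0.005 -1.   ] z [-0.113 -0.994  0.004] q7 -1.94 t 29.3 F [ 19.4  -2.  -11. ] w 23.645166678579393
DELTA [np.float64(3.1029), np.float64(0.167), np.float64(-1.0128)]
```

View pics/w32.png

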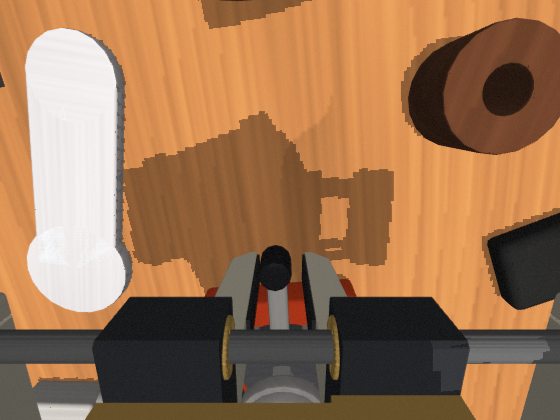

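View pics/s32.png

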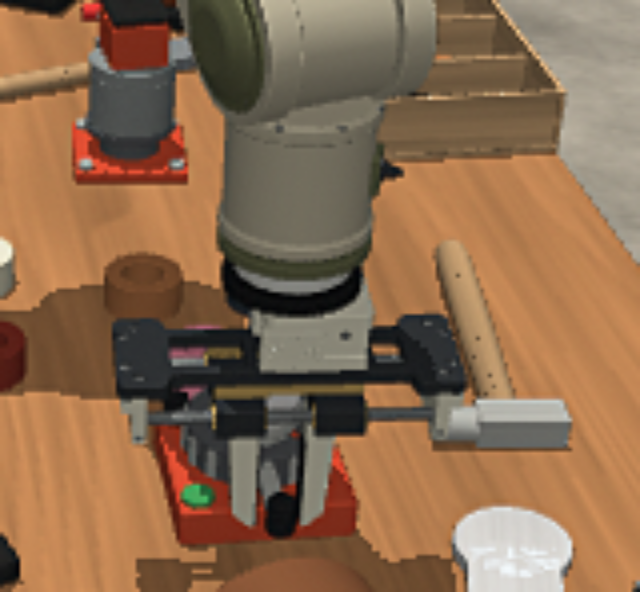

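{"api": "arm_command", "payload": {"deltas": "0 0 0 0 0.5;-0.015 0 0 0 0.2;-0.015 0 0 0 0.2;-0.015 -0.2 0.02 0 0.2;-0.015 -0.45 0.03 0 0.2;-0.015 -0.7 0.05 0 0.2;-0.015 -0.95 0.05 0 0.2;-0.015 -0.95 0.05 0 0.2;-0.015 -0.95 0.05 0 0.2"}}

```text
time_s: 30.3
tcp_pos: [592.1, -280.5, 233.4]
orientation: [-0.138, -2.166, 2.174]
force: [0.1, -0.3, -0.5]
grip_width: 37.5
```

Run:
```python
from h import *
im,d,K,C=cam("wrist");cv2.imwrite("pics/w33.png",im);W=world(d,K,C)
P=W.reshape(-1,3)
m=(np.hypot(P[:,0]-595,P[:,1]+272)<30)&(P[:,2]>60)&(P[:,2]<76);k=P[m]
c,r=cv2.minEnclosingCircle(k[:,:2].astype(np.float32));print("knob",c,r,"ang",np.degrees(np.arctan2(c[1]+176.9,c[0]-601.2)))
im,d,K,C=cam("top");W=world(d,K,C);np.savez("pics/top2.npz",im=im,W=W);cv2.imwrite("pics/t33.png",im)
delta([600,-100,260])
```

```text
knob (611.352783203125, -271.80810546875) 9.071544647216797 ang -83.89401174850647
pos [ 591.8 -279.6  231.3] R x [-0.994  0.112 -0.011] y [ 0.011 -0.004 -1.   ] z [-0.112 -0.994  0.002] q7 -2.14 t 30.4 F [-0.5 -0.  -0.9] w 37.005957985394794
DELTA [np.float64(0.0581), np.float64(-0.146), np.float64(-0.8964)]
```

View pics/t33.png

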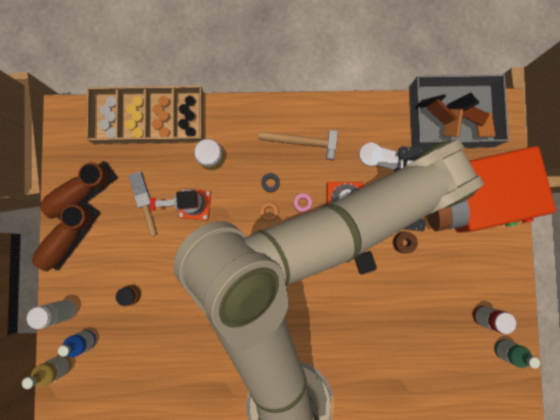

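View pics/w33.png

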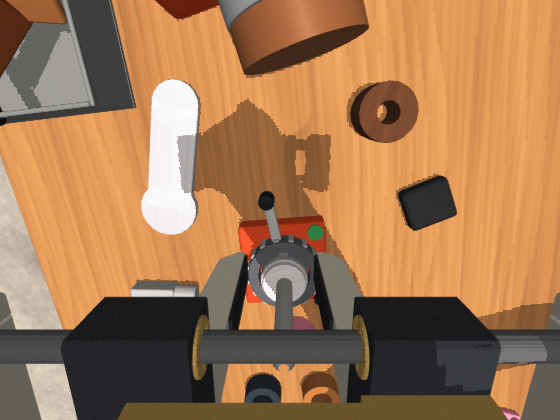

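```bash
cat > kn.py <<'E'
from h import *
im,d,K,C=cam("wrist");W=world(d,K,C)
P=W.reshape(-1,3)
m=(np.hypot(P[:,0]-605,P[:,1]+272)<35)&(P[:,2]>60)&(P[:,2]<76)&(P[:,1]<-255);k=P[m]
c,r=cv2.minEnclosingCircle(k[:,:2].astype(np.float32));print("knob",len(k),c,r,"ang",np.degrees(np.arctan2(c[1]+176.9,c[0]-601.2)))
m=(np.hypot(P[:,0]-601,P[:,1]+177)<30)&(P[:,2]>79)&(P[:,2]<86);k=P[m];print("fl",len(k),k.mean(0),cv2.minEnclosingCircle(k[:,:2].astype(np.float32)) if len(k) else "")
E
python3 kn.py; python3 -c "
from h import *
print(tool()[0]['time_s'])"
```

```text
knob 218 (611.04248046875, -271.814208984375) 8.785873413085938 ang -84.07966269654128
fl 988 [ 600.75221031 -182.42335083   81.89701625] ((601.4010009765625, -177.6623077392578), 25.01910972595215)
30.45
```

{"api": "arm_command", "payload": {"deltas": "0 0 0 0 0.2;0 0 0 0 0.2;0 0 0 0 0.2;0 0 0 0 0.2;0 0 0 0 0.2;0 0 0 0 0.2;0 0 0 0 0.2;0 0 0 0 0.2;0 0 0 0 0.2;0 0 0 0 0.2"}}

```text
time_s: 31.45
tcp_pos: [591.8, -279.6, 231.1]
orientation: [-0.134, -2.165, 2.172]
force: [0.3, -0.0, -0.1]
grip_width: 37.6
```

```bash
python3 kn.py
```

```text
knob 217 (611.17529296875, -271.7331848144531) 8.957664489746094 ang -83.99526511080187
fl 992 [ 600.77359079 -182.36898886   81.88408772] ((601.0452270507812, -177.45382690429688), 25.10626220703125)
```

Run:
```python
from h import *
m=ctrl.camera_model("side");K=m["camera_matrix"];C=np.eye(4);C[:3,:3]=m["R"].T;C[:3,3]=-m["R"].T@m["t"]
for X in ([611.2,-271.8,62],[596.2,-271.8,62],[604,-271.8,62]): print(X,proj(X,K,C))
m=ctrl.camera_model("wrist");K=m["camera_matrix"]
T=np.eye(4);T[:3,:3]=Ro.from_rotvec([-0.137,-2.165,2.174]).as_matrix();T[:3,3]=[593.3,-271,42.6];C=T@m["T_tool_cam"]
for X in ([611.2,-271.8,70],[596.2,-271.8,70]): print(X,proj(X,K,C))
```

```text
[611.2, -271.8, 62] [336.04413422 296.07070622]
[596.2, -271.8, 62] [329.68816914 296.6115233 ]
[604, -271.8, 62] [332.99599531 296.33006661]
[611.2, -271.8, 70] [244.42962133 280.2821606 ]
[596.2, -271.8, 70] [272.79265981 277.54275135]
```

Run:
```python
from h import *
delta([611.1,-271.8,42])
```

```text
pos [ 591.9 -279.6  231.1] R x [-0.994  0.112 -0.011] y [ 0.011 -0.004 -1.   ] z [-0.112 -0.994  0.002] q7 -2.14 t 31.5 F [-0.5 -0.3 -0. ] w 37.288075773415926
DELTA [np.float64(-0.081), np.float64(0.9463), np.float64(-0.0518)]
```

{"api": "arm_command", "payload": {"deltas": "-0.081 0 -0.052 -0.015 0.2;-0.081 0.2 -0.052 -0.015 0.2;-0.081 0.4 -0.052 -0.015 0.2;-0.081 0.6 -0.052 -0.015 0.2;-0.081 0.8 -0.052 -0.015 0.2;-0.081 0.946 -0.052 -0.015 0.2;-0.081 0.946 -0.052 -0.015 0.2;-0.081 0.946 -0.052 -0.015 0.4;-0.081 0.946 -0.052 -0.015 0.5;-0.081 0.946 -0.052 -0.015 0.5"}}

```text
time_s: 32.5
tcp_pos: [611.9, -272.3, 43.9]
orientation: [-0.034, -2.214, 2.224]
force: [0.3, -0.6, -0.4]
grip_width: 24.0
```

```bash
python3 th.py
python3 - <<'E'
from h import *
im,d,K,C=cam("wrist");cv2.imwrite("pics/w34.png",im)
E
python3 arc.py -84 -96 6
```

```text
theta -83.57659236655938 95.95872416589826
F rad,tan 0.6592827496866995 -0.2748075185821201
0.030 -0.000 -0.001 -0.014
0.047 -0.001 -0.000 -0.008
0.063 -0.001 0.000 -0.003
0.080 -0.001 -0.000 0.003
0.096 -0.001 -0.001 0.008
0.113 -0.001 -0.003 0.014
pos [ 611.8 -272.1   43.6] R x [-1.     0.018 -0.013] y [ 0.013 -0.004 -1.   ] z [-0.018 -1.     0.004] q7 -1.91 t 32.55 F [ 0.3 -1.3 -0.2] w 23.594703552911557
DELTA [np.float64(3.0853), np.float64(0.1735), np.float64(-1.3069)]
```

View pics/w34.png

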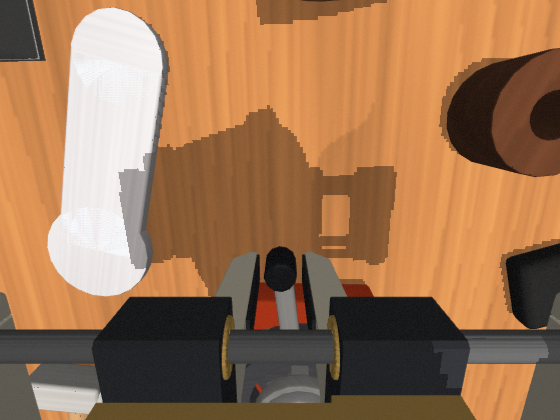

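Push on slowly with single-step checks of force.

{"api": "arm_command", "payload": {"deltas": "0.02 0 0 0 0.5;0.035 0 0 0 0.5;0.05 0 0 0 0.5;0.05 0 0 0 0.5"}}

```text
time_s: 32.95
tcp_pos: [602.2, -272.6, 44.3]
orientation: [-0.036, -2.213, 2.225]
force: [2.2, -1.5, 2.3]
grip_width: 23.3
```

```bash
python3 th.py
```

```text
theta -89.4032911858118 95.67224359560225
F rad,tan 1.5244834211240859 -2.1662734223275173
```

{"api": "arm_command", "payload": {"deltas": "0.01 0 0 0 0.5;0.02 0 0 0 0.5;0.02 0 0 0 0.5"}}

```text
time_s: 33.25
tcp_pos: [598.1, -272.9, 44.3]
orientation: [-0.037, -2.213, 2.226]
force: [3.4, -2.5, 0.8]
grip_width: 23.4
```

```bash
python3 th.py
```

```text
theta -91.86308338551355 96.02108862556643
F rad,tan 2.450516297444864 -3.561101692816822
```

{"api": "arm_command", "payload": {"deltas": "0.007 0 0 0 0.5;0.014 0 0 0 0.5;0.014 0 0 0 0.5"}}

```text
time_s: 33.55
tcp_pos: [595.3, -273.1, 44.3]
orientation: [-0.037, -2.212, 2.226]
force: [3.6, -2.5, -0.1]
grip_width: 23.5
```

```bash
python3 th.py
```

```text
theta -93.48170448350885 96.3296726804234
F rad,tan 2.266177446513003 -3.813211959333391
```

{"api": "arm_command", "payload": {"deltas": "0.01 0 0 0.003 0.5;0.018 0 0 0.005 0.5;0.018 0 0 0.005 0.5"}}

```text
time_s: 33.85
tcp_pos: [593.6, -272.8, 44.3]
orientation: [-0.074, -2.198, 2.211]
force: [9.3, -1.0, -2.6]
grip_width: 23.8
```

```bash
python3 th.py
```

```text
theta -94.52059463100241 96.17541149103586
F rad,tan 0.2443064456321945 -9.432300669193733
```

{"api": "arm_command", "payload": {"deltas": "0.02 0 0 0 0.5;0.026 0 0 0 0.5;0.026 0 0 0 0.5;0.026 0 0 0 0.5"}}

```text
time_s: 34.25
tcp_pos: [593.4, -272.8, 44.4]
orientation: [-0.079, -2.199, 2.218]
force: [19.2, -3.7, -9.6]
grip_width: 23.8
```

```bash
python3 th.py
```

```text
theta -94.65908466634538 96.18895538208622
F rad,tan 2.1171252027978844 -19.626874869669898
```

{"api": "arm_command", "payload": {"deltas": "0.022 0 0 0 0.5;0.019 0 0 0 0.5;0.016 0 0 0 0.5;0.013 0 0 0 0.5;0.01 0 0 0 0.5;0.008 0 0 0 0.5;0.006 0 0 0 0.5;0.004 0 0 0 0.5;0.002 0 0 0 0.5;0 0 0 0 0.5"}}

```text
time_s: 35.25
tcp_pos: [594.0, -272.8, 44.2]
orientation: [-0.08, -2.199, 2.219]
force: [5.0, -2.0, -2.3]
grip_width: 23.3
```

```bash
python3 th.py
```

```text
theta -94.30887979652593 96.21035696066888
F rad,tan 1.663233331942894 -5.230774610430914
```

{"api": "arm_command", "payload": {"deltas": "0.002 0 0 0 0.5;0.001 0 0 0 0.5;0 0 0 0 0.5;-0.001 0 0 0 0.5;-0.002 0 0 0 0.5;-0.003 0 0 0 0.5;-0.004 0 0 0 0.5;-0.005 0 0 0 0.5;-0.006 0 0 0 0.5;-0.006 0 0 0 0.5"}}

```text
time_s: 36.25
tcp_pos: [595.0, -272.7, 44.1]
orientation: [-0.079, -2.2, 2.218]
force: [1.5, -0.5, -0.2]
grip_width: 23.3
```

```bash
python3 th.py;python3 - <<'E'
from h import *
im,d,K,C=cam("wrist");cv2.imwrite("pics/w35.png",im[230:330,200:360])
E
```

```text
theta -93.67993154836682 95.95995355263513
F rad,tan 0.424447623011817 -1.5284427801415728
```

View pics/w35.png

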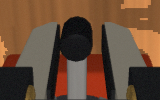

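{"api": "arm_command", "payload": {"deltas": "-0.002 0 0 0 0.5;-0.004 0 0 0 0.5;-0.006 0 0 0 0.5;-0.008 0 0 0 0.5;-0.01 0 0 0 0.5;-0.012 0 0 0 0.5;-0.012 0 0 0 0.5"}}

```text
time_s: 37.0
tcp_pos: [597.5, -272.6, 44.1]
orientation: [-0.079, -2.2, 2.218]
force: [1.3, -0.3, 0.4]
grip_width: 23.5
```

```bash
python3 th.py;python3 - <<'E'
from h import *
im,d,K,C=cam("wrist");cv2.imwrite("pics/w36.png",cv2.resize(im[230:330,200:360],None,fx=3,fy=3))
E
```

```text
theta -92.22304384663443 95.74559480341226
F rad,tan 0.26280804599815416 -1.3114883903761763
```

View pics/w36.png

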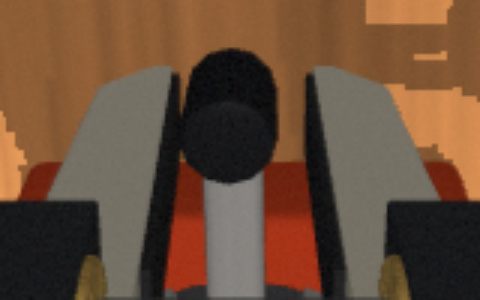

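{"api": "arm_command", "payload": {"deltas": "-0.002 0 0 0 0.5;-0.005 0 0 0 0.5;-0.008 0 0 0 0.5;-0.011 0 0 0 0.5;-0.014 0 0 0 0.5;-0.017 0 0 0 0.5;-0.02 0 0 0 0.5;-0.02 0 0 0 0.5;-0.02 0 0 0 0.5"}}

```text
time_s: 37.95
tcp_pos: [601.5, -272.7, 44.2]
orientation: [-0.079, -2.2, 2.218]
force: [1.4, 1.4, 0.2]
grip_width: 23.3
```

```bash
python3 th.py;python3 - <<'E'
from h import *
im,d,K,C=cam("wrist");cv2.imwrite("pics/w37.png",cv2.resize(im[230:330,200:360],None,fx=3,fy=3))
E
```

```text
theta -89.815390759299 95.84823751668428
F rad,tan -1.389191756386662 -1.4480514501597184
```

View pics/w37.png

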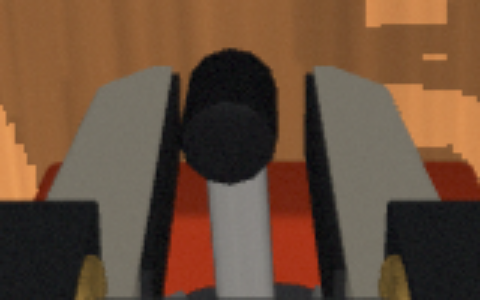

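{"api": "arm_command", "payload": {"deltas": "-0.003 0 0 0 0.5;-0.006 0 0 0 0.5;-0.009 0 0 0 0.5;-0.012 0 0 0 0.5;-0.015 0 0 0 0.5;-0.018 0 0 0 0.5;-0.021 0 0 0 0.5;-0.024 0 0 0 0.5;-0.027 0 0 0 0.5;-0.03 0 0 0 0.5"}}

```text
time_s: 39.0
tcp_pos: [607.5, -273.1, 44.4]
orientation: [-0.079, -2.2, 2.218]
force: [0.5, -0.2, 1.0]
grip_width: 23.1
```

```bash
python3 th.py;python3 - <<'E'
from h import *
im,d,K,C=cam("wrist");cv2.imwrite("pics/w38.png",cv2.resize(im[230:330,200:360],None,fx=3,fy=3))
E
```

```text
theta -86.24323115047505 96.40694762283171
F rad,tan 0.23558650764924813 -0.4702776417007959
```

View pics/w38.png

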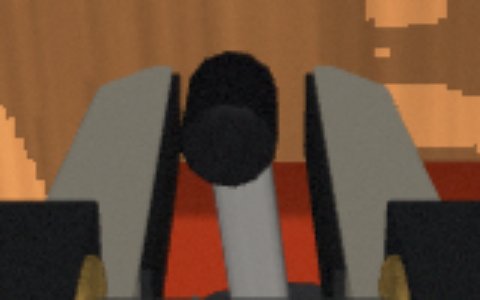

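{"api": "arm_command", "payload": {"deltas": "-0.02 0 0 0 0.3;-0.025 0 0 0 0.2;-0.025 -0.2 0.02 0 0.2;-0.025 -0.45 0.03 0 0.2;-0.025 -0.7 0.05 0 0.2;-0.025 -0.99 0.05 0 0.2;-0.025 -0.99 0.05 0 0.2;-0.025 -0.99 0 0 0.2"}}

```text
time_s: 39.85
tcp_pos: [608.1, -272.9, 244.4]
orientation: [-0.084, -2.199, 2.221]
force: [-0.3, -0.2, 0.2]
grip_width: 37.1
```

```bash
python3 kn.py; python3 -c "
from h import *
delta([601.6,-177,245]);delta([601.6,-177,160])"
```

```text
knob 207 (611.2967529296875, -271.6009521484375) 8.941761016845703 ang -83.91427266718615
fl 942 [ 601.51084731 -182.36475861   81.88361045] ((601.8723754882812, -177.42881774902344), 25.15009307861328)
pos [ 608.2 -269.3  242. ] R x [-0.999  0.046 -0.025] y [ 0.024 -0.007 -1.   ] z [-0.046 -0.999  0.006] q7 -2.14 t 39.9 F [ 0.9  1.9 -1.6] w 37.089261646392245
DELTA [np.float64(0.0541), np.float64(-0.0191), np.float64(-0.4595)]
pos [ 608.2 -269.3  242. ] R x [-0.999  0.046 -0.025] y [ 0.024 -0.007 -1.   ] z [-0.046 -0.999  0.006] q7 -2.14 t 39.9 F [ 0.9  1.9 -1.6] w 37.089261646392245
DELTA [np.float64(0.0647), np.float64(0.4058), np.float64(-0.462)]
```

{"api": "arm_command", "payload": {"deltas": "0.02 -0.03 -0.2 0 0.2;0.04 -0.03 -0.35 0 0.2;0.055 -0.02 -0.46 0 0.2;0.055 -0.02 -0.46 0 0.2;0.055 -0.02 -0.46 0 0.2;0.055 -0.02 -0.46 0 0.2"}}

```text
time_s: 40.5
tcp_pos: [601.1, -177.5, 244.4]
orientation: [-0.078, -2.201, 2.217]
force: [-1.4, 0.3, -0.3]
grip_width: 37.0
```

```bash
python3 -c "
from h import *
delta([601.6,-177,160])
im,d,K,C=cam('wrist');cv2.imwrite('pics/w39.png',im)"
```

```text
pos [ 601.1 -177.5  244.4] R x [-0.999  0.047 -0.024] y [ 0.023 -0.008 -1.   ] z [-0.047 -0.999  0.007] q7 -2.25 t 40.5 F [-1.4  0.3 -0.3] w 37.03123138284213
DELTA [np.float64(0.0077), np.float64(0.4221), np.float64(-0.0052)]
```

View pics/w39.png

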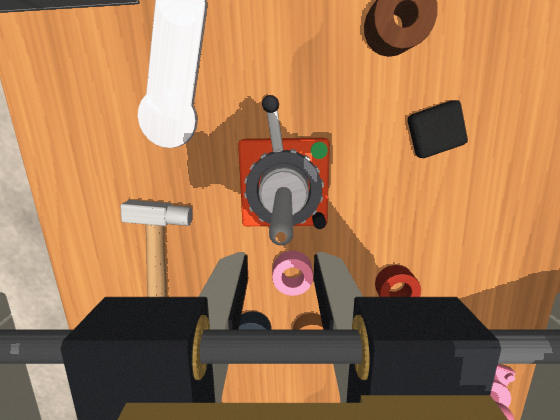

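{"api": "arm_command", "payload": {"deltas": "0.003 0.15 -0.003 0 0.2;0.006 0.3 -0.004 0 0.2;0.008 0.42 -0.005 0 0.2;0.008 0.42 -0.005 0 0.2;0.008 0.42 -0.005 0 1;0.008 0.42 -0.005 0 1;0.008 0.42 -0.005 0 1;0.008 0.42 -0.005 0 1", "grip_force": 25}}

```text
time_s: 41.35
tcp_pos: [602.4, -178.0, 162.0]
orientation: [-0.082, -2.201, 2.219]
force: [1.2, -0.3, 5.6]
grip_width: 17.7
```

{"api": "arm_command", "payload": {"deltas": "0 -0.004 0 0 1;0 -0.008 0 0 1;0 -0.01 0 0 1;0 -0.01 0 0 1"}}

```text
time_s: 41.75
tcp_pos: [601.2, -177.1, 162.6]
orientation: [-0.078, -2.201, 2.216]
force: [0.1, -1.6, -23.1]
grip_width: 17.6
```

```bash
python3 -c "
from h import *
delta([601.6,-177,160])"
```

```text
pos [ 601.2 -177.1  162.6] R x [-0.999  0.047 -0.023] y [ 0.023 -0.008 -1.   ] z [-0.047 -0.999  0.006] q7 -2.16 t 41.75 F [  0.1  -1.6 -23.1] w 17.625293020372307
DELTA [np.float64(-0.0019), np.float64(0.0129), np.float64(-0.0007)]
```

{"api": "arm_command", "payload": {"deltas": "0 0.005 0 0 1;0 0.008 0 0 1;0 0.008 0 0 0.2;0 0.008 0 0 0.2;0 0 0 0 0.2;0 -0.2 0 0 0.2;0 -0.4 0 0 0.2;0 -0.5 0 0 0;0 -0.5 0 0 -0.5;0 -0.5 0 0 -1"}}

```text
time_s: 42.75
tcp_pos: [599.1, -176.0, 262.5]
orientation: [-0.078, -2.202, 2.216]
force: [0.2, -0.1, 0.2]
grip_width: 56.7
```

```bash
python3 - <<'E'
from h import *
im,d,K,C=cam("wrist");cv2.imwrite("pics/w40.png",im);W=world(d,K,C)
P=W.reshape(-1,3)
m=(np.hypot(P[:,0]-601,P[:,1]+177)<30)&(P[:,2]>77)&(P[:,2]<88);k=P[m];print("fl",len(k),k.mean(0),cv2.minEnclosingCircle(k[:,:2].astype(np.float32)))
for a in range(90,210,20):
    m=(np.hypot(P[:,0]-601,P[:,1]+177)<30)&(P[:,2]>a)&(P[:,2]<a+20);print(a,P[m].mean(0).round(1))
delta([601,-177,260])
E
python3 kn.py
```

```text
fl 1040 [ 600.57357357 -182.14035881   82.01506279] ((601.2708740234375, -177.15867614746094), 24.900243759155273)
90 [ 600.3 -184.   100.2]
110 [ 600.8 -183.9  120. ]
130 [ 600.3 -183.9  140.3]
150 [ 599.8 -183.8  160.6]
170 [ 599.8 -183.7  180.3]
190 [ 600.2 -179.8  204.1]
pos [ 598.7 -175.8  261.8] R x [-0.999  0.047 -0.023] y [ 0.022 -0.007 -1.   ] z [-0.047 -0.999  0.006] q7 -2.27 t 42.8 F [-0.6 -0.4 -0.1] w 60.62622801204565
DELTA [np.float64(-0.0114), np.float64(0.0092), np.float64(0.0056)]
knob 220 (611.5025634765625, -271.3358459472656) 8.868732452392578 ang -83.77388841834771
fl 1025 [ 600.42756667 -181.95567805   82.04832548] ((600.9577026367188, -177.2071990966797), 24.832866668701172)
```

View pics/w40.png

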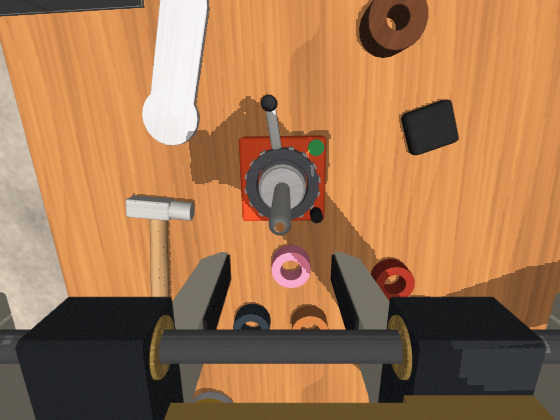

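Run:
```python
from h import *
delta([452,-22,200],np.radians(-90))
```

```text
turn need deg -87.31014569057298
pos [ 598.6 -175.8  261.4] R x [-0.999  0.047 -0.022] y [ 0.022 -0.007 -1.   ] z [-0.047 -0.999  0.006] q7 -2.27 t 42.85 F [ 0.6 -0.4 -0.3] w 64.28676832171978
DELTA [np.float64(0.7746), np.float64(0.286), np.float64(-0.7352), np.float64(0.2425)]
```

Turning +93° instead (norm −0.258) to stay within the last joint's range.

{"api": "arm_command", "payload": {"deltas": "0.15 0 -0.15 -0.02 -0.55;0.35 0 -0.35 -0.04 -0.55;0.55 0 -0.55 -0.258 -0.55;0.77 0 -0.73 -0.258 -0.55;0.77 0.1 -0.73 -0.258 -0.55;0.77 0.2 -0.73 -0.258 -0.55;0.77 0.286 -0.73 -0.258 -0.55;0.77 0.286 -0.73 -0.258 -0.55;0.77 0.286 -0.73 -0.258 -0.55;0.77 0.286 -0.73 -0.258 -0.55", "grip_force": 20}}

```text
time_s: 43.85
tcp_pos: [452.2, -23.0, 199.2]
orientation: [-1.118, 1.308, -1.34]
force: [0.6, 0.5, 0.8]
grip_width: 72.1
```

{"api": "arm_command", "payload": {"deltas": "0 0 0 -0.06 -0.55;0 0 0 -0.06 -0.55;0 0 0 -0.06 -0.55"}}

```text
time_s: 44.15
tcp_pos: [451.5, -23.0, 198.4]
orientation: [-1.3, 1.027, -1.059]
force: [-0.9, 0.1, -0.1]
grip_width: 71.8
```

```bash
cat > wh.py <<'E'
from h import *
import sys
COL=None
def wheels(W,im,z0=26,z1=35,xr=(380,760),yr=(-120,330)):
    g=(W[...,2]>z0)&(W[...,2]<z1)&(W[...,0]>xr[0])&(W[...,0]<xr[1])&(W[...,1]>yr[0])&(W[...,1]<yr[1])
    n,l,st,c=cv2.connectedComponentsWithStats(g.astype(np.uint8))
    for i in range(1,n):
        if st[i,4]<60: continue
        P=W[l==i];cc,r=cv2.minEnclosingCircle(P[:,:2].astype(np.float32))
        print("ring",st[i,4],np.round(cc,1),round(r,1),"bgr",np.median(im[l==i],0),"px",c[i].round(0))
if __name__=="__main__":
    n=sys.argv[1]
    im,d,K,C=cam("wrist");cv2.imwrite(f"pics/{n}.png",im);W=world(d,K,C);wheels(W,im)
    im,d,K,C=cam("top");W=world(d,K,C);print("top");wheels(W,im)
    delta([float(a) for a in sys.argv[2:5]],np.radians(-90))
E
python3 wh.py w41 450 -22 100
```

```text
ring 1934 [595.5 -49.1] 28.0 bgr [212. 179. 247.] px [336.  59.]
ring 1948 [571.1  53.2] 28.1 bgr [ 91. 156. 235.] px [230.  61.]
ring 1538 [455.8  96.9] 28.0 bgr [239. 250. 248.] px [171. 165.]
ring 1397 [449.7 -21.7] 28.0 bgr [ 32.  44. 124.] px [277. 194.]
top
ring 167 [658.3  47.2] 27.7 bgr [71. 70. 69.] px [270. 182.]
ring 171 [595.  -48.7] 27.7 bgr [149. 129. 200.] px [303. 203.]
ring 181 [570.9  53.2] 27.7 bgr [ 64. 114. 182.] px [268. 211.]
ring 132 [455.7  97.6] 27.5 bgr [180.5 196.  198. ] px [252. 249.]
turn need deg -12.452762253251509
pos [451.6 -23.1 198.6] R x [ 0.216 -0.976  0.011] y [ 0.019 -0.007 -1.   ] z [0.976 0.216 0.016] q7 -1.03 t 44.25 F [ 0.4 -0.4  0.3] w 71.77509882586887
DELTA [np.float64(-0.0127), np.float64(0.4925), np.float64(-0.0147), np.float64(0.0346)]
```

View pics/w41.png

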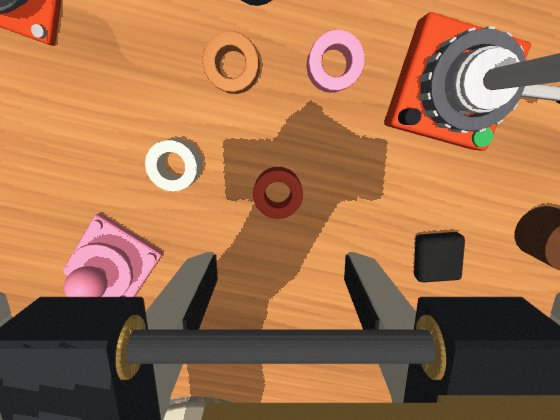

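Run:
```python
from h import *
delta([449.9,-22.5,40]);delta([449.9,-22.5,-8])
```

```text
pos [451.6 -23.1 198.6] R x [ 0.216 -0.976  0.011] y [ 0.019 -0.007 -1.   ] z [0.976 0.216 0.016] q7 -1.03 t 44.25 F [ 0.4 -0.4  0.3] w 71.77509882586887
DELTA [np.float64(-0.0138), np.float64(0.7924), np.float64(-0.0207)]
pos [451.6 -23.1 198.6] R x [ 0.216 -0.976  0.011] y [ 0.019 -0.007 -1.   ] z [0.976 0.216 0.016] q7 -1.03 t 44.25 F [ 0.4 -0.4  0.3] w 71.77509882586887
DELTA [np.float64(-0.0165), np.float64(1.0324), np.float64(-0.0247)]
```

{"api": "arm_command", "payload": {"deltas": "-0.014 0.2 -0.02 0 -0.55;-0.014 0.4 -0.02 0 -0.55;-0.014 0.6 -0.02 0 -0.55;-0.014 0.8 -0.02 0 -0.55;-0.014 0.8 -0.02 0 -0.55;-0.014 0.8 -0.02 0 -0.55"}}

```text
time_s: 44.85
tcp_pos: [449.2, -23.3, 38.3]
orientation: [-1.299, 1.035, -1.064]
force: [0.4, -0.8, 0.2]
grip_width: 72.1
```

```bash
python3 wh.py w42 449.9 -22.5 -8
```

```text
ring 3856 [568.8  52.7] 27.9 bgr [ 88. 154. 235.] px [188.  32.]
ring 3625 [593.9 -49.1] 27.7 bgr [215. 181. 250.] px [387.  30.]
ring 5008 [455.8  97.1] 28.6 bgr [239. 251. 251.] px [ 87. 198.]
ring 4163 [450.1 -21.8] 27.9 bgr [ 31.  43. 126.] px [279. 246.]
top
ring 175 [658.4  47.4] 27.9 bgr [72. 70. 69.] px [270. 182.]
ring 167 [595.2 -48.8] 27.9 bgr [150. 131. 201.] px [302. 202.]
ring 168 [570.8  53.1] 27.6 bgr [ 65.  115.  183.5] px [269. 211.]
ring 149 [455.8  96.9] 27.7 bgr [183. 198. 200.] px [253. 250.]
turn need deg -12.369667920771853
pos [450.6 -22.8  39.9] R x [ 0.214 -0.977  0.012] y [ 0.02  -0.008 -1.   ] z [0.977 0.214 0.018] q7 -0.73 t 44.95 F [ 0.   0.7 -0.2] w 71.65175781044609
DELTA [np.float64(-0.0053), np.float64(0.2392), np.float64(-0.0072), np.float64(0.0344)]
```

View pics/w42.png

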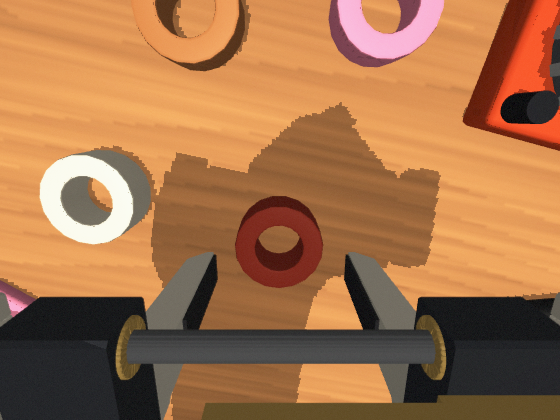

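{"api": "arm_command", "payload": {"deltas": "-0.004 0.1 -0.007 0 -0.55;-0.004 0.18 -0.007 0 -0.55;-0.004 0.23 -0.007 0 -0.55;-0.004 0.23 -0.007 0 -0.55"}}

```text
time_s: 45.35
tcp_pos: [451.6, -22.6, -4.1]
orientation: [-1.3, 1.026, -1.061]
force: [0.7, -0.4, -0.1]
grip_width: 72.2
```

```bash
python3 -c "
from h import *
delta([449.9,-22.5,-8])
im,d,K,C=cam('side');cv2.imwrite('pics/s43.png',cv2.resize(im[180:320,200:360],None,fx=4,fy=4))"
```

```text
pos [451.6 -22.6  -4.1] R x [ 0.22  -0.975  0.013] y [ 0.02  -0.008 -1.   ] z [0.975 0.22  0.018] q7 -0.38 t 45.35 F [ 0.7 -0.4 -0.1] w 72.17772281901081
DELTA [np.float64(-0.0027), np.float64(0.0191), np.float64(-0.0087)]
```

View pics/s43.png

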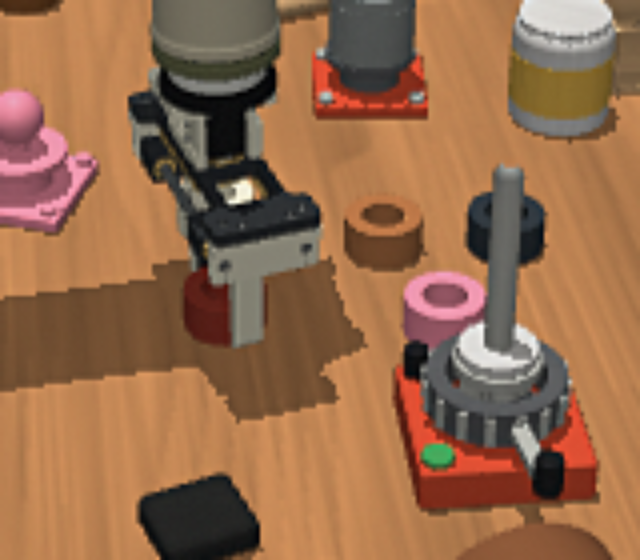

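{"api": "arm_command", "payload": {"deltas": "-0.003 0.01 -0.009 0 -0.55;-0.003 0.01 -0.009 0 1;-0.003 0.01 -0.009 0 1;-0.003 0.01 -0.009 0 1;-0.003 0.01 -0.009 0 1;-0.003 -0.2 -0.009 0 1;-0.003 -0.5 -0.009 0 1;-0.003 -0.75 -0.009 0 1;-0.003 -0.99 -0.009 0 1;-0.003 -0.99 -0.009 0 1"}}

```text
time_s: 46.4
tcp_pos: [446.6, -21.0, 197.4]
orientation: [-1.293, 1.029, -1.069]
force: [-0.0, 0.4, -1.4]
grip_width: 56.0
```

```bash
cat > held.py <<'E'
from h import *
import sys
im,d,K,C=cam("wrist");cv2.imwrite(f"pics/{sys.argv[1]}.png",im);W=world(d,K,C);s,p,R=tool()
P=((W-p)@R)
g=(np.hypot(P[...,0],P[...,2])<45)&(P[...,1]>-25)&(P[...,1]<30)&(abs(P[...,0])<25)
Q=P[g];h=np.percentile(Q[:,1],5) if len(Q) else 0
print("n",len(Q),"y pct",np.percentile(Q[:,1],[2,10,50,90]).round(1) if len(Q) else "")
g2=g&(abs(P[...,1]-np.percentile(Q[:,1],10))<4);Q2=P[g2];print("top ring tool",Q2.mean(0).round(1),cv2.minEnclosingCircle(Q2[:,[0,2]].astype(np.float32)), "z range",Q2[:,2].min(),Q2[:,2].max())
delta([601.2,-177,250])
E
python3 held.py w44
```

```text
n 1816 y pct [-24.7 -23.3 -16.3  -8.3]
top ring tool [ -0.2 -22.2   4.4] ((-0.0879315510392189, 7.997616767883301), 24.99646759033203) z range -16.99648202122508 26.973546748136208
pos [447.  -20.7 197.6] R x [ 0.213 -0.977  0.012] y [ 0.025 -0.007 -1.   ] z [0.977 0.213 0.023] q7 -0.79 t 46.45 F [ 1.6 -0.5 -0. ] w 55.82326741949889
DELTA [np.float64(0.9307), np.float64(-0.2372), np.float64(0.5928)]
```

View pics/w44.png

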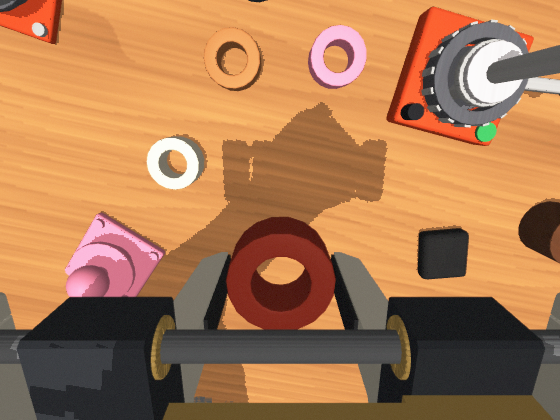

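{"api": "arm_command", "payload": {"deltas": "0 -0.2 0 0 1;0.2 -0.22 0.12 0 1;0.4 -0.22 0.25 0 1;0.6 -0.22 0.38 0 1;0.8 -0.22 0.5 0 1;0.93 -0.22 0.593 0 1;0.93 -0.22 0.593 0 1;0.93 -0.22 0.593 0 1;0.93 -0.22 0.593 0 1"}}

```text
time_s: 47.35
tcp_pos: [600.2, -176.2, 245.6]
orientation: [-1.292, 1.03, -1.067]
force: [-0.2, 0.4, -0.8]
grip_width: 56.0
```

```bash
cat > rodw.py <<'E'
from h import *
import sys
im,d,K,C=cam("wrist");cv2.imwrite(f"pics/{sys.argv[1]}.png",im);W=world(d,K,C)
im,d,K,C=cam("side");cv2.imwrite(f"pics/{sys.argv[1]}s.png",cv2.resize(im[120:320,260:420],None,fx=4,fy=3))
s,p,R=tool()
P=W.reshape(-1,3);m=(np.hypot(P[:,0]-601.2,P[:,1]+177)<14)&(P[:,2]>90)&(P[:,2]<212);q=P[m];print("rod visible",len(q),q.mean(0).round(1) if len(q) else "",(( q.mean(0)-p)@R).round(1) if len(q) else "")
delta([601.2,-177,150])
E
python3 rodw.py w45; python3 -c "
import cv2,numpy as np
a=cv2.imread('pics/w45.png');b=cv2.imread('pics/w45s.png')"
```

```text
rod visible 492 [ 607.8 -175.   146.8] [-0.3 99.5  5. ]
pos [ 600.6 -175.8  246.2] R x [ 0.213 -0.977  0.011] y [ 0.024 -0.006 -1.   ] z [0.977 0.213 0.023] q7 -0.6 t 47.45 F [-0.3 -0.3 -1. ] w 55.979063432645404
DELTA [np.float64(0.0013), np.float64(0.481), np.float64(-0.0092)]
```

View pics/w45.png

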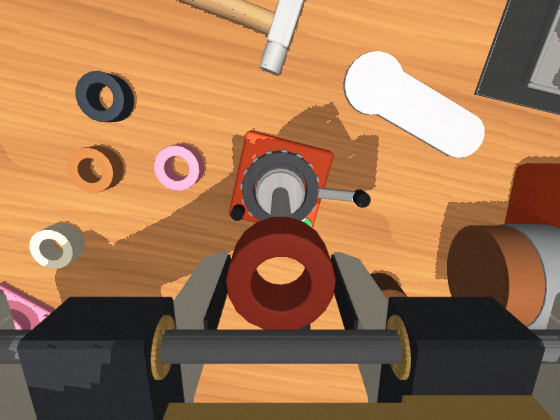

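View pics/w45s.png

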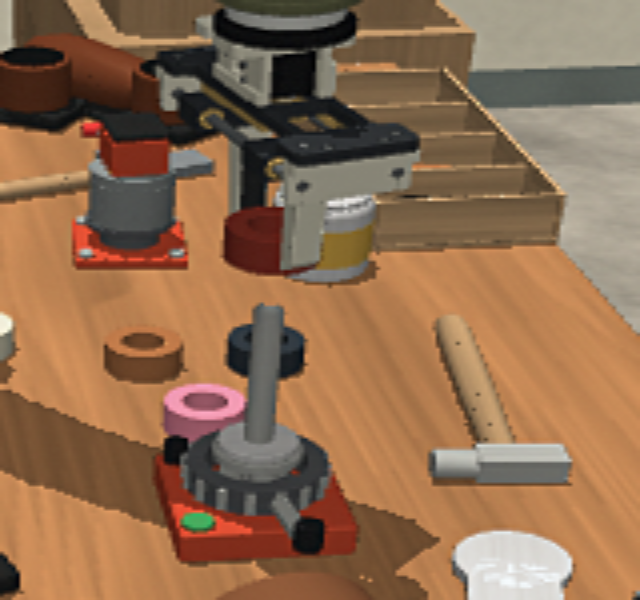

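```bash
python3 -c "
from h import *
for z in (225,200,175,152): delta([602,-177.2,z])" | grep DELTA
```

```text
DELTA [np.float64(0.0072), np.float64(0.1062), np.float64(0.003)]
DELTA [np.float64(0.0059), np.float64(0.2312), np.float64(0.0001)]
DELTA [np.float64(0.0045), np.float64(0.3561), np.float64(-0.0027)]
DELTA [np.float64(0.0032), np.float64(0.4711), np.float64(-0.0053)]
```

{"api": "arm_command", "payload": {"deltas": "0.007 0.03 0.003 0 1;0.007 0.106 0.003 0 1;0.006 0.17 0.001 0 1;0.006 0.231 0 0 1;0.006 0.231 0 0 1"}}

```text
time_s: 47.95
tcp_pos: [600.9, -176.6, 197.7]
orientation: [-1.294, 1.031, -1.064]
force: [-0.1, 0.4, -0.6]
grip_width: 55.9
```

```bash
python3 rodw.py w46;python3 -c "
from h import *
for z in (175,152): delta([602,-177.2,z])" | grep DELTA
```

```text
rod visible 579 [ 604.  -175.8  159.8] [-1.6 39.9  1.7]
pos [ 601.8 -177.4  199.6] R x [ 0.213 -0.977  0.011] y [ 0.024 -0.006 -1.   ] z [0.977 0.213 0.022] q7 -0.55 t 48.05 F [ 0.1 -0.5 -0.7] w 56.022178120441716
DELTA [np.float64(-0.0055), np.float64(0.2478), np.float64(-0.0077)]
DELTA [np.float64(-0.0023), np.float64(0.1229), np.float64(-0.0013)]
DELTA [np.float64(-0.0035), np.float64(0.2379), np.float64(-0.0038)]
```

View pics/w46.png

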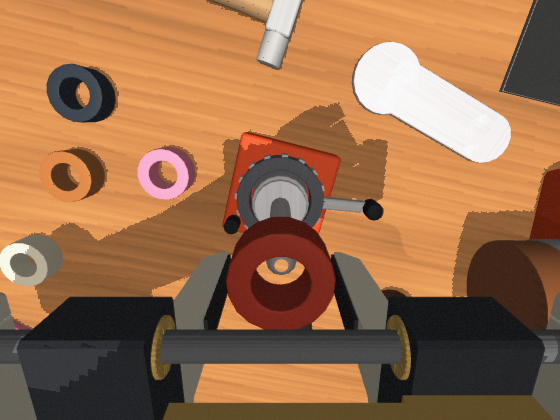

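{"api": "arm_command", "payload": {"deltas": "-0.002 0.06 -0.001 0 1;-0.002 0.123 -0.001 0 1;-0.003 0.18 -0.002 0 1;-0.003 0.235 -0.004 0 1;-0.003 0.235 -0.004 0 1"}}

```text
time_s: 48.55
tcp_pos: [601.1, -176.9, 150.7]
orientation: [-1.294, 1.032, -1.065]
force: [0.2, -0.0, -1.1]
grip_width: 56.2
```

```bash
python3 rodw.py w47
```

```text
rod visible 2003 [ 605.6 -175.4  194.4] [ -0.8 -42.    5. ]
pos [ 601.8 -177.5  152.3] R x [ 0.212 -0.977  0.011] y [ 0.023 -0.006 -1.   ] z [0.977 0.213 0.021] q7 -0.5 t 48.65 F [ 0.6 -0.7 -0.5] w 55.96274465697265
DELTA [np.float64(-0.0033), np.float64(0.0114), np.float64(-0.0029)]
```

View pics/w47.png

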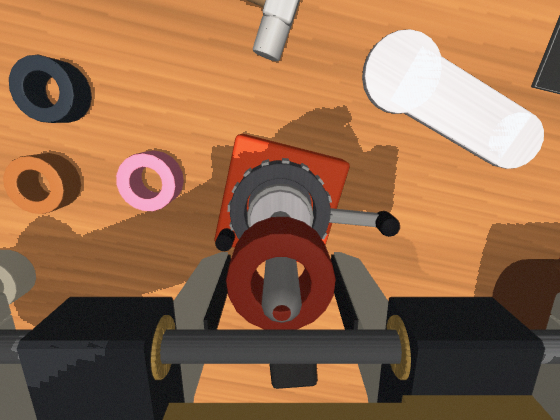

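Rod is through the bore. Release and rise.

{"api": "arm_command", "payload": {"deltas": "-0.002 0 -0.002 0 -0.4;-0.002 0 -0.002 0 -0.4;-0.002 0 -0.002 0 -0.4;-0.002 0 -0.002 0 -0.4;0 -0.15 0 0 -0.4;0 -0.35 0 0 -0.4;0 -0.5 0 0 -0.4;0 -0.5 0 0 -0.55"}}

```text
time_s: 49.45
tcp_pos: [601.1, -178.2, 256.4]
orientation: [-1.29, 1.025, -1.071]
force: [0.1, 0.5, 0.1]
grip_width: 69.4
```

```bash
python3 wh.py w48 455.9 96.5 200; python3 rodw.py w48b
```

```text
ring 1375 [659.2  46.8] 28.1 bgr [83. 75. 67.] px [103.  98.]
ring 1131 [596.  -49.2] 27.8 bgr [212. 179. 248.] px [177. 168.]
ring 1176 [571.3  53.4] 28.5 bgr [ 77. 141. 226.] px [ 93. 169.]
ring 1007 [455.9  96.4] 29.1 bgr [230. 246. 247.] px [ 54. 247.]
top
ring 174 [658.9  47.1] 27.6 bgr [71. 70. 69.] px [270. 182.]
ring 166 [595.3 -49.1] 27.7 bgr [149. 130. 199.] px [303. 202.]
ring 170 [570.9  53.3] 27.9 bgr [ 64. 114. 182.] px [268. 211.]
ring 173 [455.7  97.1] 27.7 bgr [158. 175. 185.] px [254. 250.]
turn need deg -12.291749376550417
pos [ 599.7 -176.6  252.7] R x [ 0.213 -0.977  0.011] y [ 0.024 -0.006 -1.   ] z [0.977 0.213 0.023] q7 -0.61 t 49.55 F [-0.4 -0.1  0.1] w 71.66479178699191
DELTA [np.float64(-1.4901), np.float64(0.2379), np.float64(-0.4175), np.float64(0.0341)]
rod visible 893 [ 606.1 -175.6  175.2] [ 0.  76.2  5.5]
pos [ 599.1 -176.3  251.3] R x [ 0.213 -0.977  0.01 ] y [ 0.022 -0.006 -1.   ] z [0.977 0.213 0.02 ] q7 -0.61 t 49.65 F [ 0.2  0.9 -0.4] w 71.71024457007374
DELTA [np.float64(0.0005), np.float64(0.5067), np.float64(-0.0008)]
```

View pics/w48bs.png

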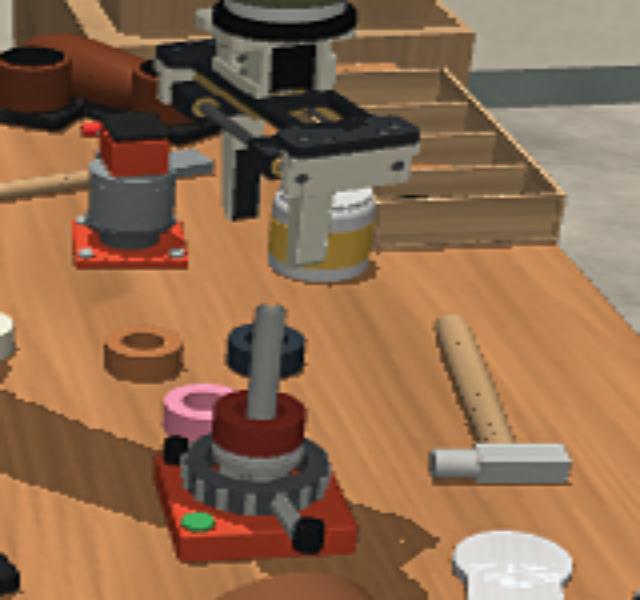

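View pics/w48.png

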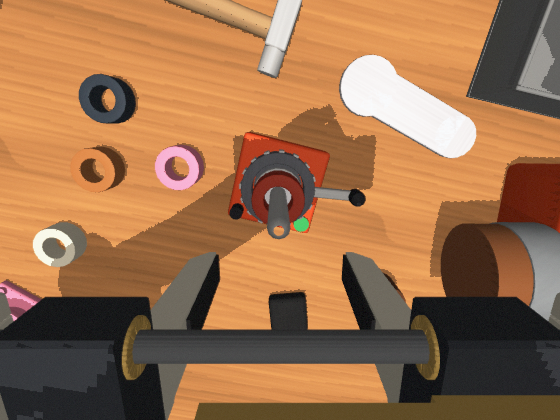

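{"api": "arm_command", "payload": {"deltas": "-0.2 0 -0.06 0 -0.55;-0.4 0 -0.12 0 -0.55;-0.6 0 -0.17 0 -0.55;-0.85 0 -0.24 0 -0.55;-0.99 0.1 -0.28 0 -0.55;-0.99 0.1 -0.28 0 -0.55"}}

```text
time_s: 50.25
tcp_pos: [499.1, 9.6, 225.2]
orientation: [-1.299, 1.032, -1.057]
force: [1.3, 0.1, -0.2]
grip_width: 72.0
```

```bash
python3 -c "
from h import *
for z in (200,45): delta([455.9,96.3,z])"
```

```text
pos [499.1   9.6 225.2] R x [ 0.218 -0.976  0.008] y [ 0.015 -0.004 -1.   ] z [0.976 0.218 0.014] q7 -0.88 t 50.25 F [ 1.3  0.1 -0.2] w 71.95783386962593
DELTA [np.float64(-0.4712), np.float64(0.1208), np.float64(-0.1177)]
pos [499.1   9.6 225.2] R x [ 0.218 -0.976  0.008] y [ 0.015 -0.004 -1.   ] z [0.976 0.218 0.014] q7 -0.88 t 50.25 F [ 1.3  0.1 -0.2] w 71.95783386962593
DELTA [np.float64(-0.4772), np.float64(0.8957), np.float64(-0.1285)]
```

{"api": "arm_command", "payload": {"deltas": "-0.2 0 -0.05 0 -0.55;-0.4 0.1 -0.1 0 -0.55;-0.472 0.3 -0.12 0 -0.55;-0.475 0.5 -0.122 0 -0.55;-0.477 0.7 -0.126 0 -0.55;-0.477 0.89 -0.128 0 -0.55;-0.477 0.89 -0.128 0 -0.55;-0.477 0.89 -0.128 0 -0.55"}}

```text
time_s: 51.05
tcp_pos: [456.1, 94.8, 46.2]
orientation: [-1.3, 1.035, -1.058]
force: [-0.0, -0.8, 0.5]
grip_width: 72.2
```

```bash
python3 wh.py w50 455.9 96.3 -8 | grep -v top; python3 -c "
from h import *
delta([455.9,96.3,-6])"
```

```text
ring 5941 [570.9  53.4] 28.1 bgr [ 83. 148. 231.] px [396.  72.]
ring 2052 [590.7 -38.9] 25.6 bgr [204. 172. 248.] px [546.  78.]
ring 3876 [456.2  97.3] 28.0 bgr [158. 180. 190.] px [277. 242.]
ring 166 [658.6  47.1] 27.8 bgr [73. 72. 71.] px [270. 182.]
ring 162 [595.1 -48.8] 27.5 bgr [153. 134. 206.] px [302. 203.]
ring 172 [570.8  52.8] 27.7 bgr [ 66.5 118.  188. ] px [269. 211.]
turn need deg -12.532634860270583
pos [457.   95.5  47.5] R x [ 0.217 -0.976  0.008] y [ 0.017 -0.005 -1.   ] z [0.976 0.217 0.016] q7 -0.67 t 51.15 F [0.5 0.2 0. ] w 72.03442027843252
DELTA [np.float64(-0.0072), np.float64(0.2774), np.float64(-0.0088), np.float64(0.0348)]
pos [457.   95.5  47.5] R x [ 0.217 -0.976  0.008] y [ 0.017 -0.005 -1.   ] z [0.976 0.217 0.016] q7 -0.67 t 51.15 F [0.5 0.2 0. ] w 72.03442027843252
DELTA [np.float64(-0.0072), np.float64(0.2674), np.float64(-0.0087)]
```

View pics/w50.png

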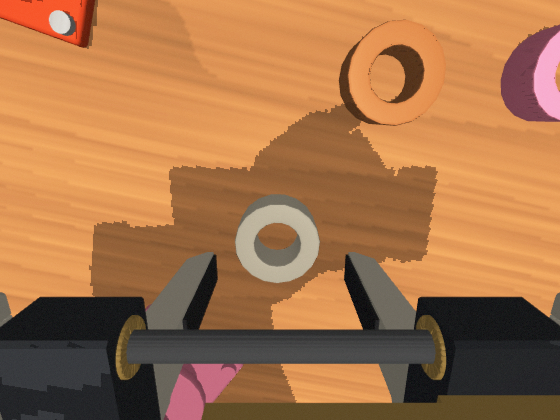

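{"api": "arm_command", "payload": {"deltas": "-0.006 0.1 -0.006 0 -0.55;-0.006 0.18 -0.007 0 -0.55;-0.007 0.26 -0.008 0 -0.55;-0.007 0.26 -0.008 0 -0.55;-0.007 0.26 -0.008 0 1;-0.007 0.26 -0.008 0 1;-0.007 0.26 -0.008 0 1;-0.007 0.26 -0.008 0 1;-0.007 0.1 -0.008 0 1;-0.007 -0.15 -0.008 0 1"}}

```text
time_s: 52.15
tcp_pos: [453.5, 96.3, 77.5]
orientation: [-1.3, 1.035, -1.058]
force: [2.1, 0.6, -0.5]
grip_width: 56.4
```

{"api": "arm_command", "payload": {"deltas": "0 -0.2 0 0 1;0 -0.4 0 0 1;0 -0.6 0 0 1;0 -0.8 0 0 1;0 -0.8 0 0 1;0 -0.8 0 0 1"}}

```text
time_s: 52.75
tcp_pos: [451.1, 98.1, 238.1]
orientation: [-1.299, 1.034, -1.056]
force: [-0.5, 0.2, -1.2]
grip_width: 56.1
```

```bash
python3 held.py w51
```

```text
n 1784 y pct [-24.6 -23.4 -16.3  -8.2]
top ring tool [ -0.9 -22.2   5.6] ((-0.173924520611763, 9.82433795928955), 25.059370040893555) z range -15.21545428736434 28.35422327125307
pos [450.6  97.7 237.2] R x [ 0.217 -0.976  0.007] y [ 0.012 -0.005 -1.   ] z [0.976 0.217 0.011] q7 -1.14 t 52.8 F [ 0.8  0.3 -0.7] w 56.49174905072356
DELTA [np.float64(1.5049), np.float64(-0.0482), np.float64(0.4373)]
```

View pics/w51.png

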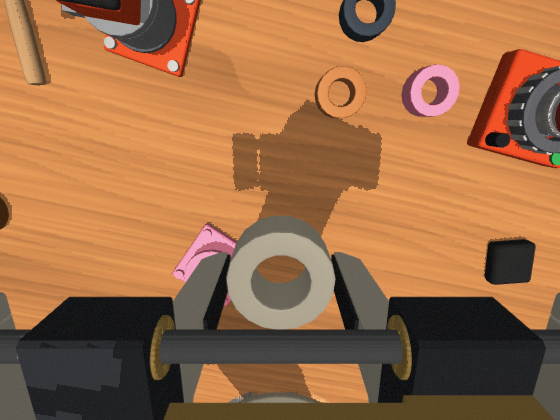

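{"api": "arm_command", "payload": {"deltas": "0.2 -0.06 0.06 0 1;0.4 -0.06 0.12 0 1;0.6 -0.06 0.17 0 1;0.8 -0.06 0.23 0 1;0.99 -0.06 0.29 0 1;0.99 -0.06 0.29 0 1"}}

```text
time_s: 53.4
tcp_pos: [550.8, -88.7, 250.3]
orientation: [-1.3, 1.04, -1.063]
force: [-0.4, 0.7, -1.2]
grip_width: 56.2
```

```bash
python3 -c "
from h import *
for z in (248,): delta([601.3,-177.2,z])"
```

```text
pos [550.8 -88.7 250.3] R x [ 0.21  -0.978  0.01 ] y [ 0.012 -0.008 -1.   ] z [0.978 0.21  0.01 ] q7 -0.77 t 53.4 F [-0.4  0.7 -1.2] w 56.203371355548434
DELTA [np.float64(0.4854), np.float64(0.0181), np.float64(0.1535)]
```

{"api": "arm_command", "payload": {"deltas": "0.2 0.01 0.06 0 1;0.4 0.01 0.12 0 1;0.485 0.01 0.154 0 1;0.485 0.01 0.154 0 1;0.485 0.01 0.154 0 1;0.485 0.01 0.154 0 1"}}

```text
time_s: 54.0
tcp_pos: [600.5, -175.5, 248.7]
orientation: [-1.301, 1.041, -1.061]
force: [-0.7, 0.1, -0.8]
grip_width: 56.5
```

```bash
python3 rodw.py w52; python3 -c "
from h import *
for z in (225,200,175,152): delta([601.5,-177.2,z])" | grep DELTA
```

```text
rod visible 511 [ 608.2 -175.2  148.9] [  0.2 100.5   6.2]
pos [ 600.9 -175.6  249.3] R x [ 0.212 -0.977  0.009] y [ 0.011 -0.007 -1.   ] z [0.977 0.212 0.01 ] q7 -0.63 t 54.1 F [ 0.5  0.  -0.6] w 56.172830345211175
DELTA [np.float64(0.0027), np.float64(0.4964), np.float64(-0.005)]
DELTA [np.float64(0.0074), np.float64(0.1214), np.float64(-0.0001)]
DELTA [np.float64(0.0063), np.float64(0.2464), np.float64(-0.0013)]
DELTA [np.float64(0.0052), np.float64(0.3714), np.float64(-0.0025)]
DELTA [np.float64(0.0041), np.float64(0.4864), np.float64(-0.0036)]
```

View pics/w52.png

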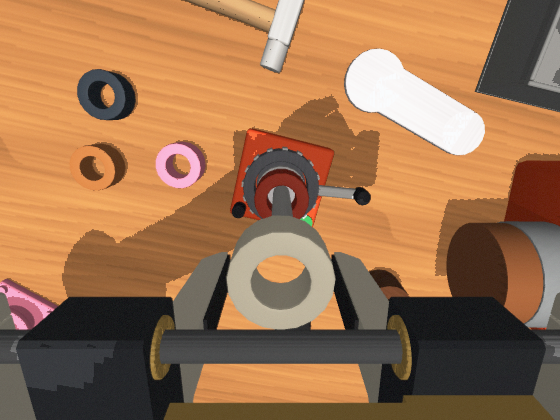

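{"api": "arm_command", "payload": {"deltas": "0.007 0.05 0 0 1;0.007 0.121 0 0 1;0.006 0.18 -0.001 0 1;0.006 0.246 -0.001 0 1;0.006 0.246 -0.001 0 1;0.005 0.31 -0.002 0 1;0.005 0.371 -0.002 0 1;0.004 0.43 -0.003 0 1;0.004 0.475 -0.003 0 1;0.004 0.475 -0.003 0 1"}}

```text
time_s: 55.1
tcp_pos: [600.9, -176.8, 152.8]
orientation: [-1.302, 1.041, -1.06]
force: [0.3, -0.1, -0.6]
grip_width: 56.5
```

```bash
python3 rodw.py w53
```

```text
rod visible 1939 [ 606.3 -175.7  194.3] [ -0.2 -40.1   5.3]
pos [ 601.6 -177.3  154.2] R x [ 0.211 -0.977  0.009] y [ 0.011 -0.007 -1.   ] z [0.977 0.211 0.009] q7 -0.54 t 55.2 F [ 0.9 -0.2 -1.2] w 56.38522800382443
DELTA [np.float64(-0.0021), np.float64(0.0207), np.float64(-0.0017)]
```

View pics/w53.png

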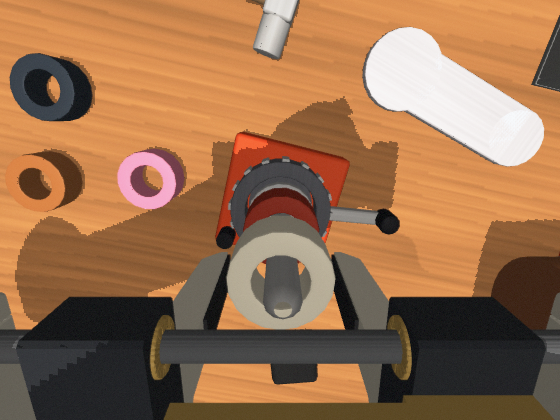

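{"api": "arm_command", "payload": {"deltas": "-0.002 0 -0.002 0 -0.4;-0.002 0 -0.002 0 -0.4;-0.002 0 -0.002 0 -0.4;-0.002 0 -0.002 0 -0.4;0 -0.15 0 0 -0.4;0 -0.35 0 0 -0.4;0 -0.5 0 0 -0.4;0 -0.5 0 0 -0.55"}}

```text
time_s: 56.0
tcp_pos: [602.1, -177.9, 258.3]
orientation: [-1.298, 1.035, -1.066]
force: [-0.6, 0.4, 0.0]
grip_width: 69.4
```

```bash
python3 wh.py w54 571 52.6 200; python3 rodw.py w54b
```

```text
ring 1365 [659.4  47. ] 28.1 bgr [83. 74. 67.] px [103.  97.]
ring 1119 [595.9 -49.2] 27.9 bgr [210. 177. 248.] px [178. 166.]
ring 1157 [571.6  53. ] 28.3 bgr [ 77. 140. 225.] px [ 94. 168.]
top
ring 171 [658.7  47.2] 27.6 bgr [71. 70. 69.] px [270. 182.]
ring 168 [595.1 -49. ] 27.7 bgr [148. 129. 200.] px [302. 202.]
ring 167 [571.   53.6] 27.8 bgr [ 64. 114. 181.] px [269. 211.]
turn need deg -12.227855876100778
pos [ 600.7 -176.4  254.6] R x [ 0.212 -0.977  0.009] y [ 0.012 -0.007 -1.   ] z [0.977 0.212 0.011] q7 -0.64 t 56.1 F [-0.2  0.5 -0.1] w 71.67408202863153
DELTA [np.float64(-1.1527), np.float64(0.2635), np.float64(0.0946), np.float64(0.034)]
rod visible 855 [ 606.  -175.7  180. ] [ 0.3 73.2  5.3]
pos [ 600.  -176.   253.2] R x [ 0.212 -0.977  0.008] y [ 0.01  -0.006 -1.   ] z [0.977 0.212 0.008] q7 -0.64 t 56.2 F [-0.4 -0.2 -0.2] w 72.02372060391303
DELTA [np.float64(0.0017), np.float64(0.516), np.float64(0.0006)]
```

View pics/w54bs.png

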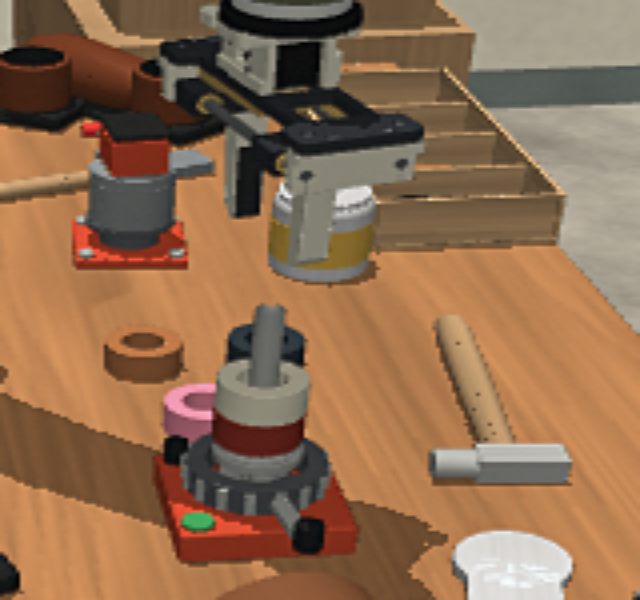

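{"api": "arm_command", "payload": {"deltas": "-0.2 0 0.02 0 -0.55;-0.4 0 0.04 0 -0.55;-0.6 0 0.06 0 -0.55;-0.8 0 0.08 0 -0.55;-0.99 0.1 0.09 0 -0.55;-0.99 0.2 0.095 0 -0.55;-0.99 0.3 0.095 0 -0.55"}}

```text
time_s: 56.9
tcp_pos: [576.5, 23.2, 189.7]
orientation: [-1.304, 1.04, -1.057]
force: [0.1, -0.4, 0.6]
grip_width: 72.2
```

```bash
python3 -c "
from h import *
for z in (45,): delta([571.2,52.7,z])"
```

```text
pos [576.5  23.2 189.7] R x [ 0.215 -0.977  0.008] y [ 0.008 -0.007 -1.   ] z [0.977 0.215 0.006] q7 -0.87 t 56.9 F [ 0.1 -0.4  0.6] w 72.16913179782664
DELTA [np.float64(-0.1554), np.float64(0.7223), np.float64(0.0014)]
```

{"api": "arm_command", "payload": {"deltas": "-0.15 0.1 0.001 0 -0.55;-0.155 0.3 0.001 0 -0.55;-0.155 0.5 0.001 0 -0.55;-0.155 0.7 0.001 0 -0.55;-0.155 0.72 0.001 0 -0.55;-0.155 0.72 0.001 0 -0.55"}}

```text
time_s: 57.5
tcp_pos: [570.2, 51.8, 44.6]
orientation: [-1.306, 1.042, -1.056]
force: [-0.1, -0.8, 1.6]
grip_width: 71.8
```

```bash
python3 wh.py w55 571.2 52.7 -6
```

```text
ring 5513 [658.8  47.2] 27.9 bgr [95. 87. 79.] px [322. 104.]
ring 4061 [595.6 -49. ] 28.4 bgr [142. 121. 216.] px [440. 238.]
ring 3928 [571.2  53.3] 28.0 bgr [ 54.  96. 156.] px [279. 241.]
top
ring 71 [667.9  40.1] 24.8 bgr [70. 71. 69.] px [273. 177.]
ring 89 [595.1 -51.9] 26.6 bgr [147. 130. 202.] px [307. 201.]
turn need deg -12.377563388022443
pos [571.8  52.1  46.6] R x [ 0.214 -0.977  0.008] y [ 0.009 -0.007 -1.   ] z [0.977 0.214 0.007] q7 -0.72 t 57.6 F [ 0.7  0.7 -0.1] w 72.0156720038704
DELTA [np.float64(-0.0056), np.float64(0.2631), np.float64(-0.004), np.float64(0.0344)]
```

View pics/w55.png

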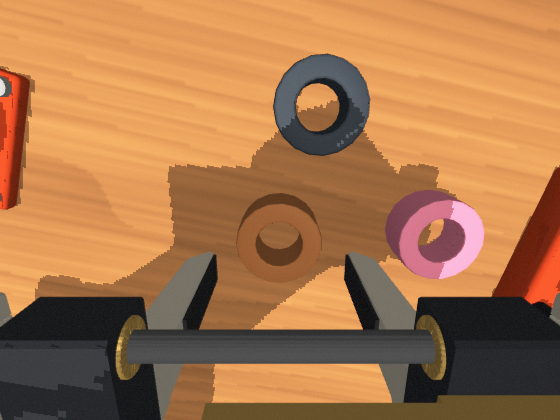

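{"api": "arm_command", "payload": {"deltas": "-0.004 0.1 -0.003 0 -0.55;-0.005 0.18 -0.003 0 -0.55;-0.005 0.255 -0.004 0 -0.55;-0.005 0.255 -0.004 0 -0.55;-0.005 0.255 -0.004 0 1;-0.005 0.255 -0.004 0 1;-0.005 0.255 -0.004 0 1;-0.005 0.255 -0.004 0 1;-0.005 0.1 -0.004 0 1;-0.005 -0.15 -0.004 0 1"}}

```text
time_s: 58.6
tcp_pos: [569.0, 53.0, 76.1]
orientation: [-1.307, 1.042, -1.056]
force: [1.2, 0.9, 0.4]
grip_width: 55.6
```

{"api": "arm_command", "payload": {"deltas": "0 -0.2 0 0 1;0 -0.4 0 0 1;0 -0.6 0 0 1;0 -0.85 0 0 1;0 -0.85 0 0 1;0 -0.85 0 0 1"}}

```text
time_s: 59.2
tcp_pos: [568.3, 54.7, 247.1]
orientation: [-1.304, 1.041, -1.056]
force: [1.4, -0.6, -0.3]
grip_width: 55.4
```

```bash
python3 held.py w56
```

```text
n 1819 y pct [-24.7 -23.3 -16.4  -8.2]
top ring tool [ -0.3 -22.2   5.8] ((-0.1904142051935196, 9.040119171142578), 24.94774627685547) z range -15.892039199389604 28.179561242532785
pos [567.7  54.8 245.9] R x [ 0.215 -0.977  0.007] y [ 0.005 -0.007 -1.   ] z [0.977 0.215 0.003] q7 -0.98 t 59.25 F [-0.1 -0.4 -1.9] w 55.275720404364584
DELTA [np.float64(1.1679), np.float64(-0.0119), np.float64(-0.0849)]
```

View pics/w56.png

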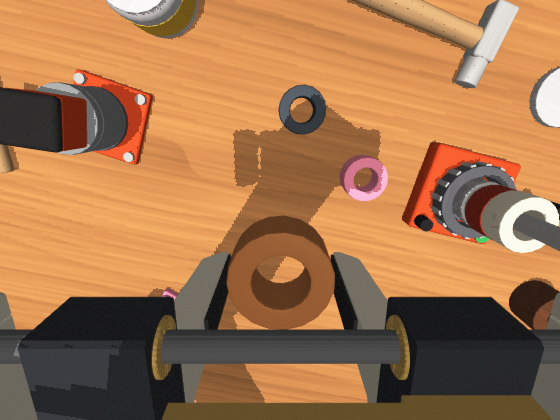

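{"api": "arm_command", "payload": {"deltas": "0.2 -0.02 -0.01 0 1;0.4 -0.02 -0.03 0 1;0.6 -0.02 -0.045 0 1;0.8 -0.02 -0.06 0 1;0.99 -0.02 -0.07 0 1;0.99 -0.02 -0.07 0 1;0.99 -0.02 -0.07 0 1"}}

```text
time_s: 59.95
tcp_pos: [595.4, -142.5, 249.8]
orientation: [-1.307, 1.047, -1.055]
force: [0.7, 0.4, -1.6]
grip_width: 55.8
```

```bash
python3 -c "
from h import *
for z in (248,): delta([601.3,-177.2,z])"
```

```text
pos [ 595.4 -142.5  249.8] R x [ 0.212 -0.977  0.007] y [ 0.002 -0.006 -1.   ] z [0.977 0.212 0.   ] q7 -0.68 t 59.95 F [ 0.7  0.4 -1.6] w 55.8207464940002
DELTA [np.float64(0.1759), np.float64(0.01), np.float64(-0.008)]
```

{"api": "arm_command", "payload": {"deltas": "0.1 0.005 -0.004 0 1;0.176 0.005 -0.008 0 1;0.176 0.005 -0.008 0 1;0.176 0.005 -0.008 0 1;0.176 0.005 -0.008 0 1"}}

```text
time_s: 60.45
tcp_pos: [601.3, -175.3, 248.5]
orientation: [-1.307, 1.046, -1.053]
force: [0.7, -0.7, -1.5]
grip_width: 55.8
```

```bash
python3 rodw.py w57; python3 -c "
from h import *
for z in (225,200,175,157): delta([601.5,-177.2,z])" | grep DELTA
```

```text
rod visible 456 [ 608.  -175.2  155.6] [ 0.4 93.2  6.6]
pos [ 601.4 -175.7  248.7] R x [ 0.214 -0.977  0.006] y [ 0.001 -0.006 -1.   ] z [0.977 0.214 0.   ] q7 -0.63 t 60.55 F [-0.1 -0.7 -1.2] w 55.45068851214943
DELTA [np.float64(0.0032), np.float64(0.4938), np.float64(-0.0022)]
DELTA [np.float64(0.0067), np.float64(0.1188), np.float64(-0.0009)]
DELTA [np.float64(0.006), np.float64(0.2438), np.float64(-0.0009)]
DELTA [np.float64(0.0052), np.float64(0.3688), np.float64(-0.001)]
DELTA [np.float64(0.0047), np.float64(0.4588), np.float64(-0.001)]
```

View pics/w57.png

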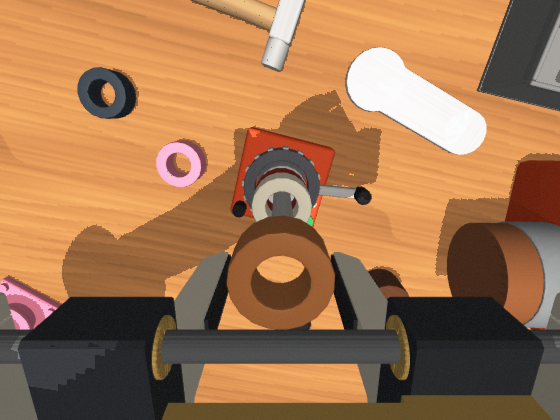

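{"api": "arm_command", "payload": {"deltas": "0.007 0.05 -0.001 0 1;0.007 0.119 -0.001 0 1;0.006 0.18 -0.001 0 1;0.006 0.244 -0.001 0 1;0.006 0.244 -0.001 0 1;0.005 0.31 -0.001 0 1;0.005 0.369 -0.001 0 1;0.005 0.41 -0.001 0 1;0.005 0.445 -0.001 0 1;0.005 0.445 -0.001 0 1"}}

```text
time_s: 61.55
tcp_pos: [601.1, -177.1, 158.7]
orientation: [-1.308, 1.047, -1.053]
force: [0.3, -0.2, -0.9]
grip_width: 55.8
```

```bash
python3 rodw.py w58
```

```text
rod visible 1599 [ 606.  -175.7  198.5] [ -0.5 -38.6   4.7]
pos [ 601.6 -177.4  159.8] R x [ 0.213 -0.977  0.006] y [ 0.001 -0.006 -1.   ] z [0.977 0.213 0.   ] q7 -0.54 t 61.65 F [ 0.3 -0.1 -0.5] w 55.6237716708459
DELTA [np.float64(-0.0028), np.float64(0.049), np.float64(-0.0014)]
```

View pics/w58.png

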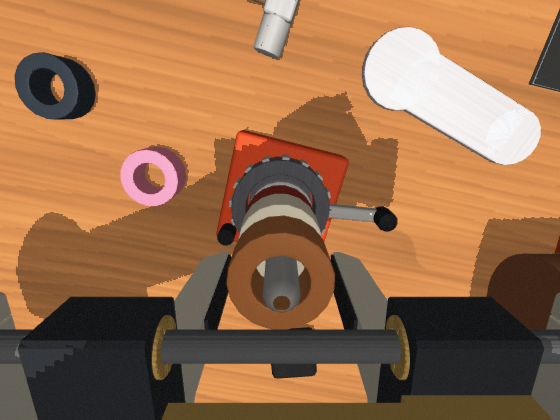

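{"api": "arm_command", "payload": {"deltas": "-0.002 0.005 -0.001 0 -0.4;-0.002 0 -0.001 0 -0.4;-0.002 0 -0.001 0 -0.4;-0.002 0 -0.001 0 -0.4;0 -0.15 0 0 -0.4;0 -0.35 0 0 -0.4;0 -0.45 0 0 -0.4;0 -0.45 0 0 -0.55"}}

```text
time_s: 62.45
tcp_pos: [602.7, -177.8, 252.8]
orientation: [-1.305, 1.042, -1.057]
force: [0.1, -0.4, -0.2]
grip_width: 69.2
```

```bash
python3 wh.py w59 658.8 46.7 200; python3 rodw.py w59b
```

```text
ring 1412 [659.4  46.6] 28.0 bgr [83. 75. 67.] px [101.  95.]
ring 1149 [596.1 -49.3] 27.9 bgr [212. 179. 249.] px [177. 165.]
top
ring 172 [658.7  47.1] 27.8 bgr [71. 69. 68.] px [270. 182.]
ring 164 [595.3 -48.8] 27.7 bgr [148.5 130.  200. ] px [303. 203.]
turn need deg -12.346572466434148
pos [ 601.4 -176.6  249.7] R x [ 0.214 -0.977  0.006] y [ 0.002 -0.005 -1.   ] z [0.977 0.214 0.001] q7 -0.63 t 62.55 F [ 0.3 -0.   0.3] w 71.33012669752492
DELTA [np.float64(-1.0305), np.float64(0.243), np.float64(0.5188), np.float64(0.0343)]
rod visible 757 [ 605.6 -175.8  190. ] [ 0.2 58.7  4.7]
pos [ 600.9 -176.4  248.7] R x [ 0.214 -0.977  0.005] y [-0.    -0.005 -1.   ] z [ 0.977  0.214 -0.001] q7 -0.63 t 62.65 F [ 0.1 -0.4 -0.7] w 71.75096843434984
DELTA [np.float64(0.001), np.float64(0.4934), np.float64(0.0012)]
```

View pics/w59bs.png

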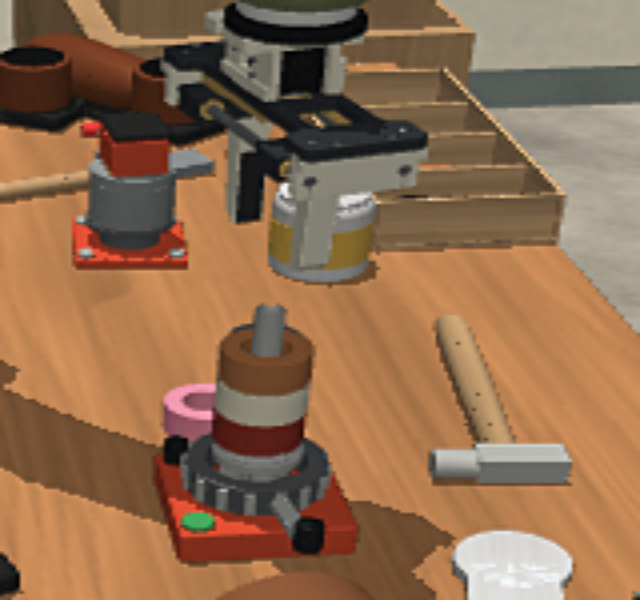

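{"api": "arm_command", "payload": {"deltas": "-0.2 0 0.1 0 -0.55;-0.4 0 0.2 0 -0.55;-0.6 0 0.3 0 -0.55;-0.8 0 0.4 0 -0.55;-0.99 0.1 0.5 0 -0.55;-0.99 0.2 0.519 0 -0.55;-0.99 0.3 0.519 0 -0.55;-0.99 0.3 0.519 0 -0.55"}}

```text
time_s: 63.45
tcp_pos: [657.9, 39.7, 183.8]
orientation: [-1.313, 1.051, -1.049]
force: [-0.5, -0.1, 0.4]
grip_width: 72.0
```

```bash
python3 -c "
from h import *
for z in (45,): delta([659,46.5,z])"
```

```text
pos [657.9  39.7 183.8] R x [ 0.214 -0.977  0.005] y [-0.006 -0.006 -1.   ] z [ 0.977  0.214 -0.007] q7 -0.9 t 63.45 F [-0.5 -0.1  0.4] w 72.02102600442919
DELTA [np.float64(-0.0354), np.float64(0.6936), np.float64(0.0176)]
```

{"api": "arm_command", "payload": {"deltas": "-0.035 0.1 0.005 0 -0.55;-0.035 0.3 0.01 0 -0.55;-0.035 0.5 0.014 0 -0.55;-0.035 0.68 0.017 0 -0.55;-0.035 0.69 0.017 0 -0.55;-0.035 0.69 0.017 0 -0.55"}}

```text
time_s: 64.05
tcp_pos: [658.9, 45.6, 46.1]
orientation: [-1.313, 1.052, -1.05]
force: [0.2, -0.6, 1.4]
grip_width: 72.0
```

```bash
python3 wh.py w60 659 46.5 -5
```

```text
ring 1052 [731.7 204. ] 30.8 bgr [ 27.  88. 115.] px [50. 69.]
ring 3849 [659.5  47.3] 28.0 bgr [58. 52. 47.] px [278. 241.]
ring 252 [573.1 -41. ] 11.7 bgr [220. 185. 252.] px [371. 370.]
top
ring 168 [595.4 -48.6] 27.4 bgr [154. 134. 206.] px [302. 202.]
turn need deg -12.338303179044164
pos [660.1  45.8  47.8] R x [ 0.214 -0.977  0.005] y [-0.004 -0.006 -1.   ] z [ 0.977  0.214 -0.005] q7 -0.78 t 64.15 F [ 0.5 -0.7  0.8] w 72.09025396736075
DELTA [np.float64(-0.0061), np.float64(0.2639), np.float64(-0.0034), np.float64(0.0343)]
```

View pics/w60.png

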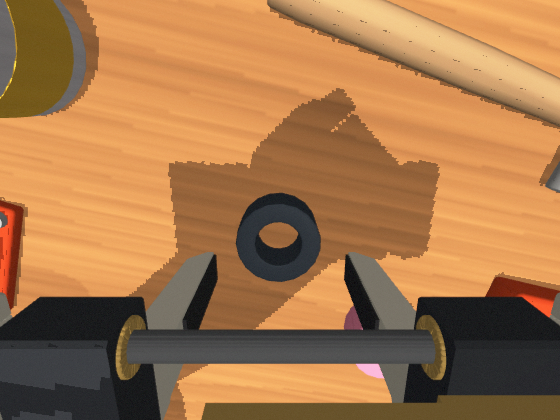

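{"api": "arm_command", "payload": {"deltas": "-0.005 0.1 -0.002 0 -0.55;-0.005 0.18 -0.002 0 -0.55;-0.005 0.255 -0.002 0 -0.55;-0.005 0.255 -0.002 0 -0.55;-0.005 0.255 -0.002 0 1;-0.005 0.255 -0.002 0 1;-0.005 0.255 -0.002 0 1;-0.005 0.255 -0.002 0 1;-0.005 0.1 -0.002 0 1;-0.005 -0.15 -0.002 0 1"}}

```text
time_s: 65.15
tcp_pos: [657.7, 47.0, 76.2]
orientation: [-1.315, 1.053, -1.049]
force: [1.6, 0.9, -1.2]
grip_width: 56.3
```

{"api": "arm_command", "payload": {"deltas": "0 -0.2 0 0 1;0 -0.4 0 0 1;0 -0.6 0 0 1;0 -0.87 0 0 1;0 -0.87 0 0 1;0 -0.87 0 0 1"}}

```text
time_s: 65.75
tcp_pos: [659.7, 48.4, 251.7]
orientation: [-1.312, 1.051, -1.049]
force: [-0.9, -0.4, -2.1]
grip_width: 56.3
```

```bash
python3 held.py w61
```

```text
n 1846 y pct [-24.6 -23.4 -16.4  -8.3]
top ring tool [  0.2 -22.3   5.9] ((-0.018366076052188873, 9.567777633666992), 24.873760223388672) z range -15.273055706310677 28.738003969159813
pos [658.9  48.7 250. ] R x [ 0.214 -0.977  0.004] y [-0.009 -0.006 -1.   ] z [ 0.977  0.214 -0.01 ] q7 -0.97 t 65.8 F [-0.1  0.6 -1.7] w 56.45778886127101
DELTA [np.float64(1.0406), np.float64(0.0095), np.float64(-0.5231)]
```

View pics/w61.png

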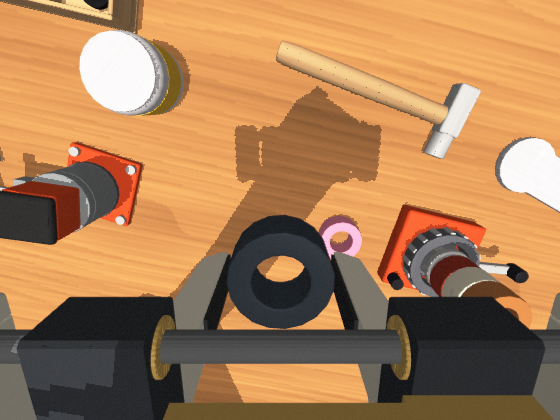

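{"api": "arm_command", "payload": {"deltas": "0.2 0.01 -0.1 0 1;0.4 0.01 -0.2 0 1;0.6 0.01 -0.3 0 1;0.8 0.01 -0.4 0 1;0.99 0.01 -0.5 0 1;0.99 0.01 -0.523 0 1;0.99 0.01 -0.523 0 1"}}

```text
time_s: 66.5
tcp_pos: [597.5, -167.9, 248.4]
orientation: [-1.314, 1.058, -1.048]
force: [-0.0, 0.0, -1.3]
grip_width: 56.4
```

```bash
python3 -c "
from h import *
for z in (248,): delta([601.3,-177.2,z])"
```

```text
pos [ 597.5 -167.9  248.4] R x [ 0.211 -0.977  0.003] y [-0.012 -0.005 -1.   ] z [ 0.977  0.211 -0.013] q7 -0.64 t 66.5 F [-0.   0.  -1.3] w 56.3725511899787
DELTA [np.float64(0.0495), np.float64(0.0021), np.float64(0.0088)]
```

{"api": "arm_command", "payload": {"deltas": "0.05 0 0.009 0 1;0.05 0 0.009 0 1;0.05 0 0.009 0 1;0.05 0 0.009 0 1"}}

```text
time_s: 66.9
tcp_pos: [601.7, -176.4, 248.1]
orientation: [-1.315, 1.057, -1.047]
force: [-0.8, -0.3, -1.2]
grip_width: 55.7
```

```bash
python3 rodw.py w62; python3 -c "
from h import *
for z in (225,200,183): delta([601.3,-177.2,z])" | grep DELTA
```

```text
rod visible 305 [ 608.1 -175.5  169.2] [ 0.  79.1  7.6]
pos [ 601.5 -176.7  248.3] R x [ 0.212 -0.977  0.002] y [-0.012 -0.005 -1.   ] z [ 0.977  0.212 -0.013] q7 -0.63 t 67.0 F [ 0.  -0.1 -0.4] w 56.04453763846481
DELTA [np.float64(0.0), np.float64(0.4916), np.float64(0.0042)]
DELTA [np.float64(0.0021), np.float64(0.1166), np.float64(-0.0003)]
DELTA [np.float64(0.0017), np.float64(0.2416), np.float64(0.0013)]
DELTA [np.float64(0.0015), np.float64(0.3266), np.float64(0.0024)]
```

View pics/w62.png

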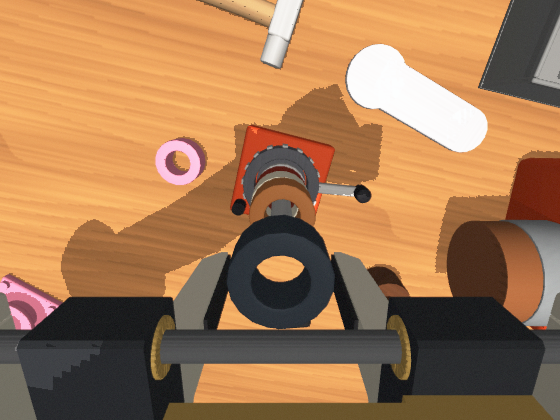

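{"api": "arm_command", "payload": {"deltas": "0.002 0.05 0 0 1;0.002 0.117 0 0 1;0.002 0.18 0.001 0 1;0.002 0.242 0.001 0 1;0.001 0.28 0.002 0 1;0.001 0.31 0.002 0 1;0.001 0.31 0.002 0 1"}}

```text
time_s: 67.7
tcp_pos: [600.9, -177.0, 185.4]
orientation: [-1.315, 1.058, -1.047]
force: [-0.2, -0.4, 0.5]
grip_width: 56.5
```

```bash
python3 rodw.py w63
```

```text
rod visible 614 [ 603.6 -176.2  206.3] [ -0.6 -19.8   2.2]
pos [ 601.4 -177.3  186.5] R x [ 0.212 -0.977  0.003] y [-0.012 -0.005 -1.   ] z [ 0.977  0.212 -0.013] q7 -0.57 t 67.8 F [-0.4  0.7 -0.4] w 55.915592690046466
DELTA [np.float64(-0.0021), np.float64(0.1824), np.float64(0.0017)]
```

View pics/w63.png

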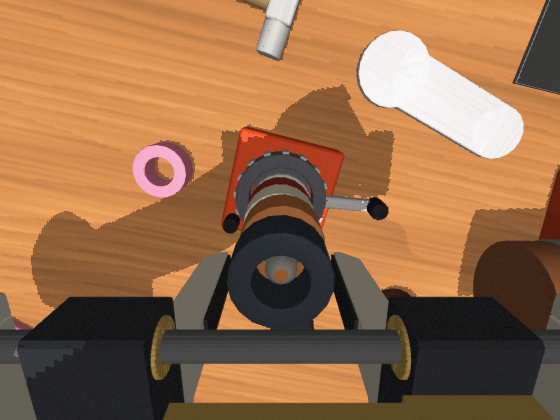

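View pics/w63s.png

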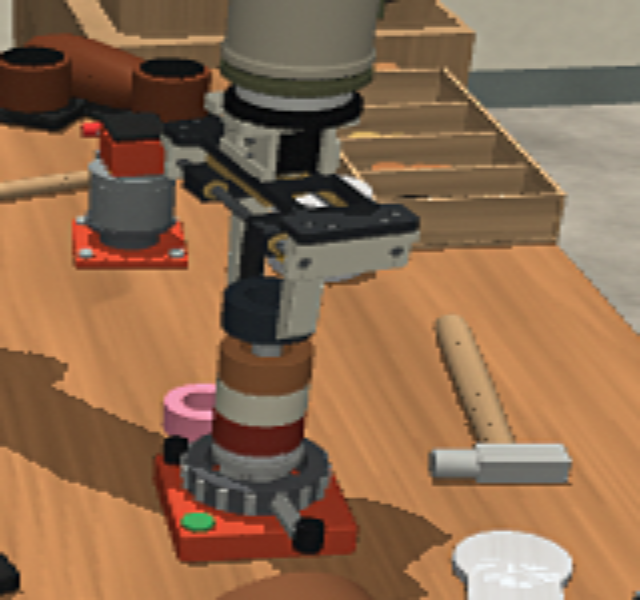

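{"api": "arm_command", "payload": {"deltas": "0 0.015 0 0 1;0 0.02 0 0 -0.4;0 0.02 0 0 -0.4;0 0.02 0 0 -0.4;0 0.02 0 0 -0.4;0 -0.15 0 0 -0.4;0 -0.35 0 0 -0.4;0 -0.5 0 0 -0.4;0 -0.5 0 0 -0.55"}}

```text
time_s: 68.7
tcp_pos: [604.1, -178.2, 290.6]
orientation: [-1.311, 1.052, -1.052]
force: [0.2, -0.7, -0.3]
grip_width: 69.0
```

```bash
python3 rodw.py w64
python3 - <<'E'
from h import *
im,d,K,C=cam("wrist");W=world(d,K,C);P=W.reshape(-1,3)
m=(np.hypot(P[:,0]-601,P[:,1]+177)<34)&(P[:,2]>196)&(P[:,2]<207)&(np.hypot(P[:,0]-601,P[:,1]+177)>13);q=P[m];print("top ring",len(q),q.mean(0),cv2.minEnclosingCircle(q[:,:2].astype(np.float32)),np.linalg.lstsq(np.c_[q[:,:2]-q[:,:2].mean(0),np.ones(len(q))],q[:,2],rcond=None)[0])
E
python3 kn.py
```

```text
rod visible 418 [ 604.7 -176.2  199.8] [-0.2 87.   3. ]
pos [ 602.7 -176.6  286.8] R x [ 0.212 -0.977  0.003] y [-0.01  -0.005 -1.   ] z [ 0.977  0.212 -0.011] q7 -0.66 t 68.8 F [-0.7  0.2 -0.3] w 71.5247795167543
DELTA [np.float64(-0.0013), np.float64(0.684), np.float64(-0.0)]
top ring 2335 [ 602.61127319 -176.75388045  201.6879252 ] ((601.3594360351562, -177.05857849121094), 27.869953155517578) [-2.96902250e-03 -2.09495797e-03  2.01687925e+02]
knob 172 (611.9821166992188, -271.02496337890625) 8.870553016662598 ang -83.46519009546866
fl 15 [ 624.79395547 -167.22516594   85.09077762] ((620.0545043945312, -168.9940185546875), 18.330184936523438)
```

View pics/w64s.png

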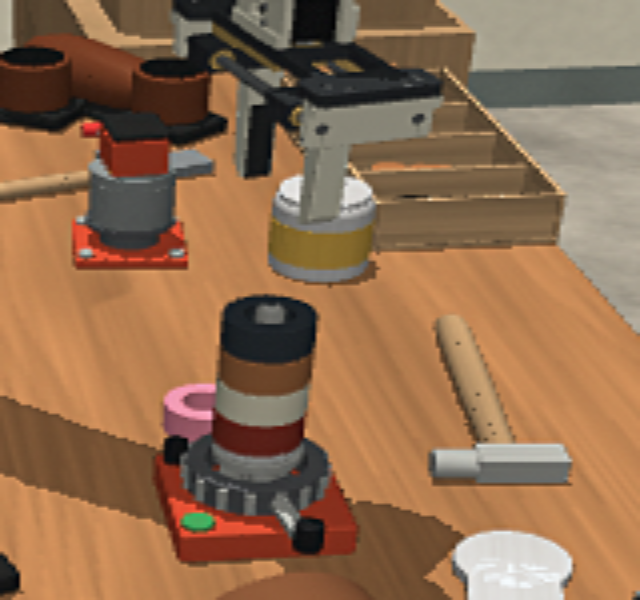

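View pics/w64.png

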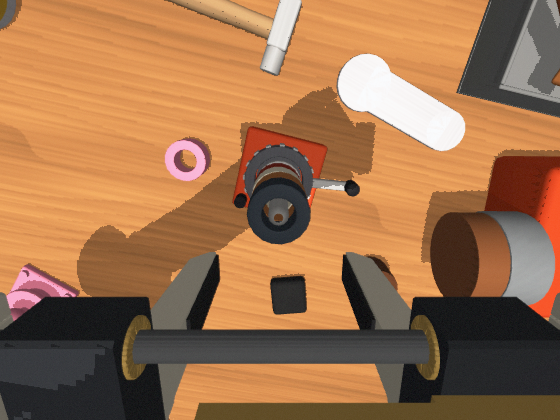

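Run:
```python
from h import *
im,d,K,C=cam("top");W=world(d,K,C)
cv2.imwrite("pics/t65.png",im)
g=(W[...,2]>140)&(W[...,2]<158)&(np.hypot(W[...,0]-598,W[...,1]-278)<45)&(im.max(-1)<70)
P=W[g];print("pad",len(P),P.mean(0),cv2.minAreaRect(P[:,:2].astype(np.float32)))
g=(im[...,2]>120)&(im[...,1]<70)&(im[...,0]<70)&(W[...,2]>75)&(np.hypot(W[...,0]-593,W[...,1]-378)<40)
P=W[g];print("bar",len(P),P.mean(0),P.max(0))
delta([600,0,300])
```

```text
pad 302 [597.60457418 274.44829714 150.52497913] ((597.3387451171875, 274.84906005859375), (44.251888275146484, 51.285579681396484), 3.5419440269470215)
bar 55 [591.59265413 381.49974106  99.54638868] [608.01665315 389.22071887 108.3456337 ]
pos [ 602.  -176.3  285.2] R x [ 0.212 -0.977  0.002] y [-0.014 -0.005 -1.   ] z [ 0.977  0.212 -0.014] q7 -0.66 t 68.95 F [ 0.  -0.4  0.2] w 71.97037225512864
DELTA [np.float64(-0.8633), np.float64(-0.0779), np.float64(0.1759)]
```

View pics/t65.png

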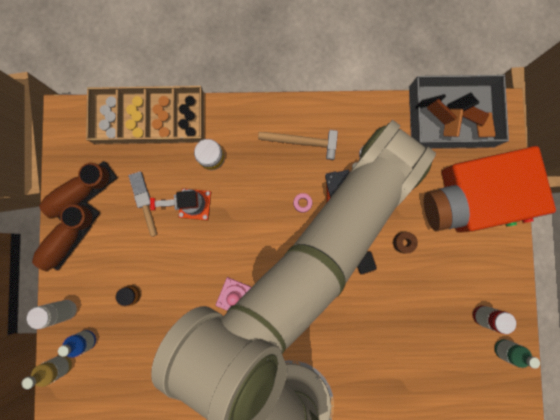

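```bash
python3 kn.py; python3 -c "
from plant import ctrl
print(ctrl.hand_in())"
```

```text
knob 175 (612.0620727539062, -270.8143615722656) 8.795605659484863 ang -83.40252227431502
fl 9 [ 623.08117601 -168.6435048    84.75663136] ((617.3594970703125, -169.35671997070312), 20.832443237304688)
the job is handed in; nothing more can be done
None
```

I carried out all the steps in order and handed in at about 69 s; the hand-in gives no verdict. The chuck jaw force could not be measured directly and is the least certain part.

**What I did**
- I seated the heel rest on the grey ball of the orange-footed post.
- The first press missed the lever, because the real fingertips sit about 18 mm behind the TCP instead of 17 mm ahead of it. The second press took it to its stop.
- I stood the mandrel in the open chuck and tightened the sleeve clockwise with about 19 N at the knob. That is above the suggested 6 to 15 N. I did it twice, because the knob moved back after the first time.
- I then put on the red, felt, leather and blue-grey wheels in that order, leaving the pink one alone.

**Last checks**
- **Rest:** the pad top is at 150 mm, so the rest is fully down. The latch bar's top is at about 100 mm, so the lever is level.
- **Mandrel:** before the wheels went on, the flange top was at 82 mm, flush on the chuck, and the rod was upright. A 23 N upward pull moved the gripped rod only about 0.6 mm.
- **Wheels:** all four are stacked. The top one is level at about 202 mm and within 1 mm of the axis.
- **Bystanders:** by eye in the final top picture, they are where they started. The sole plate was hidden behind the arm there, but showed in place in the last wrist picture.

**What disagreed**
- After each tightening the knob went back about 9 degrees. It then rested about 1.2 rad past where it started, and drifted about half a degree by hand-in.
- I judge that the jaws still press on the mandrel, because of the pull test, which I made before putting the wheels on.

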